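# Set out the propeller hubs and clear the drilling bench

### The job

Get the bench ready for fitting propeller blades. Roll every wooden hub along its tray, without picking it up, until its row of holes faces straight up, and leave it lying at rest; put the centre punch into the green drill case and lower its lid fully shut without slamming; and hang both aluminium drilling jigs by their square holes on the rail, one to each peg, well onto the peg and clear of its tip. Do not shove the glue bottle, tin or tape measure about.

Things in the scene. Friction and masses are not known exactly. Their poses are not given: they have to be found in the camera images.
- hub0: a lying beech-wood propeller hub: cylinder 44 mm in diameter, 70 mm long, about 85 g. Origin at its middle, on the axis (22 mm above the bench). x is the cylinder's axis; z points out through its row of three brass-bushed holes (12 mm rings, 21 mm apart, flush, one side only; a dark line on each end face points to them). Three or four of the four hubs are present; None from the start = absent.
- hub1: another such hub, same size and axes as hub0; may be absent. Hubs roll without slipping when pressed lightly from above and dragged across, and stay where they are let go.
- hub2: another such hub, same size and axes as hub0; may be absent. Hubs roll without slipping when pressed lightly from above and dragged across, and stay where they are let go.
- hub3: another such hub, same size and axes as hub0; may be absent. Hubs roll without slipping when pressed lightly from above and dragged across, and stay where they are let go.
- jig0: an aluminium drilling jig, 240 g: upright plate 8 mm thick (x), 70 mm wide (y), 140 mm high (z), on a foot 60 mm deep (x) x 70 x 6 mm. Origin under the middle of the foot, z up. A square hanging hole 26 x 26 mm goes through the plate along x, its centre on the midline 95 mm above the underside; above it is 32 mm of solid plate to grip.
- jig1: the other jig, the same in every way.
- jig0_hole (a point): centre of jig0's hanging hole (middle of the plate's thickness), axes as the jig's.
- jig1_hole (a point): centre of jig1's hanging hole, axes as the jig's.
- rail: the fixed wooden hanging rail: beam 300 mm long (y), 36 mm high, its middle 160 mm up, near face at local x = 2 mm; posts at local y = -125 and +125 mm, base board 14 mm thick. Origin on the bench below the pegs' roots. Two steel pegs, 12 mm thick, 140 mm apart, stick out towards local -x (the robot) and rise 8 degrees to free ends at local x = -68 mm, z = 169 mm.
- peg0 (a point): the middle of one peg's length, on its axis (local x = -30 mm, y = -70 mm, z = 164.5 mm of the rail). Axes as the rail's: -x points out to the peg's free end, 38 mm away; +x to the beam, 32 mm away.
- peg1 (a point): the same point on the other peg (local y = +70 mm of the rail).
- tray: the fixed marking-out tray in which the hubs lie: a rubber-lined area of the bench 200 mm (x) x 402 mm (y) inside, framed by wooden battens 18 mm high and 12 mm thick that stop a rolling hub. Origin at its middle, at bench height; the lining is flush with the bench.
- punch: a dark steel centre punch lying on the bench, 100 mm long, 16 mm thick, 90 g. Origin at the middle of its length, on its underside; x axis along it, the point towards +x.
- case: the fixed green steel drill case, an open box 130 (x) x 170 (y) x 60 mm high, walls and floor 5 mm. Origin under its centre, z up. Its local +x side is the far side, where the lid's hinge is. Dummy drill bits lie on its floor near the hinge (no obstacle).
- lid (a joint): angle of the case's lid: 0 = shut flat, about 1.55 to 1.85 rad = standing open, 1.9 = its stop. A plate 130 x 170 x 8 mm hinged along the far (+x) upper edge; open, its outer face looks to local +x. Stiff hinge: it stays at any angle and moves with 1 to 3 N at its free edge, so it may be pushed shut with the fingers on its outer face.
- lid_hinge (a point): middle of the hinge line, at the underside of the lid (60 mm above the bench), fixed; the hinge line runs along the case's y axis.
- lid_handle (a point): grip point of the black knob on the lid's outer face, 100 mm from the hinge line, on the lid's midline; 35 mm off the outer face; the knob's head is 28 mm wide, its end 43 mm off the face.
- glue: a white glue bottle, 52 mm diameter, 150 mm high, standing beyond the hubs; leave alone. Origin under it.
- tin: a steel tin, 72 mm diameter, 90 mm high, standing beyond the hubs; leave alone. Origin under it.
- tape: a yellow tape measure 70 x 35 x 60 mm high, beyond the hubs; leave alone. Origin under it.
There are look-alikes about, which are no part of the job. Of the things that look like the punch, take the one that is farthest to the robot's right at the start.

How it is judged:
By the outcome, as a careful person would: the job done as asked, in the order asked, and still so for the second after the job is handed in, with the robot touching nothing.
Of hub0, hub1, hub2, hub3 only 3 to 4 are there at a start; the rules pass over those that are not, and their reading is None.
At some moment in a run one of hub0, hub1, hub2, hub3 may be knocked a few centimetres aside while the robot is not near it.
It also fails if it takes over 210 s, if anything falls off the work surface, if the arm or the gripper's body presses on something with over 40 N, if the wrist force passes 120 N, or if a joint passes its speed limit or range.

### The arm

A 6-joint arm with a two-finger parallel gripper is mounted at the origin on the work surface. World frame = base frame: x ahead of the robot, y to its left, z up, the work surface at z = 0. Lengths are in m, angles in rad, forces in N, time in s.
With the tool pointing down it reaches from about 0.25 to 0.725 m from the base axis. Payload 4 kg.
Tool frame: the origin (TCP) lies on the centre line of the jaws, within the pads' length; the fingertips stand 11 mm ahead of it and the grasp point (between the pads) lies 8 mm behind it; z points along the fingers, x is the direction in which the jaws open and shut, and the axes are right-handed (so a half turn about z gives the same grasp; the last joint's range is limited). The gripper opens to 85 mm and grips with 20 to 120 N. Pads are 22 mm wide; open, the fingers measure 114 mm over their backs; the gripper's body (76 mm by 85 mm) begins 54 mm behind the grasp point. The pads swing forward as they close: fully open they stand 13 mm farther back than shut.
Start: joints at [1.315, 0.241, 0.005, 1.335, 0, 1.571], TCP at [0.127, 0.484, 0.222] pointing down, gripper open.
Joint ranges: [-2.72, 2.72], [-1.05, 1.87], [-1.09, 1.28], [-1.99, 2.15], [-1.42, 1.44], [-3.14, 3.14]. Speed limits (rad/s): [2.79, 2.79, 3.14, 3.14, 3.14, 3.14].

### API

Orientations are given as a unit quaternion [x, y, z, w].
In Python, from workcell import bot, viewer, order gives the robot as it stands. The module is installed in compiled form; this text tells all that it offers.
- The arm moves only by the tool send_rows, never from a script. Its argument "increments" is a list that holds one entry, the list of rows, each a list of 4 numbers: the shift along the tool's x, y, z in m, then the turn about the tool's z in degrees. A call has exactly 8 rows; each row shifts and turns the pose as measured when the row begins, along the tool's axes as they then stand; what a row does not reach is not made up. A row lasts 1/10 s, in which the tool goes at most 50 mm and 8.59 degrees, less where a joint would pass 70% of its speed; a pose out of reach is approached as far as the arm can. A call is refused whole if a number of a shift passes 0.05 or a number of a turn 8.59, either way. A call with a gripper value outside its range is refused whole. "hand" is the closure, from -1 (fully open) to 1 (shut), so that 0 is half open, set as the call begins (left out, the last holds). The fingers move at their own pace and stop on an object; the grip force is fixed at half the most. Time passes only in rows, so rows that do not move let the fingers close, or fill a call up. It gives the time, the measured TCP pose, the force and the opening at its end, in the units of the state.
- bot.get_obs(): the state, without advancing time (a new reading comes with each control period).
- viewer.camera(name): name is "scene" or "top" or "wrist"; returns a dict with "image" (400x640x3 uint8, red, green, blue), "range_z" (400x640 float32, m along the optical axis (not along the pixel's ray), 0 where there is no reading), "camera_matrix" (3x3 intrinsics, pixels), "eye" and "rotation" of the camera in the world. Camera axes: x right, y down, z forward; pixel columns grow to the right and rows downward; lengths in m; the calibration is good to about 2 mm. A picture is of the moment at which its call begins.
- order.job_done(): hands the job in, once; it reports no verdict.
The state is a dict: "clock": time; "joint_pos": joint angles; "joint_vel": joint speeds; "tau": joint torques, N m; "eef_pos": TCP position; "tool_rot": TCP orientation; "ft_force": force on the tool from outside, world axes, zero at the start; "ft_torque": the same for the moment, N m; "grip_width": finger opening in m.
Only numpy, scipy, OpenCV 4.12 (cv2) and the standard library are available. Lean on these libraries where they do the work, as an engineer would, in place of code of your own. Each camera call takes 0.05 s, during which the arm holds its last target.

## Working session

There is one attempt and no reset: what is moved stays moved. The work goes in short steps, Python scripts to look and compute and a tool call to move; the robot and the scene stay as the last step left them, time stands still between calls to the robot, and variables do not carry over. Pictures are saved under pics/ and viewed, and the job is handed in when it is done.

Besides the shell and the picture viewer there is one more tool, called after ">>>" by a JSON object that holds its "api" and its "payload", one argument or row to a line. send_rows: Moves the arm, as the interface text tells. Its arguments: {"type":"object","properties":{"increments":{"type":"array","items":{"type":"array","items":{"type":"array","items":{"type":"number"}}}},"hand":{"type":"number"}},"required":["increments"]}

```bash
ls; mkdir -p pics; cat > h.py <<'E'
import numpy as np, cv2
from workcell import bot, viewer, order
from scipy.spatial.transform import Rotation as R
def shot(name,fn,crop=None,scale=1):
    c=viewer.camera(name); im=c["image"][:,:,::-1].copy()
    np.savez('last_%s.npz'%name,**c)
    if crop: im=im[crop[1]:crop[3],crop[0]:crop[2]]
    if scale!=1: im=cv2.resize(im,None,fx=scale,fy=scale,interpolation=cv2.INTER_CUBIC)
    cv2.imwrite('pics/'+fn,im); return c
def cloud(c):
    d=c["range_z"]; K=c["camera_matrix"]; v,u=np.mgrid[:d.shape[0],:d.shape[1]]
    p=np.stack([(u-K[0,2])/K[0,0]*d,(v-K[1,2])/K[1,1]*d,d],-1)
    w=p@np.array(c["rotation"]).T+np.array(c["eye"]); w[d==0]=np.nan; return w
def proj(c,P):
    q=(np.atleast_2d(P)-c["eye"])@np.array(c["rotation"]); q=q@np.array(c["camera_matrix"]).T; return q[:,:2]/q[:,2:]
E
python3 - <<'E'
from h import *
for n in ["scene","top","wrist"]:
    c=shot(n,n+'0.png'); print(n,c["eye"],np.round(c["rotation"],3).tolist(),c["camera_matrix"].tolist())
print(bot.get_obs())
E
```

```text
pics
scene [0.86232869 0.55504898 0.73199536] [0.259, 0.883, -0.377, -0.106] [[369.9740600258237, 0.0, 323.05070678650793], [0.0, 369.9740600258237, 198.85915050957985], [0.0, 0.0, 1.0]]
top [0.23491531 0.01061415 1.57786524] [-0.694, 0.712, -0.074, 0.072] [[455.8101823348294, 0.0, 320.67433719458654], [0.0, 455.8101823348294, 205.23160833348248], [0.0, 0.0, 1.0]]
wrist [0.04781841 0.50405981 0.37299278] [0.781, 0.603, 0.097, 0.128] [[355.38849788529893, 0.0, 320.37933141304984], [0.0, 355.38849788529893, 196.9779471688417], [0.0, 0.0, 1.0]]
{'clock': 0.15, 'joint_pos': array([1.31501856e+00, 2.41231510e-01, 4.03213869e-03, 1.33516277e+00,
       8.23635187e-06, 1.57079894e+00]), 'joint_vel': array([-0.0019372 , -0.0025703 ,  0.00522798,  0.00250917, -0.00196831,
       -0.00231275]), 'tau': array([-3.86484398e-04, -3.72635901e+01,  2.52638197e+01,  1.23689728e-02,
       -5.29446567e-06, -1.56326587e-05]), 'eef_pos': array([0.12637511, 0.48326995, 0.22112106]), 'tool_rot': array([ 7.91517439e-01,  6.11146079e-01, -6.22201811e-04,  4.75213874e-04]), 'ft_force': array([-0.25340702, -0.19902711, -0.02285086]), 'ft_torque': array([ 0.03005355, -0.00634884,  0.0342922 ]), 'grip_width': 0.08557902730397524}
```

```bash
sed -i 's/np.array(c\["rotation"\])/R.from_quat(c["rotation"]).as_matrix()/' h.py; grep -n rotation h.py
```

```text
13:    w=p@R.from_quat(c["rotation"]).as_matrix().T+np.array(c["eye"]); w[d==0]=np.nan; return w
15:    q=(np.atleast_2d(P)-c["eye"])@R.from_quat(c["rotation"]).as_matrix(); q=q@np.array(c["camera_matrix"]).T; return q[:,:2]/q[:,2:]
```

View pics/scene0.png

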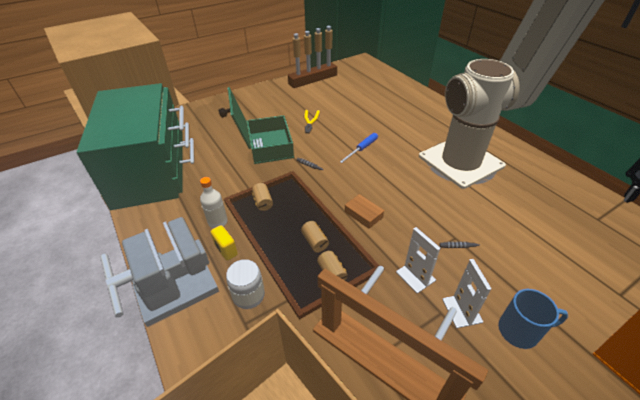

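View pics/top0.png

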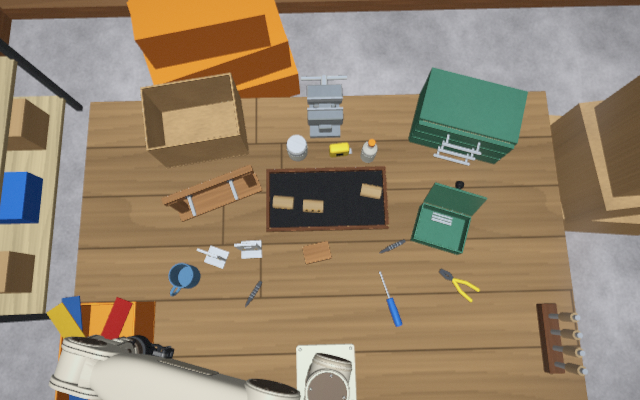

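View pics/wrist0.png

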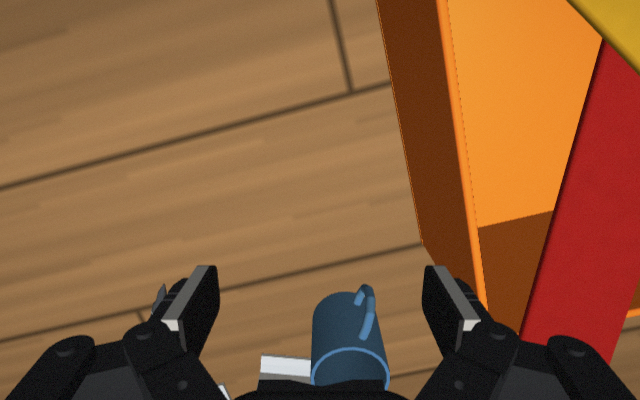

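```bash
python3 - <<'E'
from h import *
c=dict(np.load('last_top.npz')); w=cloud(c)
im=c["image"][:,:,::-1]
cv2.imwrite('pics/tz1.png',cv2.resize(im[150:250,255:400],None,fx=5.5,fy=5.5,interpolation=cv2.INTER_CUBIC))
cv2.imwrite('pics/tz2.png',cv2.resize(im[150:310,150:280],None,fx=3.7,fy=3.7,interpolation=cv2.INTER_CUBIC))
cv2.imwrite('pics/tz3.png',cv2.resize(im[160:270,370:500],None,fx=5,fy=5,interpolation=cv2.INTER_CUBIC))
for n,(u,v) in dict(hubA=(283,202),hubB=(313,206),hubC=(371,191),punch=(393,246),bench=(330,290),trayTL=(267,170),trayTR=(386,168),trayBR=(387,228),trayBL=(267,230),tin=(297,147),tape=(340,149),glue=(370,150)).items(): print(n,np.round(w[v,u],3))
z=w[...,2]
cv2.imwrite('pics/z.png',np.clip(z*1000,0,255).astype(np.uint8))
E
```

```text
hubA [0.571 0.13  0.044]
hubB [0.554 0.027 0.045]
hubC [ 0.603 -0.175  0.042]
punch [ 0.412 -0.244  0.019]
bench [ 0.27  -0.024 -0.003]
trayTL [0.693 0.188 0.021]
trayTR [ 0.696 -0.238  0.001]
trayBR [ 0.476 -0.227  0.015]
trayBL [0.479 0.188 0.017]
tin [0.753 0.077 0.087]
tape [ 0.753 -0.072  0.057]
glue [ 0.726 -0.169  0.119]<stdin>:9: RuntimeWarning: invalid value encountered in cast
```

View pics/tz1.png

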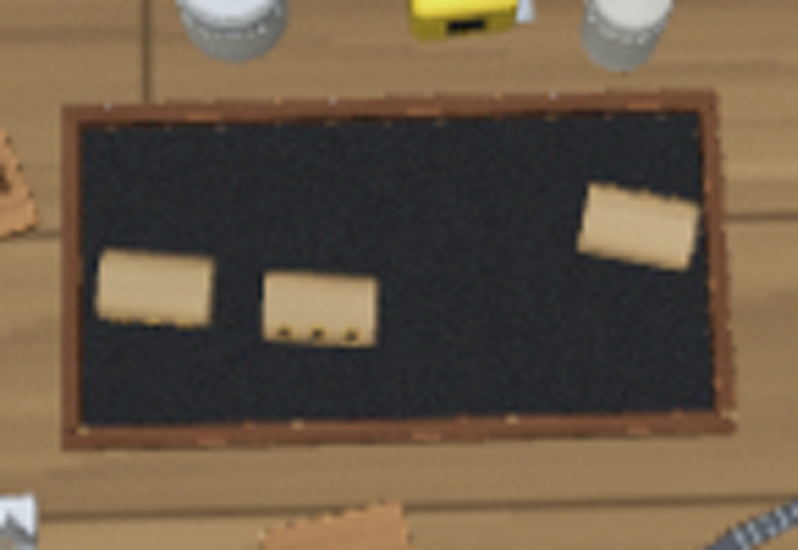

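View pics/tz2.png

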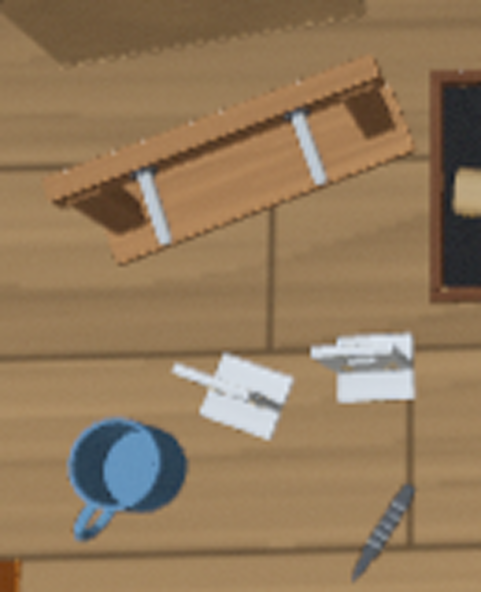

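View pics/tz3.png

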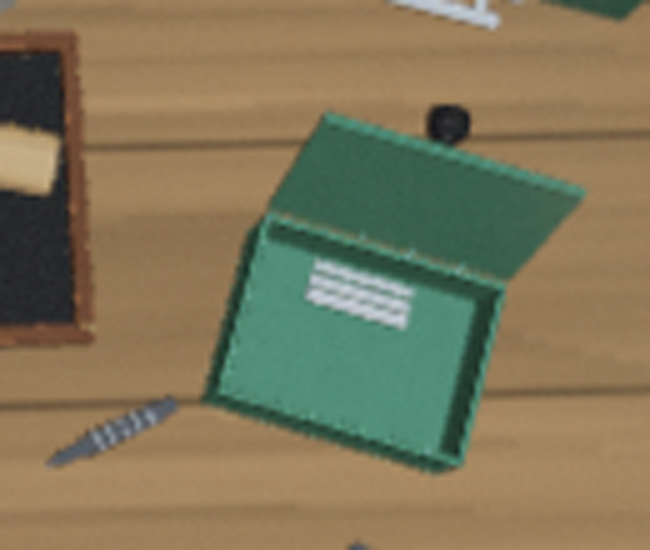

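```bash
python3 - <<'E'
from h import *
c=dict(np.load('last_scene.npz')); im=c["image"][:,:,::-1]
cv2.imwrite('pics/sz1.png',cv2.resize(im[165:310,215:380],None,fx=4.5,fy=4.5,interpolation=cv2.INTER_CUBIC))
cv2.imwrite('pics/sz2.png',cv2.resize(im[215:400,300:500],None,fx=3.2,fy=3.2,interpolation=cv2.INTER_CUBIC))
o=bot.get_obs(); w=dict(np.load('last_wrist.npz'))
T=R.from_quat(o["tool_rot"]); print("cam in tool",T.inv().apply(w["eye"]-o["eef_pos"]), (T.inv()*R.from_quat(w["rotation"])).as_matrix().round(3).tolist(), T.as_matrix().round(3).tolist())
for nm in("top","scene"):
    c=dict(np.load(f'last_{nm}.npz')); P=cloud(c).reshape(-1,3)
    b=P[(np.abs(P[:,2])<.01)&(P[:,0]>.25)&(P[:,0]<.8)&(abs(P[:,1])<.3)]; print(nm,"bench z",np.median(b[:,2]))
    for g in [(.571,.13),(.554,.027),(.603,-.175)]:
        m=(np.hypot(P[:,0]-g[0],P[:,1]-g[1])<.055)&(P[:,2]>.02)&(P[:,2]<.06); Q=P[m]
        top=Q[Q[:,2]>.032]
        r=cv2.minAreaRect((Q[:,:2]*1000).astype(np.float32)); print(len(Q),Q.mean(0).round(4),top.mean(0).round(4),r,Q[:,2].max())
E
```

```text
cam in tool [ 7.98345658e-07 -8.12620428e-02 -1.51871236e-01] [[1.0, 0.0, -0.002], [0.0, 0.948, 0.317], [0.002, -0.317, 0.948]] [[0.253, 0.967, -0.0], [0.967, -0.253, -0.002], [-0.002, -0.0, -1.0]]
top bench z -0.00038412500517237547
257 [0.5712 0.1318 0.0371] [0.5734 0.1322 0.0398] ((574.997314453125, 140.17359924316406), (85.5268325805664, 45.81123733520508), 83.8812026977539) 0.04994393832506083
248 [0.5556 0.0291 0.0382] [0.556  0.0282 0.0402] ((558.2777709960938, 30.429861068725586), (69.39369201660156, 45.02640914916992), 87.86963653564453) 0.04975077947990747
261 [ 0.6031 -0.1753  0.0377] [ 0.6047 -0.1736  0.0412] ((604.6575317382812, -183.46080017089844), (88.69790649414062, 46.862144470214844), 79.76457977294922) 0.05276081882721173
scene bench z 0.00036720109209492646
452 [0.5779 0.1346 0.0389] [0.5778 0.1338 0.0407] ((576.3748779296875, 134.21681213378906), (71.860595703125, 45.33319091796875), 83.61652374267578) 0.0467886292433779
466 [0.565  0.0367 0.0371] [0.563  0.0339 0.0402] ((560.8823852539062, 31.370620727539062), (70.38219451904297, 44.293701171875), 84.19832611083984) 0.04604183482971924
345 [ 0.6112 -0.1651  0.037 ] [ 0.6098 -0.1686  0.0401] ((608.6282348632812, -172.605712890625), (74.78958129882812, 44.00932312011719), 77.03561401367188) 0.04696041167580445
```

View pics/sz1.png

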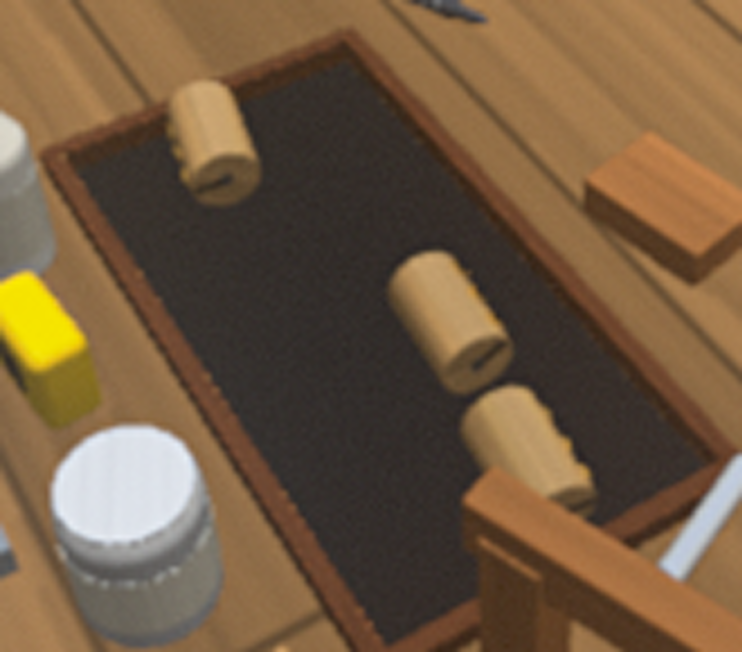

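View pics/sz2.png

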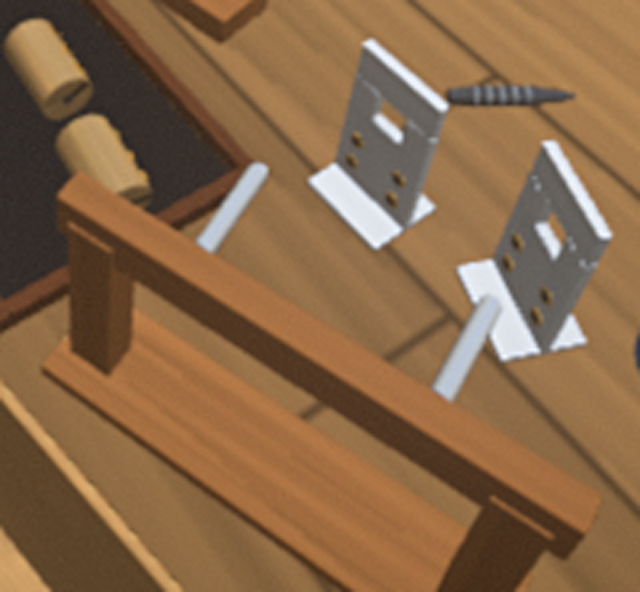

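>>> {"api": "send_rows", "payload": {
  "increments": [
    [[-0.023,0.03,0,0],[-0.023,0.03,0,0],[-0.023,0.03,0,0],[-0.023,0.03,0,0],[-0.023,0.03,0,0],[-0.023,0.03,0,0],[-0.023,0.03,0,0],[-0.023,0.03,0,0]]
  ],
  "hand": 1
}}

```text
clock: 0.95
eef_pos: [0.3154, 0.2393, 0.2185]
tool_rot: [0.788, 0.616, -0.002, 0.001]
ft_force: [0.9, 0.7, -0.3]
grip_width: 0.0003
```

>>> {"api": "send_rows", "payload": {
  "increments": [
    [[-0.023,0.03,0,-1],[-0.023,0.03,0,-1],[-0.023,0.03,0,-1],[-0.023,0.03,0,-1],[-0.023,0.03,0,-1],[-0.023,0.03,0,-1],[-0.023,0.03,0,-1],[-0.023,0.03,0,-1]]
  ]
}}

```text
clock: 1.75
eef_pos: [0.5229, 0.0033, 0.2175]
tool_rot: [0.742, 0.671, -0.003, -0.0]
ft_force: [0.6, -0.3, -0.3]
grip_width: -0.0001
```

```bash
cat >> h.py <<'E'
def hubview(fn):
    c=shot("wrist",fn); o=bot.get_obs(); print(o["clock"],o["eef_pos"].round(4)); P=cloud(c)
    m=(P[...,2]>.024)&(P[...,2]<.06)&(P[...,0]>.47)&(P[...,0]<.70)&(abs(P[...,1])<.24)
    n,l,s,_=cv2.connectedComponentsWithStats(m.astype(np.uint8))
    for i in range(1,n):
        if s[i,4]<300: continue
        Q=P[l==i]; r=cv2.minAreaRect((Q[:,:2]*1000).astype(np.float32)); print(s[i].tolist(),Q.mean(0).round(4),[np.round(x,1) for x in r],np.percentile(Q[:,2],98).round(4))
    return c,P
E
python3 - <<'E'
from h import *
c,P=hubview('w1.png')
b=P[(np.abs(P[...,2])<.01)]; print("bench",np.median(b[:,2]))
E
```

```text
1.8 [ 0.5271 -0.0007  0.2168]
[315, 178, 73, 42, 2864] [0.556  0.0291 0.0391] [array([559.3,  28.9]), array([71. , 40.8]), np.float64(85.1)] 0.0442
[417, 183, 78, 43, 3035] [0.5719 0.1308 0.0382] [array([575.6, 132.1]), array([70.7, 44. ]), np.float64(83.7)] 0.044
[126, 237, 74, 44, 2689] [ 0.6025 -0.1708  0.0382] [array([ 608.1, -174. ]), array([70.4, 43.8]), np.float64(77.6)] 0.0444
[538, 251, 35, 42, 676] [0.6495 0.2316 0.0427] [array([654.3, 230.9]), array([14.5, 31.7]), np.float64(82.2)] 0.0595
bench -3.511228733010796e-05
```

View pics/w1.png

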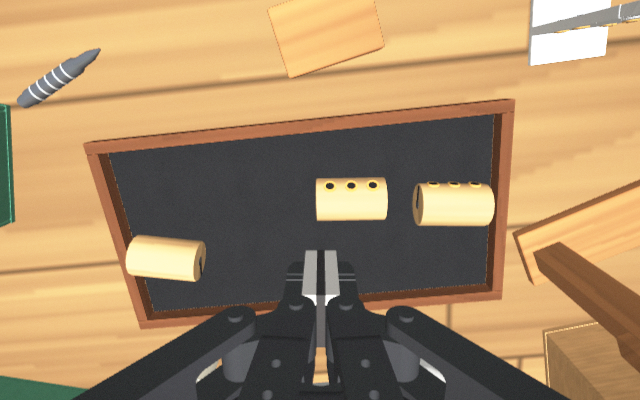

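```bash
python3 - <<'E'
from h import *
c=dict(np.load('last_wrist.npz')); im=c["image"][:,:,::-1]
a=cv2.resize(im[170:240,300:500],None,fx=4,fy=4,interpolation=cv2.INTER_CUBIC)
b=cv2.resize(im[225:295,110:310],None,fx=4,fy=4,interpolation=cv2.INTER_CUBIC)
cv2.imwrite('pics/w1z.png',np.vstack([a,b]))
P=cloud(c)
for u,v in [(330,186),(351,186),(373,185)]: print(P[v,u].round(4))
for u in(434,454,475):
  for v in (183,184,185,187): print(u,v,P[v,u].round(4))
E
```

```text
[0.5411 0.0098 0.0379]
[0.5437 0.0302 0.0359]
[0.5447 0.0516 0.0364]
434 183 [0.5523 0.1143 0.0244]
434 184 [0.5529 0.1138 0.026 ]
434 185 [0.5529 0.1129 0.0292]
434 187 [0.5548 0.1128 0.0296]
454 183 [nan nan nan]
454 184 [0.5545 0.1334 0.0272]
454 185 [0.5552 0.133  0.0284]
454 187 [0.5568 0.1325 0.0298]
475 183 [0.5565 0.1555 0.0242]
475 184 [0.5567 0.1544 0.0269]
475 185 [0.5575 0.1541 0.0277]
475 187 [0.5589 0.1534 0.0295]
```

View pics/w1z.png

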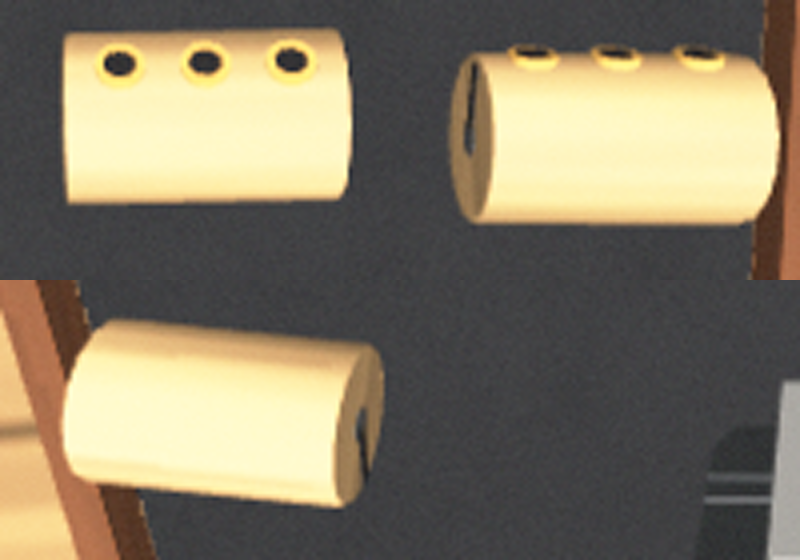

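```bash
cat >> h.py <<'E'
def rayplane(c,uv,p0,n):
    K=np.array(c["camera_matrix"]); d=R.from_quat(c["rotation"]).as_matrix()@np.array([(uv[0]-K[0,2])/K[0,0],(uv[1]-K[1,2])/K[1,1],1.])
    e=np.array(c["eye"]); return e+d*(np.dot(np.array(p0)-e,n)/np.dot(d,n))
def hubang(c,cx,cy,yaw,uvs,end=+1):
    """angle of the end-face line: uvs=(centre end, rim end) pixel"""
    a=np.array([np.cos(yaw),np.sin(yaw),0]); p0=np.array([cx,cy,.022])+end*.035*a; s=np.array([np.sin(yaw),-np.cos(yaw),0]) # s ~ +x
    q=[rayplane(c,uv,p0,a)-p0 for uv in uvs]
    for x in q: print("  s %.4f z %.4f"%(x@s,x[2]))
    print("  ang from face centre to rim point",np.degrees(np.arctan2(q[1]@s,q[1][2])),"line dir",np.degrees(np.arctan2((q[1]-q[0])@s,q[1][2]-q[0][2])))
E
python3 - <<'E'
from h import *
c=dict(np.load('last_wrist.npz'))
hubang(c,.608,-.174,np.radians(77.6),[(200.5,258),(202,275)])
hubang(c,.5756,.132,np.radians(83.7),[(300+470/4,170+150/4),(300+475/4,170+62/4)],-1)
c=dict(np.load('last_scene.npz'))
hubang(c,.608,-.174,np.radians(77.6),[(215+230/4.5,165+178/4.5),(215+195/4.5,165+188/4.5)])
E
```

```text
s -0.0014 z -0.0014
  s 0.0235 z -0.0074
  ang from face centre to rim point 107.44221102387256 line dir 103.57282225793796
  s 0.0043 z 0.0049
  s -0.0181 z 0.0016
  ang from face centre to rim point -85.01814532504905 line dir -98.50707259400761
  s -0.0029 z -0.0024
  s 0.0189 z -0.0033
  ang from face centre to rim point 99.89907829756325 line dir 92.44197689421058
```

>>> {"api": "send_rows", "payload": {
  "increments": [
    [[0.008,0.005,0.0,0],[0.008,0.005,0.01,0],[0.008,0.005,0.03,0],[0.008,0.005,0.03,0],[0,0,0.03,0],[0,0,0.03,0],[0,0,0.015,0],[0,0,0,0]]
  ]
}}

```text
clock: 2.6
eef_pos: [0.548, 0.0384, 0.0622]
tool_rot: [0.74, 0.672, -0.003, -0.0]
ft_force: [-0.6, 0.2, 0.5]
grip_width: 0.0002
```

```bash
cat >> h.py <<'E'
def st():
    o=bot.get_obs(); r=R.from_quat(o["tool_rot"]).as_matrix(); print("t%.2f"%o["clock"],"p",o["eef_pos"].round(4),"toolx ang %.2f"%np.degrees(np.arctan2(r[1,0],r[0,0])),"F",o["ft_force"].round(2),"w %.4f"%o["grip_width"]); return o
def d(x,y,z,yaw=None):
    o=st(); r=R.from_quat(o["tool_rot"]).as_matrix(); print("tool delta",(r.T@(np.array([x,y,z])-o["eef_pos"])).round(4)); 
    if yaw is not None: print("turn",-((yaw-np.degrees(np.arctan2(r[1,0],r[0,0]))+90)%180-90))
E
python3 -c "
from h import *
d(.55,.029,.055)"
```

```text
t2.60 p [0.548  0.0384 0.0622] toolx ang 84.46 F [-0.62  0.15  0.55] w 0.0002
tool delta [-0.0091  0.0029  0.0072]
```

>>> {"api": "send_rows", "payload": {
  "increments": [
    [[-0.009,0.003,0,0],[0,0,0.003,0],[0,0,0.002,0],[0,0,0.001,0],[0,0,0.001,0],[0,0,0.0,0],[0,0,0,0],[0,0,0,0]]
  ]
}}

```text
clock: 3.4
eef_pos: [0.5525, 0.0308, 0.0589]
tool_rot: [0.74, 0.673, -0.0, 0.002]
ft_force: [-0.0, 0.3, 0.6]
grip_width: 0.0002
```

>>> {"api": "send_rows", "payload": {
  "increments": [
    [[0,-0.001,0.002,0],[0,0,0.002,0],[0,0,0.001,0],[0,0,0.001,0],[0,0,0.001,0],[0,0,0,0],[0,0,0,0],[0,0,0,0]]
  ]
}}

```text
clock: 4.2
eef_pos: [0.5512, 0.0308, 0.051]
tool_rot: [0.74, 0.673, -0.001, 0.002]
ft_force: [0.9, 0.2, 0.1]
grip_width: -0.0
```

>>> {"api": "send_rows", "payload": {
  "increments": [
    [[0,0,0.001,0],[0,0,0.001,0],[0,0,0.001,0],[0,0,0,0],[0,0,0,0],[0,0,0,0],[0,0,0,0],[0,0,0,0]]
  ]
}}

```text
clock: 5.0
eef_pos: [0.5514, 0.0308, 0.0479]
tool_rot: [0.74, 0.673, -0.001, 0.002]
ft_force: [-0.1, -0.4, -0.8]
grip_width: -0.0002
```

```bash
python3 -c "
from h import *
st();shot('wrist','w2.png')"
```

```text
t5.00 p [0.5514 0.0308 0.0479] toolx ang 84.62 F [-0.09 -0.35 -0.81] w -0.0002
```

View pics/w2.png

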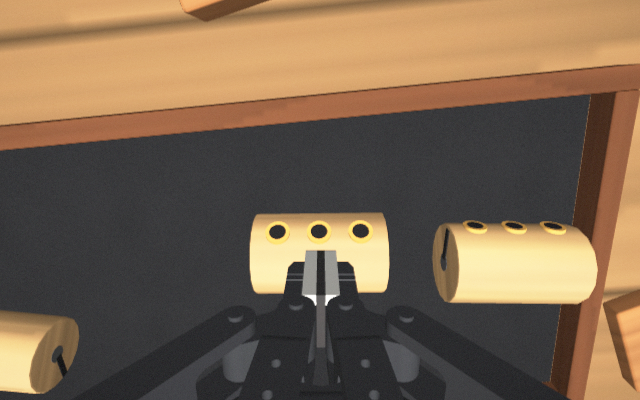

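```bash
python3 - <<'E'
from h import *
c=dict(np.load('last_wrist.npz')); P=cloud(c)
for u,v in [(277,232),(319,231),(361,231),(270,270),(375,270),(310,255),(330,255),(320,255),(310,265),(310,280),(290,265)]: print(u,v,P[v,u].round(4))
o=st(); t=R.from_quat(o["tool_rot"])
for u,v in [(312,253),(329,253),(312,262),(295,267),(295,300)]: print("tool",u,v,t.inv().apply(P[v,u]-o["eef_pos"]).round(4))
E
```

```text
277 232 [0.5414 0.0096 0.0359]
319 231 [0.5431 0.0306 0.0352]
361 231 [0.5449 0.0517 0.0357]
270 270 [0.5584 0.0047 0.0434]
375 270 [0.5632 0.0568 0.0434]
310 255 [0.5402 0.0274 0.0658]
330 255 [0.5407 0.0358 0.0663]
320 255 [0.5405 0.0316 0.0659]
310 265 [0.5395 0.0278 0.0755]
310 280 [0.54   0.028  0.0856]
290 265 [0.5433 0.0186 0.0673]
t5.05 p [0.5514 0.0308 0.0479] toolx ang 84.62 F [ 0.16 -0.02 -1.09] w -0.0003
tool 312 253 [-0.0037 -0.011  -0.0164]
tool 329 253 [ 0.0035 -0.0111 -0.0166]
tool 312 262 [-0.0035 -0.0111 -0.0243]
tool 295 267 [-0.0107 -0.0069 -0.0211]
tool 295 300 [-0.0083 -0.0132 -0.0534]
```

```bash
python3 -c "
from h import *
c=shot('scene','s2.png',(220,120,420,270),4)
P=np.array([[.5514,.0308,.037],[.5514,.0308,.063]]);print((proj(c,P)-[220,120])*4)"
```

```text
[[391.01532125 442.09024848]
 [390.23006468 413.90158954]]
```

View pics/s2.png

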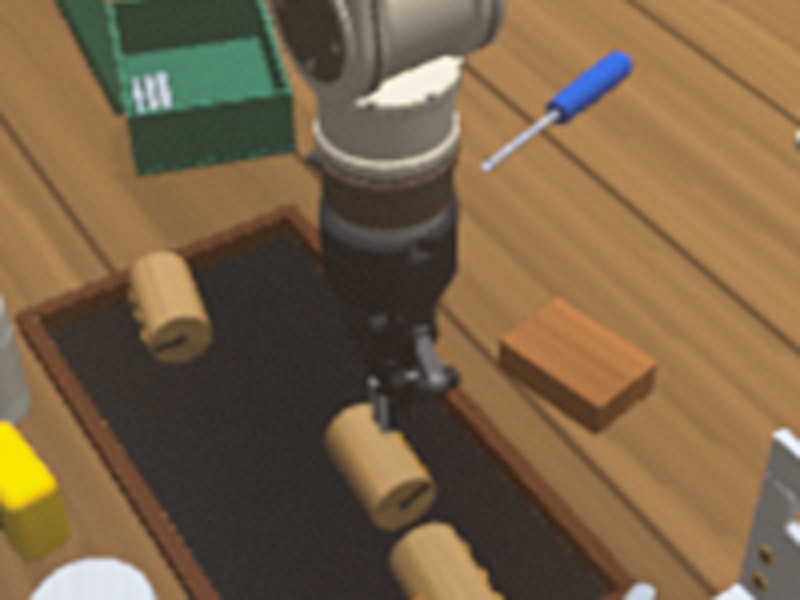

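>>> {"api": "send_rows", "payload": {
  "increments": [
    [[0,0,0.001,0],[0,0,0.001,0],[0,0,0.001,0],[0,0,0,0],[0,0,0,0],[0,0,0,0],[0,0,0,0],[0,0,0,0]]
  ]
}}

```text
clock: 5.9
eef_pos: [0.5513, 0.0308, 0.0445]
tool_rot: [0.74, 0.673, -0.001, 0.002]
ft_force: [0.5, 0.4, 0.7]
grip_width: -0.0002
```

>>> {"api": "send_rows", "payload": {
  "increments": [
    [[0,0,0.001,0],[0,0,0.001,0],[0,0,0.001,0],[0,0,0,0],[0,0,0,0],[0,0,0,0],[0,0,0,0],[0,0,0,0]]
  ]
}}

```text
clock: 6.7
eef_pos: [0.5514, 0.0308, 0.0413]
tool_rot: [0.74, 0.673, -0.001, 0.002]
ft_force: [-0.2, 0.3, 0.0]
grip_width: 0.0002
```

>>> {"api": "send_rows", "payload": {
  "increments": [
    [[0,0,0.002,0],[0,0,0.002,0],[0,0,0.002,0],[0,0,0,0],[0,0,0,0],[0,0,0,0],[0,0,0,0],[0,0,0,0]]
  ]
}}

```text
clock: 7.5
eef_pos: [0.5513, 0.0308, 0.0347]
tool_rot: [0.74, 0.673, -0.001, 0.002]
ft_force: [-1.3, 0.8, 0.5]
grip_width: 0.0003
```

```bash
python3 - <<'E'
from h import *
o=st();c=shot('wrist','w3.png'); P=cloud(c);t=R.from_quat(o["tool_rot"])
for u,v in [(312,252),(312,256),(312,262),(270,270)]: print("tool",u,v,t.inv().apply(P[v,u]-o["eef_pos"]).round(4),P[v,u].round(4))
c=shot('scene','s3.png',(280,190,360,250),8)
E
```

```text
t7.50 p [0.5513 0.0308 0.0347] toolx ang 84.62 F [-1.35  0.78  0.51] w 0.0003
tool 312 252 [-0.0037 -0.0115 -0.0165] [0.5395 0.0282 0.0512]
tool 312 256 [-0.0037 -0.0113 -0.0198] [0.5397 0.0283 0.0544]
tool 312 262 [-0.0036 -0.011  -0.0242] [0.54   0.0284 0.0589]
tool 270 270 [-0.0236  0.0029 -0.0065] [0.552  0.0071 0.0413]
```

View pics/w3.png

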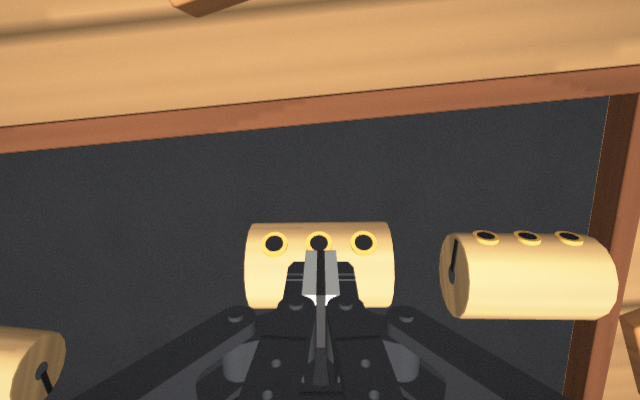

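View pics/s3.png

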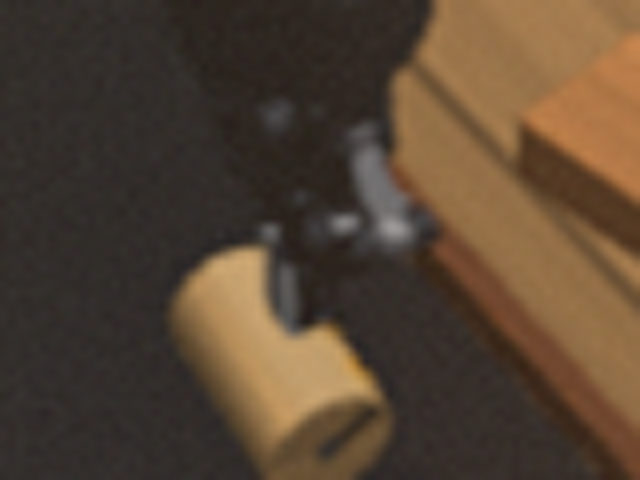

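>>> {"api": "send_rows", "payload": {
  "increments": [
    [[0,0,0.001,0],[0,0,0.001,0],[0,0,0.001,0],[0,0,0,0],[0,0,0,0],[0,0,0,0],[0,0,0,0],[0,0,0,0]]
  ]
}}

```text
clock: 8.4
eef_pos: [0.5541, 0.0307, 0.0344]
tool_rot: [0.74, 0.673, 0.002, 0.004]
ft_force: [-0.1, -0.4, 1.6]
grip_width: 0.0
```

>>> {"api": "send_rows", "payload": {
  "increments": [
    [[0,0,0.001,0],[0,0,0.001,0],[0,0,0.001,0],[0,0,0,0],[0,0,0,0],[0,0,0,0],[0,0,0,0],[0,0,0,0]]
  ]
}}

```text
clock: 9.2
eef_pos: [0.5573, 0.0304, 0.0344]
tool_rot: [0.74, 0.673, 0.004, 0.007]
ft_force: [-0.2, -0.3, 1.7]
grip_width: 0.0
```

```bash
cat >> h.py <<'E'
def zoomw(fn,crop,s=4):
    return shot('wrist',fn,crop,s)
E
python3 - <<'E'
from h import *
o=st();c=shot('wrist','w4.png',(200,180,640,340),1.8); P=cloud(c);t=R.from_quat(o["tool_rot"]);print(t.as_matrix().round(4).tolist(), o["joint_pos"].round(3))
E
```

```text
t9.20 p [0.5573 0.0304 0.0344] toolx ang 84.59 F [-0.19 -0.28  1.7 ] w 0.0000
[[0.0942, 0.9954, 0.0151], [0.9955, -0.0942, -0.0043], [-0.0028, 0.0154, -0.9999]] [ 0.057  0.492 -0.147  0.918 -0.005  0.152]
```

View pics/w4.png

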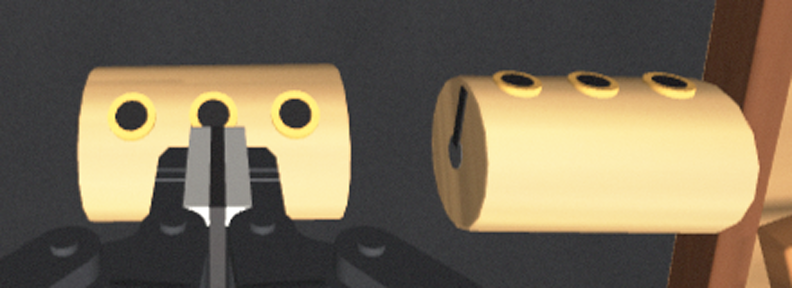

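>>> {"api": "send_rows", "payload": {
  "increments": [
    [[0,0.004,0.001,0],[0,0.004,0.001,0],[0,0.004,0.001,0],[0,0.004,0.001,0],[0,0,0,0],[0,0,-0.004,0],[0,0,-0.02,0],[0,-0.02,-0.03,0]]
  ]
}}

```text
clock: 10.05
eef_pos: [0.5535, 0.0307, 0.0838]
tool_rot: [0.74, 0.673, 0.003, 0.006]
ft_force: [0.3, 0.1, 0.5]
grip_width: -0.0002
```

```bash
python3 - <<'E'
from h import *
st(); c,P=hubview('w5.png')
E
```

```text
t10.05 p [0.5535 0.0307 0.0838] toolx ang 84.57 F [0.33 0.08 0.52] w -0.0002
10.1 [0.5515 0.0312 0.0888]
[424, 199, 130, 66, 7887] [0.5709 0.1305 0.0382] [array([576. , 132.5]), array([70.9, 44.3]), np.float64(84.9)] 0.044
[262, 210, 117, 65, 5926] [0.5651 0.0288 0.0383] [array([571.8,  28.5]), array([70.7, 39.2]), np.float64(85.7)] 0.0447
[0, 279, 94, 67, 5191] [ 0.6035 -0.1593  0.0369] [array([ 609.5, -167.9]), array([59.5, 44. ]), np.float64(77.8)] 0.0441
[611, 301, 29, 55, 1038] [0.651  0.2306 0.0343] [array([654.3, 230.9]), array([14.3, 31.4]), np.float64(82.0)] 0.0461
```

View pics/w5.png

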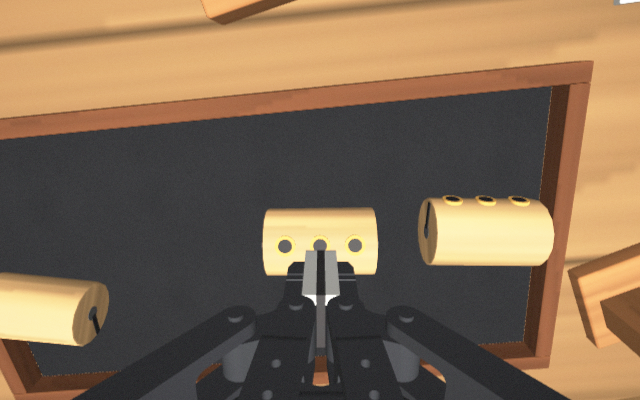

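```bash
cat >> h.py <<'E'
from scipy.optimize import least_squares
def hubfit(c,guess,draw=False):
    P=cloud(c); im=c["image"].astype(int)
    m=(np.hypot(P[...,0]-guess[0],P[...,1]-guess[1])<.048)&(P[...,2]>.012)&(P[...,2]<.0465)
    Q=P[m]; col=im[m]
    def f(p):
        s=(Q[:,0]-p[0])*np.sin(p[1])-(Q[:,1]-guess[1])*np.cos(p[1]); return np.hypot(s,Q[:,2]-.022)-.022
    r=least_squares(f,[guess[0],np.radians(guess[2])],loss='soft_l1',f_scale=.001); x0,yaw=r.x
    s=(Q[:,0]-x0)*np.sin(yaw)-(Q[:,1]-guess[1])*np.cos(yaw); a=(Q[:,0]-x0)*np.cos(yaw)+(Q[:,1]-guess[1])*np.sin(yaw)
    on=np.abs(f(r.x))<.003; a0=(np.percentile(a[on],.7)+np.percentile(a[on],99.3))/2; L=np.ptp(a[on])
    cen=np.array([x0,guess[1]])+a0*np.array([np.cos(yaw),np.sin(yaw)])
    th=np.degrees(np.arctan2(s,Q[:,2]-.022)); dark=on&(np.abs(a-a0)<.028)&(col.max(1)<110)
    yel=on&(np.abs(a-a0)<.030)&(col[:,0]-col[:,2]>120)
    print("hub cen",cen.round(4),"yaw %.1f"%np.degrees(yaw),"L %.3f"%L,"res %.4f"%np.std(f(r.x)[on]),"dark",dark.sum(),"yel",yel.sum())
    for k in(-.021,0,.021):
        for nm,q in(("dark",dark),("yel",yel)):
            w=q&(np.abs(a-a0-k)<.0075)
            if w.sum()>3: print("  hole %.0f %s n%d ax %.4f ang med %.1f mid %.1f"%(k*1000,nm,w.sum(),np.median(a[w]-a0),np.median(th[w]),(np.percentile(th[w],3)+np.percentile(th[w],97))/2))
    return cen,np.degrees(yaw)
E
python3 - <<'E'
from h import *
c=dict(np.load('last_wrist.npz'))
hubfit(c,(.572,.0285,85)); hubfit(c,(.576,.1325,84)); hubfit(c,(.609,-.172,78))
E
```

```text
hub cen [0.575 0.028] yaw 85.4 L 0.070 res 0.0008 dark 192 yel 35
  hole -21 dark n140 ax -0.0214 ang med -20.9 mid -60.1
  hole -21 yel n12 ax -0.0193 ang med -30.4 mid -24.7
  hole 0 dark n14 ax -0.0008 ang med -14.5 mid -18.6
  hole 0 yel n13 ax 0.0014 ang med -32.1 mid -30.8
  hole 21 dark n24 ax 0.0206 ang med -107.6 mid -69.1
  hole 21 yel n10 ax 0.0190 ang med -32.6 mid -31.8
hub cen [0.5777 0.1319] yaw 84.1 L 0.071 res 0.0007 dark 182 yel 139
  hole -21 dark n56 ax -0.0208 ang med -88.9 mid -95.3
  hole -21 yel n40 ax -0.0237 ang med -77.6 mid -78.2
  hole 0 dark n58 ax 0.0001 ang med -89.4 mid -92.6
  hole 0 yel n44 ax -0.0027 ang med -76.7 mid -78.9
  hole 21 dark n56 ax 0.0208 ang med -89.2 mid -93.1
  hole 21 yel n55 ax 0.0190 ang med -76.6 mid -78.4
hub cen [ 0.6103 -0.1698] yaw 77.4 L 0.070 res 0.0007 dark 35 yel 0
  hole -21 dark n11 ax -0.0214 ang med -115.1 mid -114.7
  hole 0 dark n6 ax 0.0006 ang med -115.2 mid -114.6
  hole 21 dark n8 ax 0.0215 ang med -114.9 mid -114.7
```

```bash
sed -i 's/(col.max(1)<110)/(col.max(1)<140)\&(np.abs(th)<88)/; s/print("hub cen"/th=np.where(np.abs(th)<89,th,np.nan);print("hub cen"/' h.py
cat >> h.py <<'E'
def pixang(c,cen,yaw,uvs):
    yaw=np.radians(yaw); K=np.array(c["camera_matrix"]); e=np.array(c["eye"]); Rm=R.from_quat(c["rotation"]).as_matrix()
    ax=np.array([np.cos(yaw),np.sin(yaw),0]); sv=np.array([np.sin(yaw),-np.cos(yaw),0]); c0=np.array([*cen,.022])
    for u,v in uvs:
        dd=Rm@np.array([(u-K[0,2])/K[0,0],(v-K[1,2])/K[1,1],1.]); 
        d2=np.array([dd@sv,dd[2]]); e2=np.array([(e-c0)@sv,(e-c0)[2]])
        A=d2@d2;B=2*d2@e2;C=e2@e2-.022**2; D=B*B-4*A*C; t=(-B-np.sqrt(max(D,0)))/2/A
        q=e2+t*d2; print("  px",(u,v),"ang %.1f ax %.4f"%(np.degrees(np.arctan2(q[0],q[1])),(e+t*dd-c0)@ax), "miss" if D<0 else "")
E
python3 - <<'E'
from h import *
c=dict(np.load('last_wrist.npz'))
cv2.imwrite('pics/w5z.png',cv2.resize(c["image"][195:285,240:400,::-1],None,fx=5,fy=5,interpolation=cv2.INTER_CUBIC))
a=hubfit(c,(.572,.0285,85)); pixang(c,*a,[(285,246),(320,245),(355,245)])
a=hubfit(c,(.576,.1325,84)); pixang(c,*a,[(453,200.5),(486,200.5),(519,201)])
E
```

```text
hub cen [0.575 0.028] yaw 85.4 L 0.070 res 0.0008 dark 358 yel 35
  hole -21 dark n129 ax -0.0213 ang med -19.4 mid -19.4
  hole -21 yel n12 ax -0.0193 ang med -30.4 mid -24.7
  hole 0 dark n107 ax 0.0001 ang med -20.4 mid -20.9
  hole 0 yel n13 ax 0.0014 ang med -32.1 mid -30.8
  hole 21 dark n122 ax 0.0210 ang med -19.6 mid -19.4
  hole 21 yel n10 ax 0.0190 ang med -32.6 mid -31.8
  px (285, 246) ang -19.1 ax -0.0209 
  px (320, 245) ang -20.0 ax 0.0001 
  px (355, 245) ang -19.4 ax 0.0211 
hub cen [0.5777 0.1319] yaw 84.1 L 0.071 res 0.0007 dark 85 yel 139
  hole -21 dark n27 ax -0.0207 ang med -83.1 mid -82.9
  hole -21 yel n40 ax -0.0237 ang med -77.6 mid -78.2
  hole 0 dark n24 ax 0.0001 ang med -83.7 mid -83.8
  hole 0 yel n44 ax -0.0027 ang med -76.7 mid -78.9
  hole 21 dark n34 ax 0.0209 ang med -83.1 mid -83.1
  hole 21 yel n55 ax 0.0190 ang med -76.6 mid -78.4
  px (453, 200.5) ang -85.4 ax -0.0203 
  px (486, 200.5) ang -86.5 ax 0.0006 
  px (519, 201) ang -85.6 ax 0.0212
```

View pics/w5z.png

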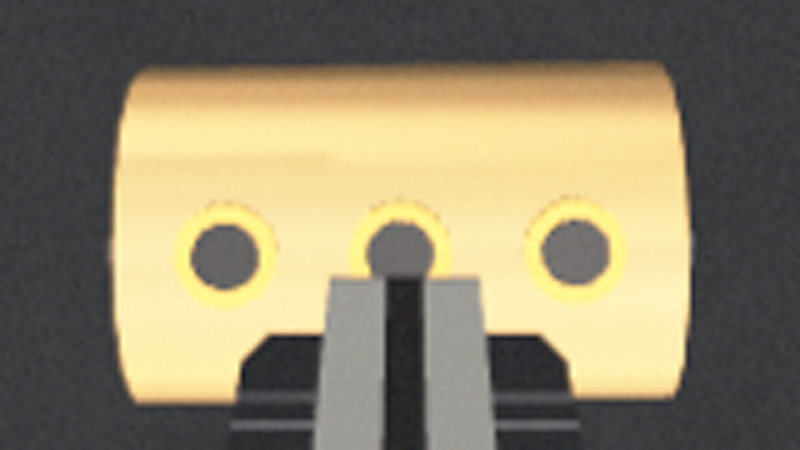

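>>> {"api": "send_rows", "payload": {
  "increments": [
    [[-0.004,0.017,0,0],[0,0,0.01,0],[0,0,0.02,0],[0,0,0.012,0],[0,0,0.003,0],[0,0,0,0],[0,0,0,0],[0,0,0,0]]
  ]
}}

```text
clock: 10.9
eef_pos: [0.5637, 0.0263, 0.0407]
tool_rot: [0.739, 0.673, 0.002, 0.004]
ft_force: [-0.2, -0.1, 0.3]
grip_width: 0.0
```

>>> {"api": "send_rows", "payload": {
  "increments": [
    [[0,0.007,0,0],[0,0,0.003,0],[0,0,0.002,0],[0,0,0,0],[0,0,0,0],[0,0,0,0],[0,0,0,0],[0,0,0,0]]
  ]
}}

```text
clock: 11.7
eef_pos: [0.5729, 0.0257, 0.0372]
tool_rot: [0.739, 0.673, 0.003, 0.005]
ft_force: [-0.2, -0.4, 0.2]
grip_width: -0.0002
```

>>> {"api": "send_rows", "payload": {
  "increments": [
    [[0,0,0.002,0],[0,0.0,0.001,0],[0,0.004,0.001,0],[0,0.004,0.001,0],[0,0.004,0.001,0],[0,0,0,0],[0,0,-0.01,0],[0,-0.01,-0.04,0]]
  ]
}}

```text
clock: 12.5
eef_pos: [0.5736, 0.0252, 0.0794]
tool_rot: [0.739, 0.673, 0.001, 0.004]
ft_force: [-0.4, 0.5, -0.3]
grip_width: -0.0
```

>>> {"api": "send_rows", "payload": {
  "increments": [
    [[0,-0.04,-0.01,0],[0,0,0,0],[0,0,0,0],[0,0,0,0],[0,0,0,0],[0,0,0,0],[0,0,0,0],[0,0,0,0]]
  ]
}}

```text
clock: 13.3
eef_pos: [0.5332, 0.0292, 0.0929]
tool_rot: [0.739, 0.673, 0.002, 0.004]
ft_force: [-0.3, -0.3, 0.1]
grip_width: -0.0001
```

```bash
python3 - <<'E'
from h import *
st(); c,P=hubview('w6.png')
hubfit(c,(.583,.0285,85)); hubfit(c,(.576,.1325,84)); hubfit(c,(.609,-.172,78))
E
```

```text
t13.30 p [0.5332 0.0292 0.0929] toolx ang 84.65 F [-0.31 -0.26  0.1 ] w -0.0001
13.35 [0.5332 0.0292 0.0928]
[423, 223, 121, 62, 6821] [0.5703 0.1307 0.038 ] [array([575.6, 132.4]), array([71. , 43.5]), np.float64(85.0)] 0.044
[272, 244, 108, 60, 2733] [0.5715 0.032  0.0362] [array([579.5,  27.7]), array([70.9, 38.3]), np.float64(85.2)] 0.0447
[0, 296, 110, 63, 5763] [ 0.6013 -0.1669  0.0373] [array([ 607.9, -173.9]), array([72.2, 43.3]), np.float64(77.6)] 0.0442
[599, 317, 41, 67, 1590] [0.6501 0.2311 0.0406] [array([654.1, 230.6]), array([14.7, 31.5]), np.float64(81.7)] 0.0576
hub cen [0.5834 0.0272] yaw 85.4 L 0.071 res 0.0006 dark 43 yel 29
  hole 21 dark n43 ax 0.0227 ang med 1.7 mid 1.6
  hole 21 yel n29 ax 0.0233 ang med -9.4 mid -0.1
hub cen [0.5778 0.1319] yaw 84.2 L 0.071 res 0.0008 dark 86 yel 122
  hole -21 dark n26 ax -0.0201 ang med -83.5 mid -83.2
  hole -21 yel n41 ax -0.0231 ang med -76.8 mid -78.4
  hole 0 dark n29 ax 0.0001 ang med -82.4 mid -82.8
  hole 0 yel n42 ax -0.0020 ang med -76.4 mid -79.4
  hole 21 dark n31 ax 0.0211 ang med -83.9 mid -82.8
  hole 21 yel n39 ax 0.0183 ang med -77.4 mid -79.2
hub cen [ 0.6095 -0.1733] yaw 77.6 L 0.072 res 0.0007 dark 0 yel 0
```

View pics/w6.png

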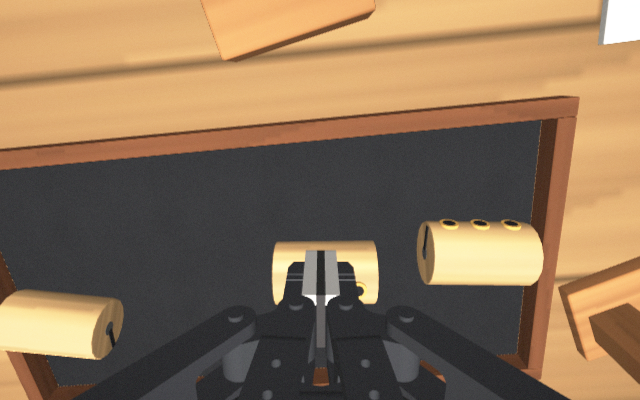

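>>> {"api": "send_rows", "payload": {
  "increments": [
    [[0.03,0.008,0,0],[0.03,0.008,0,0],[0.03,0.008,0,0],[0.016,0.003,0.01,0],[0,0,0.02,0],[0,0,0.012,0],[0,0,0,0],[0,0,0,0]]
  ]
}}

```text
clock: 14.15
eef_pos: [0.5712, 0.1338, 0.0463]
tool_rot: [0.74, 0.672, 0.0, 0.004]
ft_force: [0.1, 0.1, 0.1]
grip_width: -0.0002
```

>>> {"api": "send_rows", "payload": {
  "increments": [
    [[0,-0.001,0.005,0],[0,0,0.004,0],[0,0,0.001,0],[0,0.004,0.001,0],[0,0.004,0.001,0],[0,0.004,0.001,0],[0,0.004,0.001,0],[0,0.004,0.001,0]]
  ]
}}

```text
clock: 14.95
eef_pos: [0.5942, 0.13, 0.0341]
tool_rot: [0.741, 0.671, 0.003, 0.006]
ft_force: [0.8, -0.8, 3.1]
grip_width: -0.0002
```

>>> {"api": "send_rows", "payload": {
  "increments": [
    [[0,0.003,0.001,0],[0,0,0,0],[0,0,-0.01,0],[0,-0.01,-0.03,0],[0,-0.02,-0.02,0],[0,-0.02,0,0],[0,0,0,0],[0,0,0,0]]
  ]
}}

```text
clock: 15.75
eef_pos: [0.5451, 0.1356, 0.0955]
tool_rot: [0.741, 0.671, 0.002, 0.005]
ft_force: [0.2, 0.4, 0.3]
grip_width: 0.0003
```

```bash
python3 - <<'E'
from h import *
st(); c,P=hubview('w7.png')
hubfit(c,(.583,.0285,85)); hubfit(c,(.595,.1325,84))
E
```

```text
t15.75 p [0.5451 0.1356 0.0955] toolx ang 84.29 F [0.19 0.35 0.32] w 0.0003
15.8 [0.5449 0.1355 0.0952]
[268, 225, 108, 62, 4212] [0.5712 0.1335 0.0369] [array([580.3, 132.5]), array([71.1, 42.7]), np.float64(84.9)] 0.0439
[111, 240, 117, 60, 6310] [0.576  0.0305 0.0384] [array([581.2,  27.8]), array([71.2, 43. ]), np.float64(83.9)] 0.0453
[454, 312, 42, 38, 739] [0.6428 0.2337 0.0406] [array([644.9, 231.3]), array([ 9.6, 18.9]), np.float64(52.9)] 0.0586
hub cen [0.5833 0.0277] yaw 85.3 L 0.071 res 0.0007 dark 274 yel 331
  hole -21 dark n91 ax -0.0218 ang med 2.1 mid 2.3
  hole -21 yel n116 ax -0.0209 ang med -2.7 mid 1.1
  hole 0 dark n91 ax -0.0007 ang med 2.1 mid 2.8
  hole 0 yel n108 ax 0.0004 ang med -3.3 mid 1.4
  hole 21 dark n92 ax 0.0204 ang med 1.6 mid 1.9
  hole 21 yel n107 ax 0.0210 ang med -4.6 mid 1.1
hub cen [0.5829 0.132 ] yaw 84.0 L 0.071 res 0.0008 dark 230 yel 293
  hole -21 dark n76 ax -0.0211 ang med -74.0 mid -74.5
  hole -21 yel n96 ax -0.0205 ang med nan mid nan
  hole 0 dark n78 ax -0.0001 ang med -73.9 mid -74.0
  hole 0 yel n98 ax -0.0004 ang med nan mid nan
  hole 21 dark n76 ax 0.0208 ang med -74.1 mid -74.7
  hole 21 yel n99 ax 0.0200 ang med nan mid nan
```

View pics/w7.png

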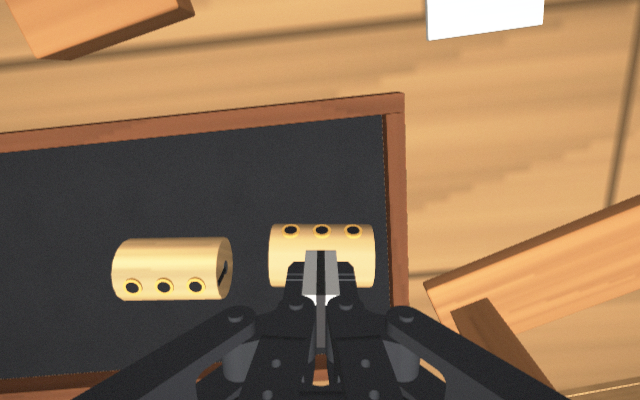

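>>> {"api": "send_rows", "payload": {
  "increments": [
    [[0,0.014,0,0],[0,0.014,0,0],[-0.001,0,0.02,0],[0,0,0.025,0],[0,0,0.008,0],[0,0,0.002,0],[0,0,0.001,0],[0,0,0.001,0]]
  ]
}}

```text
clock: 16.6
eef_pos: [0.579, 0.1311, 0.0359]
tool_rot: [0.742, 0.67, 0.002, 0.005]
ft_force: [0.3, -0.0, 0.1]
grip_width: -0.0002
```

>>> {"api": "send_rows", "payload": {
  "increments": [
    [[0,-0.005,0,0],[0,0,0.001,0],[0,0,0.001,0],[0,0.002,0.0015,0],[0,0.003,0.0015,0],[0,0.004,0.0015,0],[0,0.004,0.0015,0],[0,0.004,0.0015,0]]
  ]
}}

```text
clock: 17.4
eef_pos: [0.5979, 0.13, 0.0346]
tool_rot: [0.742, 0.67, 0.009, 0.01]
ft_force: [-0.1, -1.6, 5.7]
grip_width: 0.0001
```

>>> {"api": "send_rows", "payload": {
  "increments": [
    [[0,0.003,0.001,0],[0,0.003,0.001,0],[0,0,-0.003,0],[0,0,-0.015,0],[0,-0.01,-0.03,0],[0,-0.03,-0.02,0],[0,0,0,0],[0,0,0,0]]
  ]
}}

```text
clock: 18.2
eef_pos: [0.5609, 0.1335, 0.0996]
tool_rot: [0.742, 0.67, 0.007, 0.008]
ft_force: [1.1, -1.1, -0.4]
grip_width: 0.0002
```

```bash
python3 - <<'E'
from h import *
st(); c,P=hubview('w8.png')
hubfit(c,(.595,.1325,84))
E
```

```text
t18.20 p [0.5609 0.1335 0.0996] toolx ang 84.15 F [ 1.06 -1.1  -0.43] w 0.0002
18.25 [0.5608 0.1335 0.0995]
[111, 216, 117, 60, 6395] [0.5764 0.0305 0.0386] [array([581.9,  27.7]), array([71.3, 42.6]), np.float64(85.4)] 0.0453
[269, 221, 107, 59, 4443] [0.586  0.132  0.0376] [array([594.2, 130.9]), array([70.8, 40. ]), np.float64(84.5)] 0.0439
[456, 289, 41, 58, 986] [0.645  0.2325 0.0431] [array([653.9, 230.9]), array([13.7, 31.6]), np.float64(80.8)] 0.0594
hub cen [0.5971 0.1305] yaw 84.0 L 0.071 res 0.0008 dark 322 yel 94
  hole -21 dark n107 ax -0.0210 ang med -38.0 mid -38.1
  hole -21 yel n31 ax -0.0205 ang med -33.5 mid -36.3
  hole 0 dark n107 ax 0.0000 ang med -38.1 mid -38.0
  hole 0 yel n29 ax -0.0013 ang med -35.7 mid -37.8
  hole 21 dark n108 ax 0.0209 ang med -37.7 mid -37.6
  hole 21 yel n34 ax 0.0201 ang med -30.4 mid -36.6
```

>>> {"api": "send_rows", "payload": {
  "increments": [
    [[0,0.012,0,0],[0,0.011,0,0],[-0.001,0,0.02,0],[0,0,0.025,0],[0,0,0.012,0],[0,0,0.002,0],[0,0,0.001,0],[0,0,0.0,0]]
  ]
}}

```text
clock: 19.05
eef_pos: [0.5885, 0.1294, 0.0349]
tool_rot: [0.743, 0.67, 0.006, 0.008]
ft_force: [-0.5, -0.1, -0.4]
grip_width: -0.0
```

>>> {"api": "send_rows", "payload": {
  "increments": [
    [[0,0,0.001,0],[0,0,0.001,0],[0,0.002,0.0015,0],[0,0.003,0.0015,0],[0,0.004,0.0015,0],[0,0.004,0.0015,0],[0,0.004,0.0015,0],[0,0.003,0.001,0]]
  ]
}}

```text
clock: 19.85
eef_pos: [0.6171, 0.1267, 0.0348]
tool_rot: [0.743, 0.669, 0.012, 0.014]
ft_force: [-0.4, -0.7, 3.0]
grip_width: -0.0001
```

>>> {"api": "send_rows", "payload": {
  "increments": [
    [[0,0.003,0.001,0],[0,0,-0.003,0],[0,0,-0.015,0],[0,-0.01,-0.03,0],[0,-0.03,-0.02,0],[0.02,-0.02,0,0],[0.03,0,0,0],[0,0,0,0]]
  ]
}}

```text
clock: 20.65
eef_pos: [0.558, 0.1835, 0.0987]
tool_rot: [0.744, 0.668, 0.009, 0.011]
ft_force: [0.5, -0.7, -0.1]
grip_width: 0.0004
```

```bash
python3 - <<'E'
from h import *
st(); c,P=hubview('w9.png')
hubfit(c,(.61,.1325,84));hubfit(c,(.583,.0285,85))
E
```

```text
t20.65 p [0.558  0.1835 0.0987] toolx ang 83.91 F [ 0.5  -0.73 -0.15] w 0.0004
20.7 [0.5573 0.1818 0.0982]
[38, 227, 124, 60, 6514] [0.5765 0.0318 0.0383] [array([580.4,  27.8]), array([72.6, 42.6]), np.float64(81.9)] 0.0453
[199, 253, 104, 57, 4647] [0.604  0.1252 0.0381] [array([611.1, 128.8]), array([70.6, 40.1]), np.float64(83.9)] 0.0452
hub cen [0.6141 0.1283] yaw 84.1 L 0.071 res 0.0007 dark 190 yel 268
  hole -21 dark n77 ax -0.0207 ang med 6.3 mid 6.2
  hole -21 yel n110 ax -0.0204 ang med 1.0 mid 5.6
  hole 0 dark n78 ax 0.0004 ang med 6.0 mid 6.5
  hole 0 yel n107 ax 0.0009 ang med 0.1 mid 5.6
  hole 21 dark n35 ax 0.0196 ang med 3.0 mid 4.3
  hole 21 yel n51 ax 0.0181 ang med -2.7 mid 3.3
hub cen [0.5833 0.0279] yaw 85.3 L 0.072 res 0.0008 dark 283 yel 360
  hole -21 dark n93 ax -0.0220 ang med 2.5 mid 2.4
  hole -21 yel n121 ax -0.0213 ang med 0.5 mid 2.2
  hole 0 dark n93 ax -0.0007 ang med 2.1 mid 2.3
  hole 0 yel n114 ax -0.0001 ang med -0.8 mid 2.2
  hole 21 dark n97 ax 0.0203 ang med 1.9 mid 2.3
  hole 21 yel n122 ax 0.0209 ang med -1.1 mid 1.1
```

View pics/w9.png

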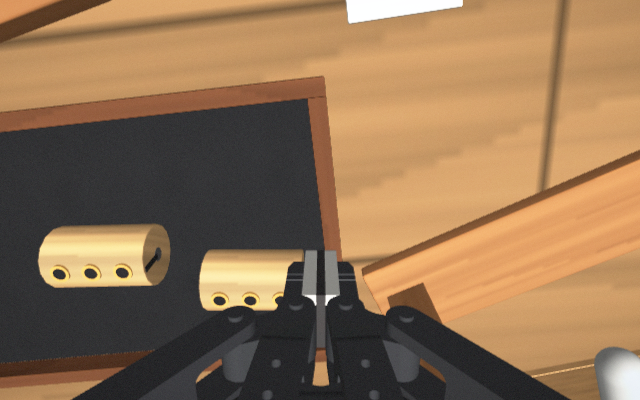

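>>> {"api": "send_rows", "payload": {
  "increments": [
    [[-0.02,0.03,0,0],[-0.025,0.03,0,0],[0,0,0.02,0],[0,0,0.025,0],[0,0,0.012,0],[0,0,0.002,0],[0,0,0.0,0],[0,0,0.0,0]]
  ]
}}

```text
clock: 21.5
eef_pos: [0.6123, 0.1251, 0.0363]
tool_rot: [0.744, 0.668, 0.004, 0.009]
ft_force: [-0.8, 1.0, 0.2]
grip_width: 0.0
```

>>> {"api": "send_rows", "payload": {
  "increments": [
    [[0,0.003,0,0],[0,0,0.001,0],[0,-0.001,0.001,0],[0,-0.003,0.001,0],[0,-0.003,0.001,0],[0,0,-0.004,0],[0,0,-0.02,0],[0,-0.01,-0.03,0]]
  ]
}}

```text
clock: 22.3
eef_pos: [0.5954, 0.1275, 0.0861]
tool_rot: [0.744, 0.669, 0.002, 0.008]
ft_force: [-0.2, 0.5, -0.4]
grip_width: 0.0
```

>>> {"api": "send_rows", "payload": {
  "increments": [
    [[0.01,-0.03,-0.01,0],[0.03,-0.02,0,0],[0.02,0,0,0],[0,0,0,0],[0,0,0,0],[0,0,0,0],[0,0,0,0],[0,0,0,0]]
  ]
}}

```text
clock: 23.1
eef_pos: [0.5533, 0.1923, 0.1024]
tool_rot: [0.745, 0.667, 0.007, 0.011]
ft_force: [1.1, 0.2, -0.1]
grip_width: -0.0002
```

```bash
python3 - <<'E'
from h import *
st(); c,P=hubview('w10.png')
hubfit(c,(.61,.1285,84));hubfit(c,(.583,.0285,85))
E
```

```text
t23.10 p [0.5533 0.1923 0.1024] toolx ang 83.69 F [ 1.12  0.22 -0.13] w -0.0002
23.15 [0.5533 0.1922 0.1024]
[34, 233, 122, 58, 6208] [0.5765 0.032  0.0382] [array([581. ,  27.9]), array([71.6, 42.5]), np.float64(83.7)] 0.0453
[191, 258, 101, 55, 4721] [0.6038 0.1278 0.0382] [array([610.7, 128.7]), array([70.6, 39.1]), np.float64(84.2)] 0.0452
hub cen [0.6142 0.1282] yaw 84.0 L 0.071 res 0.0007 dark 197 yel 264
  hole -21 dark n75 ax -0.0207 ang med 5.9 mid 6.9
  hole -21 yel n110 ax -0.0204 ang med 3.8 mid 7.0
  hole 0 dark n43 ax 0.0003 ang med 2.6 mid 2.5
  hole 0 yel n69 ax 0.0007 ang med -3.5 mid -0.4
  hole 21 dark n79 ax 0.0215 ang med 5.5 mid 5.9
  hole 21 yel n85 ax 0.0203 ang med 0.5 mid 4.8
hub cen [0.5833 0.0279] yaw 85.2 L 0.071 res 0.0008 dark 272 yel 341
  hole -21 dark n93 ax -0.0219 ang med 3.0 mid 2.8
  hole -21 yel n113 ax -0.0209 ang med 1.2 mid 2.2
  hole 0 dark n89 ax -0.0013 ang med 3.1 mid 2.7
  hole 0 yel n113 ax -0.0012 ang med 0.2 mid 4.4
  hole 21 dark n90 ax 0.0202 ang med 2.4 mid 2.3
  hole 21 yel n112 ax 0.0208 ang med -2.0 mid 1.3
```

>>> {"api": "send_rows", "payload": {
  "increments": [
    [[-0.03,0.033,0,0],[-0.03,0.033,0,0],[0,0,0.02,0],[0,0,0.028,0],[0,0,0.013,0],[0,0,0.002,0],[0,0,0.0,0],[0,0,0.0,0]]
  ]
}}

```text
clock: 23.95
eef_pos: [0.6177, 0.12, 0.0404]
tool_rot: [0.746, 0.666, 0.007, 0.011]
ft_force: [0.5, 0.2, 0.5]
grip_width: 0.0004
```

>>> {"api": "send_rows", "payload": {
  "increments": [
    [[0.005,0,0.002,0],[0,0,0.002,0],[0,0,0.002,0],[0,0.0,0.001,0],[0,0,0,0],[0,0,0,0],[0,0,0,0],[0,0,0,0]]
  ]
}}

```text
clock: 24.75
eef_pos: [0.6205, 0.1272, 0.0368]
tool_rot: [0.745, 0.667, 0.01, 0.013]
ft_force: [0.3, -0.5, -0.4]
grip_width: 0.0003
```

>>> {"api": "send_rows", "payload": {
  "increments": [
    [[0,-0.002,0.001,0],[0,-0.003,0.001,0],[0,-0.003,0.001,0],[0,0,-0.003,0],[0,0,-0.01,0],[0,0,-0.03,0],[0.02,-0.04,-0.02,0],[0.04,-0.03,0,0]]
  ]
}}

```text
clock: 25.55
eef_pos: [0.5495, 0.1926, 0.0978]
tool_rot: [0.748, 0.663, 0.011, 0.014]
ft_force: [0.7, 0.9, 0.2]
grip_width: -0.0002
```

```bash
python3 - <<'E'
from h import *
st(); c,P=hubview('w11.png')
hubfit(c,(.61,.1285,84))
E
```

```text
t25.55 p [0.5495 0.1926 0.0978] toolx ang 83.06 F [0.67 0.92 0.2 ] w -0.0002
25.6 [0.5455 0.2005 0.097 ]
[32, 241, 122, 60, 6326] [0.5762 0.0322 0.0381] [array([581.8,  27.3]), array([73.1, 42.8]), np.float64(85.3)] 0.0453
[190, 263, 102, 57, 4340] [0.6004 0.1272 0.0377] [array([608.3, 129.1]), array([70.4, 38.6]), np.float64(85.6)] 0.0451
hub cen [0.6124 0.1279] yaw 84.0 L 0.070 res 0.0007 dark 154 yel 215
  hole -21 dark n85 ax -0.0200 ang med 1.7 mid 1.4
  hole -21 yel n107 ax -0.0200 ang med -1.2 mid 2.3
  hole 0 yel n42 ax 0.0013 ang med -9.6 mid -9.4
  hole 21 dark n66 ax 0.0215 ang med -0.3 mid 0.6
  hole 21 yel n66 ax 0.0199 ang med -8.1 mid -1.2
```

>>> {"api": "send_rows", "payload": {
  "increments": [
    [[-0.03,0.01,0,0],[-0.03,0.01,0,0],[-0.03,0.01,0,0],[-0.03,0.01,0,0],[-0.03,0.01,0,0],[-0.03,0.01,0,0],[-0.03,0.01,0,0],[-0.03,0.01,0,0]]
  ]
}}

```text
clock: 26.4
eef_pos: [0.6014, -0.0451, 0.1042]
tool_rot: [0.738, 0.674, 0.015, 0.011]
ft_force: [-0.6, 0.2, -0.5]
grip_width: -0.0
```

>>> {"api": "send_rows", "payload": {
  "increments": [
    [[-0.03,0.01,0,0],[-0.03,0.01,0,0],[-0.03,0.0,0,0],[-0.02,0.0,0,2],[-0.0,0.0,0,2],[-0.0,0.0,0,2],[0,0,0,0],[0,0,0,0]]
  ]
}}

```text
clock: 27.2
eef_pos: [0.6124, -0.1682, 0.1071]
tool_rot: [0.776, 0.631, 0.016, 0.012]
ft_force: [0.4, 0.4, -0.9]
grip_width: 0.0001
```

```bash
python3 - <<'E'
from h import *
d(.617,-.175,.04,77.6); c,P=hubview('w12.png')
hubfit(c,(.609,-.174,77.6))
E
```

```text
t27.20 p [ 0.6124 -0.1682  0.1071] toolx ang 78.25 F [ 0.39  0.37 -0.9 ] w 0.0001
tool delta [-0.0064  0.0033  0.0672]
turn 0.6485577878354434
27.25 [ 0.6124 -0.1681  0.1072]
[553, 56, 87, 79, 5748] [0.579  0.0081 0.0377] [array([581.8,  16.5]), array([51.9, 43. ]), np.float64(86.0)] 0.045
[255, 163, 109, 62, 6382] [ 0.6035 -0.1733  0.039 ] [array([ 609.5, -174.6]), array([70.1, 45.3]), np.float64(77.9)] 0.0442
hub cen [ 0.6093 -0.1747] yaw 77.4 L 0.079 res 0.0006 dark 0 yel 0
```

View pics/w12.png

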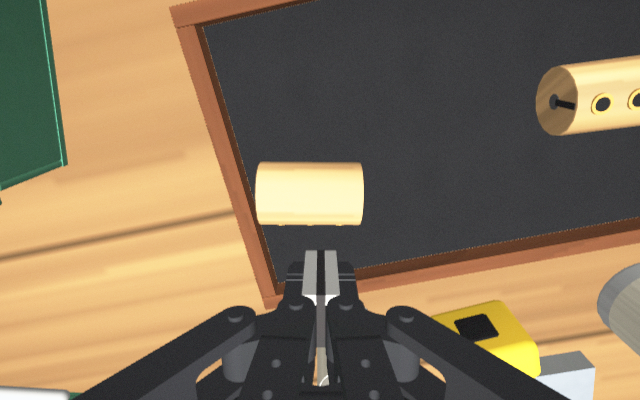

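>>> {"api": "send_rows", "payload": {
  "increments": [
    [[-0.006,0.004,0,0],[0,0,0.03,0],[0,0,0.025,0],[0,0,0.008,0],[0,0,0.002,0],[0,0,0.0,0],[0,0,0.0,0],[0,0,0,0]]
  ]
}}

```text
clock: 28.05
eef_pos: [0.6223, -0.1759, 0.0454]
tool_rot: [0.774, 0.633, 0.018, 0.016]
ft_force: [0.1, -0.6, 0.8]
grip_width: 0.0001
```

>>> {"api": "send_rows", "payload": {
  "increments": [
    [[0,-0.004,0.004,0],[0,0,0.003,0],[0,0,0.002,0],[0,0,0.001,0],[0,0,0.0,0],[0,0,0.0,0],[0,0,0.0,0],[0,0,0,0]]
  ]
}}

```text
clock: 28.85
eef_pos: [0.6198, -0.1753, 0.0367]
tool_rot: [0.774, 0.633, 0.019, 0.017]
ft_force: [0.3, 0.2, 0.1]
grip_width: 0.0
```

>>> {"api": "send_rows", "payload": {
  "increments": [
    [[0,-0.001,0.001,0],[0,-0.001,0.0015,0],[0,-0.003,0.0015,0],[0,-0.004,0.0015,0],[0,-0.004,0.0015,0],[0,-0.004,0.0015,0],[0,-0.004,0.0015,0],[0,-0.003,0.001,0]]
  ]
}}

```text
clock: 29.65
eef_pos: [0.6067, -0.1725, 0.0348]
tool_rot: [0.773, 0.633, 0.027, 0.027]
ft_force: [-1.3, -0.4, 3.6]
grip_width: -0.0003
```

>>> {"api": "send_rows", "payload": {
  "increments": [
    [[0,0,-0.003,0],[0,0,-0.015,0],[0,0,-0.03,0],[0,0.01,-0.02,0],[0,0.015,0,0],[0,0,0,0],[0,0,0,0],[0,0,0,0]]
  ]
}}

```text
clock: 30.45
eef_pos: [0.6217, -0.1761, 0.1034]
tool_rot: [0.774, 0.633, 0.024, 0.023]
ft_force: [0.7, -0.5, 0.1]
grip_width: 0.0003
```

```bash
python3 - <<'E'
from h import *
d(.61,-.175,.04,77.6); c,P=hubview('w13.png')
hubfit(c,(.60,-.174,77.6))
E
```

```text
t30.45 p [ 0.6217 -0.1761  0.1034] toolx ang 78.57 F [ 0.65 -0.45  0.11] w 0.0003
tool delta [-0.0018 -0.0159  0.0625]
turn 0.9699068639738897
30.5 [ 0.6214 -0.176   0.1032]
[573, 36, 67, 82, 4509] [0.5791 0.0009 0.0369] [array([581.3,   9.4]), array([37.9, 43.6]), np.float64(87.7)] 0.045
[262, 135, 114, 68, 7196] [ 0.5979 -0.1722  0.039 ] [array([ 602.7, -173. ]), array([70. , 44.3]), np.float64(77.7)] 0.0442
hub cen [ 0.6026 -0.1732] yaw 77.5 L 0.079 res 0.0006 dark 0 yel 77
  hole -21 yel n22 ax -0.0203 ang med 69.1 mid 71.2
  hole 0 yel n30 ax 0.0004 ang med 68.2 mid 70.2
  hole 21 yel n25 ax 0.0196 ang med 68.9 mid 69.7
```

View pics/w13.png

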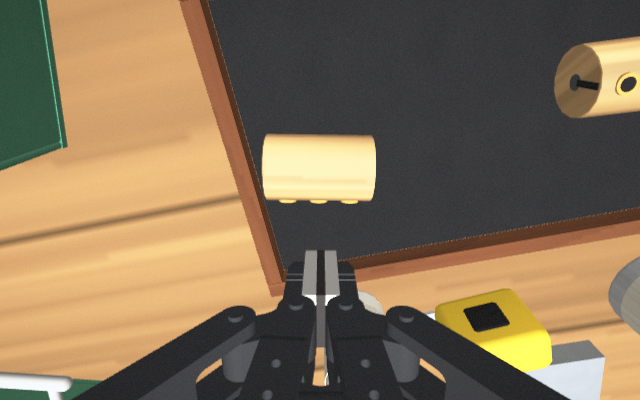

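```bash
cat >> h.py <<'E'
_st=st
def st():
    o=_st(); r=R.from_quat(o["tool_rot"]).as_matrix(); print("  toolz",r[:,2].round(4),"J",o["joint_pos"].round(3)); return o
E
python3 -c "
from h import *
st()"
```

```text
t30.50 p [ 0.6214 -0.176   0.1032] toolx ang 78.57 F [ 1.09 -0.35 -0.72] w -0.0001
  toolz [ 0.066  -0.0052 -0.9978] J [-0.283  0.545  0.143  1.104  0.013 -0.082]
```

>>> {"api": "send_rows", "payload": {
  "increments": [
    [[0,0,-0.03,0],[0,0,-0.03,0],[0,0,-0.03,0],[0,0,-0.03,0],[0,0,0,0],[0,0,0,0],[0,0,0,0],[0,0,0,0]]
  ]
}}

```text
clock: 31.3
eef_pos: [0.6058, -0.1735, 0.2179]
tool_rot: [0.774, 0.633, 0.018, 0.015]
ft_force: [0.1, 0.6, 0.2]
grip_width: -0.0
```

```bash
python3 -c "
from h import *
st()"
```

```text
t31.30 p [ 0.6058 -0.1735  0.2179] toolx ang 78.54 F [0.13 0.61 0.21] w -0.0000
  toolz [ 4.700e-02  2.000e-04 -9.989e-01] J [-0.286  0.469  0.324  1.38   0.013 -0.085]
```

>>> {"api": "send_rows", "payload": {
  "increments": [
    [[0,0,0.01,0],[0,0,0.01,0],[0,0,0.01,0],[0,0,0.01,0],[0,0,0.01,0],[0,0,0.01,0],[0,0,0.01,0],[0,0,0.01,0]]
  ]
}}

```text
clock: 32.1
eef_pos: [0.6074, -0.1727, 0.1266]
tool_rot: [0.774, 0.633, 0.016, 0.012]
ft_force: [0.6, -0.9, -1.3]
grip_width: 0.0002
```

```bash
python3 -c "
from h import *
st()"
```

```text
t32.10 p [ 0.6074 -0.1727  0.1266] toolx ang 78.54 F [ 0.58 -0.9  -1.29] w 0.0002
  toolz [ 0.0397  0.0023 -0.9992] J [-0.284  0.522  0.169  1.181  0.013 -0.083]
```

>>> {"api": "send_rows", "payload": {
  "increments": [
    [[0,0.003,0,0],[0,0,0.03,0],[0,0,0.03,0],[0,0,0.02,0],[0,0,0.002,0],[0,0,0.0,0],[0,0,0,0],[0,0,0,0]]
  ]
}}

```text
clock: 32.9
eef_pos: [0.6184, -0.1744, 0.0459]
tool_rot: [0.774, 0.633, 0.019, 0.015]
ft_force: [0.1, 1.2, -0.7]
grip_width: 0.0001
```

>>> {"api": "send_rows", "payload": {
  "increments": [
    [[0,-0.007,0.002,0],[0,0,0.003,0],[0,0,0.003,0],[0,0,0.002,0],[0,0,0.001,0],[0,0,0.0,0],[0,0,0,0],[0,0,0,0]]
  ]
}}

```text
clock: 33.7
eef_pos: [0.6134, -0.1735, 0.037]
tool_rot: [0.774, 0.633, 0.02, 0.017]
ft_force: [-0.5, 0.1, 0.2]
grip_width: 0.0002
```

>>> {"api": "send_rows", "payload": {
  "increments": [
    [[0,-0.001,0.001,0],[0,-0.003,0.001,0],[0,-0.005,0.001,0],[0,-0.006,0.001,0],[0,-0.006,0.001,0],[0,-0.006,0.001,0],[0,-0.006,0.001,0],[0,-0.006,0.001,0]]
  ]
}}

```text
clock: 34.5
eef_pos: [0.5807, -0.1665, 0.034]
tool_rot: [0.773, 0.633, 0.026, 0.024]
ft_force: [0.2, 0.6, 5.8]
grip_width: 0.0002
```

>>> {"api": "send_rows", "payload": {
  "increments": [
    [[0,0,-0.003,0],[0,0,-0.015,0],[0,0.005,-0.04,0],[0,0.01,-0.04,0],[0,0.0,-0.04,0],[0,0,0,0],[0,0,0,0],[0,0,0,0]]
  ]
}}

```text
clock: 35.3
eef_pos: [0.5804, -0.1679, 0.1734]
tool_rot: [0.774, 0.633, 0.022, 0.02]
ft_force: [0.2, -0.5, 0.1]
grip_width: 0.0001
```

```bash
python3 - <<'E'
from h import *
st(); c,P=hubview('w14.png')
hubfit(c,(.587,-.170,77.6))
E
```

```text
t35.30 p [ 0.5804 -0.1679  0.1734] toolx ang 78.56 F [ 0.22 -0.51  0.06] w 0.0001
  toolz [ 0.0594 -0.0025 -0.9982] J [-0.289  0.424  0.136  1.225  0.015 -0.089]
35.35 [ 0.5799 -0.1677  0.1726]
[505, 93, 105, 62, 5071] [0.579  0.0238 0.0384] [array([582.2,  26.7]), array([71.8, 43.2]), np.float64(85.4)] 0.0451
[623, 112, 17, 51, 549] [0.6107 0.0939 0.0295] [array([608.6,  95.3]), array([ 8.7, 43. ]), np.float64(89.7)] 0.0368
[277, 148, 85, 51, 4033] [ 0.5813 -0.1686  0.0392] [array([ 584.6, -169.2]), array([71., 41.]), np.float64(77.7)] 0.0443
hub cen [ 0.5865 -0.1696] yaw 77.6 L 0.071 res 0.0007 dark 85 yel 168
  hole -21 dark n28 ax -0.0212 ang med 39.1 mid 38.7
  hole -21 yel n58 ax -0.0210 ang med 30.3 mid 37.4
  hole 0 dark n28 ax -0.0004 ang med 40.5 mid 39.2
  hole 0 yel n56 ax -0.0001 ang med 29.5 mid 36.9
  hole 21 dark n29 ax 0.0209 ang med 41.1 mid 40.6
  hole 21 yel n54 ax 0.0204 ang med 30.8 mid 37.0
```

View pics/w14.png

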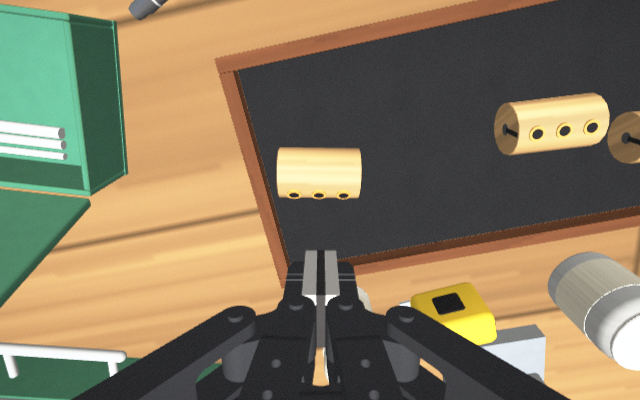

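>>> {"api": "send_rows", "payload": {
  "increments": [
    [[0,0.002,0.02,0],[0,0,0.03,0],[0,0,0.03,0],[0,0,0.03,0],[0,0,0.01,0],[0,0,0.005,0],[0,0,0,0],[0,0,0,0]]
  ]
}}

```text
clock: 36.15
eef_pos: [0.5837, -0.1668, 0.0364]
tool_rot: [0.774, 0.633, 0.018, 0.014]
ft_force: [-0.0, 0.2, 0.8]
grip_width: 0.0002
```

>>> {"api": "send_rows", "payload": {
  "increments": [
    [[0,0,-0.006,0],[0,0.01,0.0,0],[0,0,0,0],[0,0,0.003,0],[0,0,0.003,0],[0,0,0.001,0],[0,0,0,0],[0,0,0,0]]
  ]
}}

```text
clock: 36.95
eef_pos: [0.5967, -0.1699, 0.0434]
tool_rot: [0.774, 0.633, 0.021, 0.018]
ft_force: [0.9, -0.6, -0.1]
grip_width: -0.0002
```

>>> {"api": "send_rows", "payload": {
  "increments": [
    [[0,0,0.003,0],[0,0,0.003,0],[0,0,0.001,0],[0,-0.002,0.0015,0],[0,-0.004,0.001,0],[0,-0.006,0.001,0],[0,-0.006,0.001,0],[0,-0.006,0.001,0]]
  ]
}}

```text
clock: 37.75
eef_pos: [0.5801, -0.1663, 0.0346]
tool_rot: [0.774, 0.633, 0.026, 0.024]
ft_force: [0.1, 0.2, 5.8]
grip_width: -0.0003
```

>>> {"api": "send_rows", "payload": {
  "increments": [
    [[0,-0.004,0.001,0],[0,0,0,0],[0,0,-0.005,0],[0,0.0,-0.03,0],[0,0.01,-0.04,0],[0,0.0,-0.04,0],[0,0,0,0],[0,0,0,0]]
  ]
}}

```text
clock: 38.55
eef_pos: [0.5743, -0.1663, 0.1508]
tool_rot: [0.774, 0.633, 0.023, 0.021]
ft_force: [-0.4, -0.0, -1.3]
grip_width: 0.0001
```

```bash
python3 - <<'E'
from h import *
st(); c,P=hubview('w15.png')
hubfit(c,(.575,-.168,77.6))
E
```

```text
t38.55 p [ 0.5743 -0.1663  0.1508] toolx ang 78.57 F [-0.38 -0.01 -1.27] w 0.0001
  toolz [ 0.0629 -0.0027 -0.998 ] J [-0.29   0.422  0.073  1.161  0.015 -0.09 ]
38.6 [ 0.5748 -0.1664  0.1512]
[517, 104, 113, 65, 5809] [0.5784 0.0236 0.0383] [array([582.3,  26.7]), array([71.4, 43.1]), np.float64(85.5)] 0.045
[272, 150, 93, 52, 4661] [ 0.5707 -0.1663  0.0392] [array([ 574.3, -167.1]), array([70.8, 40.6]), np.float64(77.8)] 0.0451
hub cen [ 0.5763 -0.1674] yaw 77.7 L 0.071 res 0.0007 dark 189 yel 105
  hole -21 dark n64 ax -0.0209 ang med 11.8 mid 12.4
  hole -21 yel n35 ax -0.0207 ang med 1.5 mid 9.7
  hole 0 dark n63 ax -0.0002 ang med 12.0 mid 11.7
  hole 0 yel n36 ax -0.0003 ang med 1.5 mid 10.3
  hole 21 dark n62 ax 0.0210 ang med 12.0 mid 12.1
  hole 21 yel n34 ax 0.0207 ang med 1.4 mid 9.5
```

>>> {"api": "send_rows", "payload": {
  "increments": [
    [[0,0.0,-0.05,0],[0,0,-0.05,0],[0,0,-0.05,0],[0,0,0,0],[0,0,0.02,0],[0,0,0.02,0],[0,0,0.02,0],[0,0,0.02,0]]
  ]
}}

```text
clock: 39.4
eef_pos: [0.566, -0.1651, 0.2126]
tool_rot: [0.774, 0.633, 0.019, 0.015]
ft_force: [-0.5, -0.4, 0.1]
grip_width: -0.0001
```

>>> {"api": "send_rows", "payload": {
  "increments": [
    [[0,0.0,0.02,0],[0,0,0.02,0],[0,0,0.02,0],[0,0,0.02,0],[0,0,0.02,0],[0,0,0.02,0],[0,0,0.02,0],[0,0,0.02,0]]
  ]
}}

```text
clock: 40.2
eef_pos: [0.5613, -0.1613, 0.0303]
tool_rot: [0.774, 0.633, 0.011, 0.004]
ft_force: [-41.2, 9.3, 158.9]
grip_width: -0.0001
```

```bash
python3 - <<'E'
from h import *
d(.580,-.168,.04,77.6)
E
```

```text
t40.20 p [ 0.5613 -0.1613  0.0303] toolx ang 78.53 F [-41.15   9.32 158.85] w -0.0001
  toolz [ 0.0227  0.0084 -0.9997] J [-0.288  0.537 -0.081  0.934  0.015 -0.087]
tool delta [-0.0028  0.0199 -0.0093]
turn 0.9319097873570001
```

The last descent went too low: the tool is pressing on hub C, and the wrist reads about 159 N. I'm backing off now.

>>> {"api": "send_rows", "payload": {
  "increments": [
    [[0,0,-0.005,0],[0,0,-0.01,0],[0,0,-0.03,0],[0,0,-0.03,0],[0,0.0,-0.03,0],[0,0.0,0,0],[0,0,0,0],[0,0,0,0]]
  ]
}}

```text
clock: 41.0
eef_pos: [0.5513, -0.16, 0.1284]
tool_rot: [0.774, 0.633, 0.006, -0.005]
ft_force: [0.2, 0.6, -0.4]
grip_width: -0.0001
```

```bash
python3 - <<'E'
from h import *
st(); c,P=hubview('w16.png')
hubfit(c,(.575,-.168,77.6))
E
```

```text
t41.00 p [ 0.5513 -0.16    0.1284] toolx ang 78.52 F [ 0.17  0.63 -0.43] w -0.0001
  toolz [ 0.0029  0.0141 -0.9999] J [-0.29   0.441  0.044  1.175  0.014 -0.09 ]
41.05 [ 0.5509 -0.1599  0.1279]
[521, 149, 117, 67, 6057] [0.5777 0.0236 0.0382] [array([582.4,  26.9]), array([72.4, 43.1]), np.float64(85.7)] 0.045
[268, 196, 97, 54, 5072] [ 0.5697 -0.1661  0.039 ] [array([ 573.9, -166.8]), array([71.2, 41.1]), np.float64(77.7)] 0.0451
hub cen [ 0.5758 -0.1673] yaw 77.7 L 0.071 res 0.0007 dark 207 yel 121
  hole -21 dark n70 ax -0.0210 ang med 10.6 mid 10.9
  hole -21 yel n37 ax -0.0216 ang med -0.6 mid 7.1
  hole 0 dark n68 ax 0.0000 ang med 11.0 mid 10.6
  hole 0 yel n40 ax -0.0004 ang med -0.5 mid 7.8
  hole 21 dark n69 ax 0.0211 ang med 10.7 mid 10.6
  hole 21 yel n44 ax 0.0202 ang med 0.2 mid 8.3
```

View pics/w16.png

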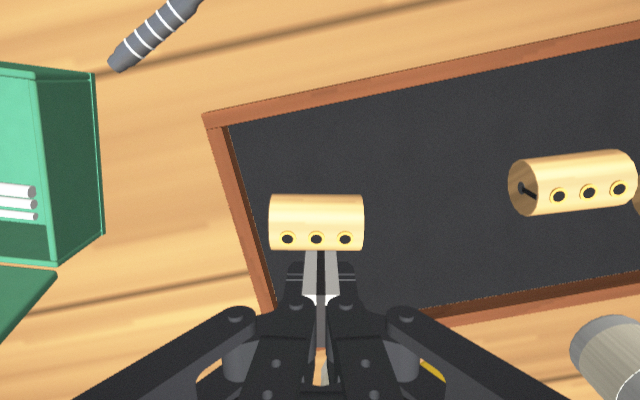

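>>> {"api": "send_rows", "payload": {
  "increments": [
    [[-0.002,0.015,0,0],[0,0.014,0.0,0],[0,0,0.03,0],[0,0,0.03,0],[0,0,0.01,0],[0,0,0,0],[0,0,0,0],[0,0,0,0]]
  ]
}}

```text
clock: 41.85
eef_pos: [0.5749, -0.1653, 0.0487]
tool_rot: [0.774, 0.633, 0.001, -0.011]
ft_force: [-0.1, -0.0, -0.7]
grip_width: -0.0002
```

>>> {"api": "send_rows", "payload": {
  "increments": [
    [[-0.002,0.006,0,0],[0,0,0.003,0],[0,0,0.003,0],[0,0,0.003,0],[0,0,0.001,0],[0,0,0,0],[0,0,0,0],[0,0,0,0]]
  ]
}}

```text
clock: 42.65
eef_pos: [0.5834, -0.1694, 0.0419]
tool_rot: [0.774, 0.633, 0.003, -0.008]
ft_force: [0.5, -0.1, -0.6]
grip_width: -0.0
```

>>> {"api": "send_rows", "payload": {
  "increments": [
    [[0,0,0.003,0],[0,0,0.002,0],[0,0,0.001,0],[0,0,0.001,0],[0,-0.003,0.001,0],[0,-0.004,0.001,0],[0,0,0,0],[0,0,0,0]]
  ]
}}

```text
clock: 43.45
eef_pos: [0.5785, -0.1682, 0.0348]
tool_rot: [0.774, 0.633, 0.005, -0.005]
ft_force: [-0.1, -0.0, 0.9]
grip_width: 0.0001
```

```bash
python3 - <<'E'
from h import *
c=shot('wrist','w17.png')
hubfit(c,(.575,-.168,77.6))
E
```

```text
hub cen [ 0.5735 -0.1667] yaw 77.7 L 0.071 res 0.0007 dark 408 yel 119
  hole -21 dark n206 ax -0.0211 ang med 3.5 mid 3.2
  hole -21 yel n46 ax -0.0203 ang med -10.7 mid -7.1
  hole 0 yel n29 ax -0.0002 ang med -11.6 mid -11.7
  hole 21 dark n202 ax 0.0209 ang med 3.6 mid 4.2
  hole 21 yel n44 ax 0.0199 ang med -10.4 mid -7.7
```

>>> {"api": "send_rows", "payload": {
  "increments": [
    [[0,-0.002,0.001,0],[0,0,0,0],[0,0,-0.003,0],[0,0,-0.02,0],[0,-0.01,-0.04,0],[0,-0.04,-0.02,0],[0,-0.04,0,0],[0,0,0,0]]
  ]
}}

```text
clock: 44.3
eef_pos: [0.4828, -0.1498, 0.1164]
tool_rot: [0.774, 0.633, 0.003, -0.009]
ft_force: [0.6, 0.4, 0.1]
grip_width: 0.0002
```

```bash
python3 - <<'E'
from h import *
st(); c,P=hubview('w18.png')
hubfit(c,(.573,-.168,77.6)); hubfit(c,(.583,.0285,85)); hubfit(c,(.612,.1285,84))
w=np.load('last_wrist.npz')
E
```

```text
t44.30 p [ 0.4828 -0.1498  0.1164] toolx ang 78.54 F [0.65 0.36 0.15] w 0.0002
  toolz [-0.0072  0.0171 -0.9998] J [-0.31   0.332 -0.155  1.095  0.014 -0.11 ]
44.35 [ 0.4866 -0.1509  0.1175]
[519, 243, 111, 62, 5453] [0.5753 0.0239 0.0377] [array([581.5,  27.1]), array([72.2, 43. ]), np.float64(86.7)] 0.0449
hub cen [ 0.5729 -0.1667] yaw 77.8 L 0.070 res 0.0007 dark 1 yel 0
hub cen [0.5835 0.0265] yaw 85.6 L 0.072 res 0.0008 dark 229 yel 288
  hole -21 dark n76 ax -0.0205 ang med 1.8 mid 2.5
  hole -21 yel n97 ax -0.0213 ang med -2.2 mid 1.2
  hole 0 dark n76 ax 0.0004 ang med 1.9 mid 2.2
  hole 0 yel n98 ax -0.0001 ang med -0.8 mid 1.9
  hole 21 dark n77 ax 0.0216 ang med 2.1 mid 1.8
  hole 21 yel n92 ax 0.0211 ang med -0.8 mid 2.0
hub cen [0.6119 0.1139] yaw 0.0 L 0.035 res 0.0008 dark 0 yel 0
```

View pics/w18.png

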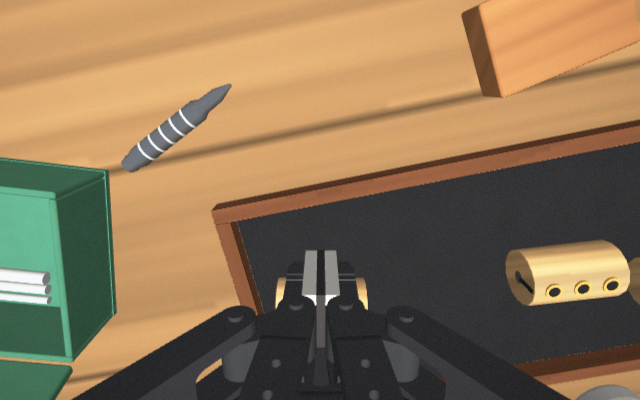

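>>> {"api": "send_rows", "payload": {
  "increments": [
    [[-0.025,-0.015,-0.02,0],[-0.03,-0.015,-0.02,0],[-0.03,-0.015,-0.02,0],[-0.03,-0.015,-0.02,0],[-0.03,-0.015,-0.01,0],[0,0,0,0],[0,0,0,0],[0,0,0,0]]
  ],
  "hand": -1
}}

```text
clock: 45.15
eef_pos: [0.3882, -0.2874, 0.2083]
tool_rot: [0.773, 0.634, 0.005, -0.004]
ft_force: [0.2, 0.5, -0.9]
grip_width: 0.0854
```

```bash
python3 - <<'E'
from h import *
st(); c=shot('wrist','w19.png'); P=cloud(c)
m=(P[...,2]>.005)&(P[...,2]<.03)&(np.hypot(P[...,0]-.412,P[...,1]+.244)<.085)
n,l,s,_=cv2.connectedComponentsWithStats(m.astype(np.uint8))
for i in range(1,n):
    if s[i,4]>150: Q=P[l==i]; print(s[i].tolist(),Q.mean(0).round(4),cv2.minAreaRect((Q[:,:2]*1000).astype(np.float32)),np.percentile(Q[:,2],97))
# case rim
m=(np.abs(P[...,2]-.060)<.004)&(P[...,1]<-.2)
n,l,s,_=cv2.connectedComponentsWithStats(m.astype(np.uint8))
for i in range(1,n):
    if s[i,4]>150: Q=P[l==i]; print('rim',s[i].tolist(),Q.mean(0).round(4),cv2.minAreaRect((Q[:,:2]*1000).astype(np.float32)))
E
```

```text
t45.15 p [ 0.3882 -0.2874  0.2083] toolx ang 78.74 F [ 0.18  0.48 -0.86] w 0.0854
  toolz [ 0.0025  0.0117 -0.9999] J [-0.644  0.218 -0.06   1.298  0.011 -0.448]
[326, 149, 85, 60, 1269] [ 0.4136 -0.2442  0.0128] ((412.99163818359375, -240.5630645751953), (15.72818374633789, 99.43759155273438), 24.148221969604492) 0.01602965972863267
[287, 205, 24, 12, 196] [ 0.4307 -0.3163  0.0181] ((430.7571716308594, -316.36932373046875), (23.515579223632812, 2.0744550228118896), 68.33496856689453) 0.02906814009699844
[385, 225, 42, 27, 596] [ 0.4821 -0.2154  0.0152] ((486.3771057128906, -211.32339477539062), (19.216156005859375, 42.28368377685547), 0.5546940565109253) 0.018797684236344342
rim [122, 205, 188, 137, 2945] [ 0.4546 -0.4016  0.0591] ((468.4759521484375, -406.41748046875), (170.15443420410156, 131.12307739257812), 71.16059112548828)
rim [207, 336, 88, 12, 218] [ 0.5441 -0.3891  0.0625] ((544.1104736328125, -389.18988037109375), (88.40789031982422, 2.820709228515625), 71.51558685302734)
```

View pics/w19.png

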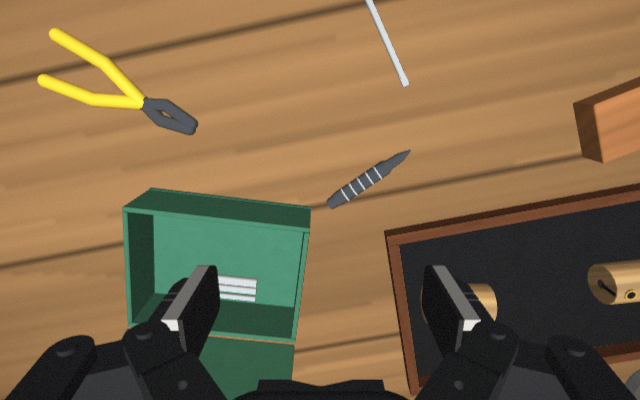

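>>> {"api": "send_rows", "payload": {
  "increments": [
    [[0,0,0,7.8],[0,0,0,7.8],[0,0,0,7.8],[0,0,0,7.8],[0,0,0,7.8],[0,0,0,7.8],[0,0,0,7.8],[0,0,0,0]]
  ],
  "hand": 0
}}

```text
clock: 46.0
eef_pos: [0.3928, -0.2782, 0.2021]
tool_rot: [0.98, 0.199, -0.001, -0.01]
ft_force: [-0.0, -0.1, -0.2]
grip_width: 0.0426
```

```bash
python3 - <<'E'
from h import *
d(.413,-.2406,.03,24.1)
E
```

```text
t46.00 p [ 0.3928 -0.2782  0.2021] toolx ang 22.95 F [-0.04 -0.12 -0.15] w 0.0426
  toolz [-0.0063  0.02   -0.9998] J [-0.624  0.227 -0.065  1.296  0.013  0.546]
tool delta [ 0.0329 -0.0231  0.1727]
turn -1.1503008924280493
```

>>> {"api": "send_rows", "payload": {
  "increments": [
    [[0.016,-0.012,0.0,-1],[0.016,-0.012,0.02,0],[0,0,0.03,0],[0,0,0.03,0],[0,0,0.03,0],[0,0,0.02,0],[0,0,0,0],[0,0,0,0]]
  ]
}}

```text
clock: 46.8
eef_pos: [0.4165, -0.2338, 0.0669]
tool_rot: [0.974, 0.225, -0.001, -0.011]
ft_force: [-0.1, -0.0, 0.0]
grip_width: 0.0428
```

```bash
python3 - <<'E'
from h import *
d(.413,-.2406,.03,24.1)
c=shot('wrist','w20.png');P=cloud(c);o=bot.get_obs();t=R.from_quat(o["tool_rot"])
m=(P[...,2]>.005)&(P[...,2]<.03)&(np.hypot(P[...,0]-.412,P[...,1]+.244)<.065)
n,l,s,_=cv2.connectedComponentsWithStats(m.astype(np.uint8))
for i in range(1,n):
    if s[i,4]>150: Q=P[l==i]; print(s[i].tolist(),Q.mean(0).round(4),cv2.minAreaRect((Q[:,:2]*1000).astype(np.float32)),np.percentile(Q[:,2],97))
E
```

```text
t46.80 p [ 0.4165 -0.2338  0.0669] toolx ang 26.06 F [-0.14 -0.03  0.03] w 0.0428
  toolz [-0.0069  0.0213 -0.9997] J [-0.521  0.339 -0.293  0.956  0.015  0.594]
tool delta [-0.0063  0.0053  0.0368]
turn 1.9630998275013383
[299, 143, 27, 151, 3127] [ 0.4142 -0.2403  0.0131] ((413.78564453125, -239.8429718017578), (16.471317291259766, 99.91361236572266), 24.48394203186035) 0.016065150270983986
```

View pics/w20.png

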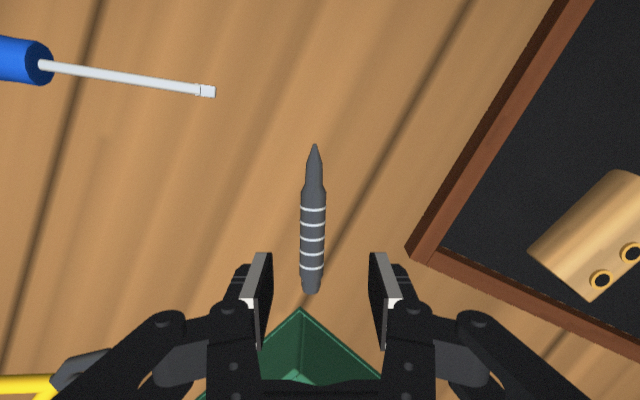

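```bash
python3 - <<'E'
from h import *
d(.4138,-.2400,.03,24.3)
c=dict(np.load('last_wrist.npz'));P=cloud(c);o=bot.get_obs();t=R.from_quat(o["tool_rot"])
for u,v in [(262,256),(266,258),(380,256),(384,258),(374,262),(262,270),(262,290)]: print(u,v,t.inv().apply(P[v,u]-o["eef_pos"]).round(4))
E
```

```text
t46.85 p [ 0.4165 -0.2339  0.0671] toolx ang 26.04 F [-0.08  0.64 -0.68] w 0.0428
  toolz [-0.0067  0.0213 -0.9997] J [-0.522  0.339 -0.293  0.956  0.015  0.595]
tool delta [-0.0052  0.0052  0.037 ]
turn 1.7380183529727162
262 256 [-0.0242 -0.0111 -0.0195]
266 258 [-0.0224 -0.0106 -0.0203]
380 256 [ 0.0251 -0.0106 -0.0185]
384 258 [ 0.0264 -0.0108 -0.0206]
374 262 [ 0.0217 -0.011  -0.0243]
262 270 [-0.0225 -0.0108 -0.0302]
262 290 [-0.0212 -0.008  -0.0397]
```

>>> {"api": "send_rows", "payload": {
  "increments": [
    [[-0.005,0.005,0.005,1],[0,0,0.01,0.7],[0,0,0.01,0],[0,0,0.005,0],[0,0,0,0],[0,0,0,0],[0,0,0,0],[0,0,0,0]]
  ]
}}

```text
clock: 47.65
eef_pos: [0.4167, -0.2424, 0.038]
tool_rot: [0.978, 0.21, 0.002, -0.009]
ft_force: [0.2, 0.0, 0.4]
grip_width: 0.0429
```

```bash
python3 - <<'E'
from h import *
d(.4138,-.2400,.01,24.3)
c=shot('wrist','w21.png');c=shot('scene','s21.png',(240,110,400,230),5)
E
```

```text
t47.65 p [ 0.4167 -0.2424  0.038 ] toolx ang 24.27 F [0.2  0.04 0.41] w 0.0429
  toolz [-4.000e-04  1.750e-02 -9.998e-01] J [-0.537  0.378 -0.325  0.877  0.015  0.611]
tool delta [-0.0018 -0.0029  0.028 ]
turn -0.029878358064337363
```

View pics/w21.png

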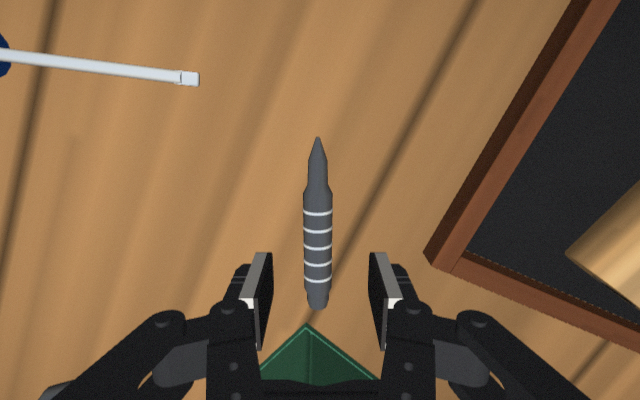

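View pics/s21.png

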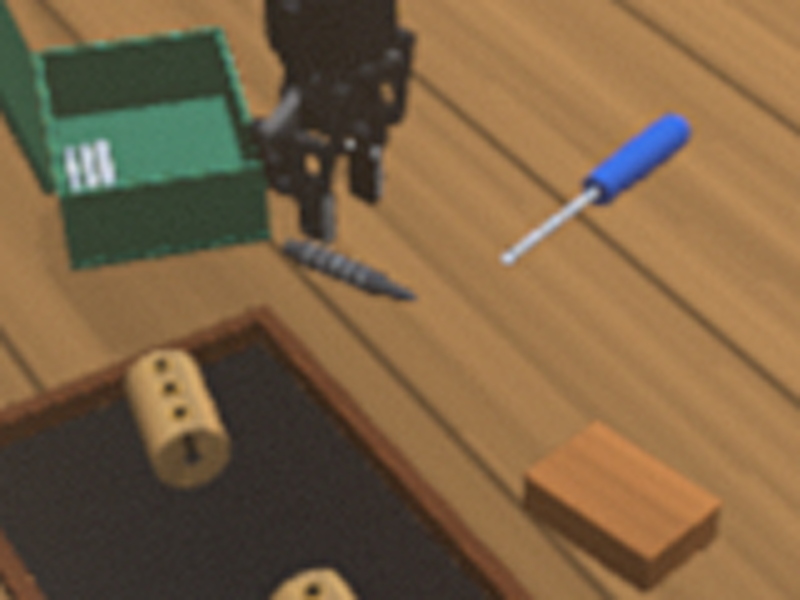

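>>> {"api": "send_rows", "payload": {
  "increments": [
    [[-0.002,-0.003,0.01,0],[0,0,0.01,0],[0,0,0.01,0],[0,0,0.003,0],[0,0,0,0],[0,0,0,0],[0,0,0,0],[0,0,0,0]]
  ]
}}

```text
clock: 48.55
eef_pos: [0.413, -0.2394, 0.0017]
tool_rot: [0.978, 0.21, 0.001, -0.009]
ft_force: [-1.0, 0.5, -0.1]
grip_width: 0.043
```

>>> {"api": "send_rows", "payload": {
  "increments": [
    [[0,0,0.002,0],[0,0,0.002,0],[0,0,0.001,0],[0,0,0.0,0],[0,0,0,0],[0,0,0,0],[0,0,0,0],[0,0,0,0]]
  ]
}}

```text
clock: 49.35
eef_pos: [0.4138, -0.2398, -0.0029]
tool_rot: [0.978, 0.21, 0.002, -0.008]
ft_force: [-0.0, 0.8, -0.3]
grip_width: 0.0426
```

```bash
python3 - <<'E'
from h import *
d(.4138,-.2400,.01,24.3)
c=shot('scene','s22.png',(260,110,400,210),5.5)
E
```

```text
t49.35 p [ 0.4138 -0.2398 -0.0029] toolx ang 24.29 F [-0.03  0.84 -0.32] w 0.0426
  toolz [ 7.000e-04  1.690e-02 -9.999e-01] J [-0.535  0.43  -0.379  0.77   0.015  0.612]
tool delta [-0.      0.     -0.0129]
turn -0.01422398535243019
```

View pics/s22.png

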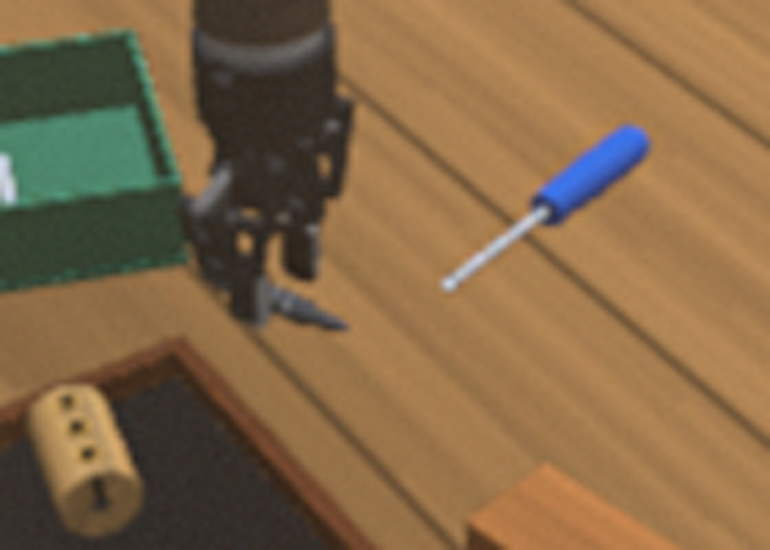

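>>> {"api": "send_rows", "payload": {
  "increments": [
    [[0,0,0.002,0],[0,0,0.001,0],[0,0,0,0],[0,0,0.0,0],[0,0,0,0],[0,0,0,0],[0,0,0,0],[0,0,0,0]]
  ]
}}

```text
clock: 50.2
eef_pos: [0.4138, -0.2397, -0.0062]
tool_rot: [0.978, 0.21, 0.002, -0.008]
ft_force: [0.2, 0.2, 0.2]
grip_width: 0.0428
```

>>> {"api": "send_rows", "payload": {
  "increments": [
    [[0,0,0,0],[0,0,0,0],[0,0,0,0],[0,0,0.0,0],[0,0,0,0],[0,0,0,0],[0,0,0,0],[0,0,0,0]]
  ],
  "hand": 1
}}

```text
clock: 51.0
eef_pos: [0.414, -0.2398, -0.0059]
tool_rot: [0.978, 0.21, 0.002, -0.008]
ft_force: [0.4, -0.3, 0.2]
grip_width: 0.0135
```

>>> {"api": "send_rows", "payload": {
  "increments": [
    [[0,0,0,0],[0,0,0,0],[0,0,0.002,0],[0,0,0.001,0],[0,0,0.001,0],[0,0,0,0],[0,0,0,0],[0,0,0,0]]
  ],
  "hand": 0.3
}}

```text
clock: 51.8
eef_pos: [0.4141, -0.2398, -0.0097]
tool_rot: [0.978, 0.21, 0.002, -0.008]
ft_force: [-0.7, -0.4, 0.7]
grip_width: 0.0298
```

>>> {"api": "send_rows", "payload": {
  "increments": [
    [[0,0,0,0],[0,0,0,0],[0,0,0,0],[0,0,0.0,0],[0,0,0,0],[0,0,0,0],[0,0,0,0],[0,0,0,0]]
  ],
  "hand": 1
}}

```text
clock: 52.6
eef_pos: [0.4133, -0.2409, -0.0089]
tool_rot: [0.978, 0.21, 0.001, -0.007]
ft_force: [0.6, 0.1, 2.5]
grip_width: 0.014
```

>>> {"api": "send_rows", "payload": {
  "increments": [
    [[0,0,-0.003,0],[0,0,-0.01,0],[0,0,-0.02,0],[0,0,-0.03,0],[0,0,-0.03,0],[0,0,-0.03,0],[0,0,-0.02,0],[0,0,0,0]]
  ]
}}

```text
clock: 53.4
eef_pos: [0.4118, -0.2417, 0.1406]
tool_rot: [0.978, 0.21, -0.0, -0.009]
ft_force: [0.7, -0.1, -0.9]
grip_width: 0.0142
```

```bash
python3 - <<'E'
from h import *
d(.4543,-.4016,.13,-18.84)
c=shot('wrist','w23.png')
E
```

```text
t53.40 p [ 0.4118 -0.2417  0.1406] toolx ang 24.26 F [ 0.66 -0.08 -0.89] w 0.0142
  toolz [-0.0039  0.0167 -0.9999] J [-0.539  0.259 -0.19   1.134  0.012  0.608]
tool delta [-0.027   0.1634  0.0078]
turn 43.1015051464052
```

View pics/w23.png

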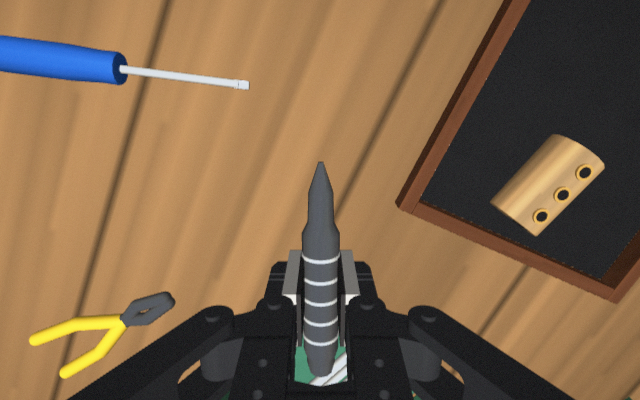

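>>> {"api": "send_rows", "payload": {
  "increments": [
    [[-0.004,0.027,-0.005,0],[-0.004,0.027,0,0],[-0.004,0.027,0,0],[-0.004,0.027,0,0],[-0.004,0.027,0,0],[-0.004,0.027,0,0],[0,0,0,8],[0,0,0,8]]
  ]
}}

```text
clock: 54.25
eef_pos: [0.4507, -0.3987, 0.1249]
tool_rot: [0.997, 0.068, -0.011, -0.017]
ft_force: [-0.6, 0.4, -1.3]
grip_width: 0.0139
```

>>> {"api": "send_rows", "payload": {
  "increments": [
    [[0,0,0,8],[0,0,0,8],[0,0,0,8],[0,0,0,0],[0,0,0,0],[0,0,0,0],[0,0,0,0],[0,0,0,0]]
  ]
}}

```text
clock: 55.05
eef_pos: [0.4451, -0.3945, 0.1115]
tool_rot: [0.989, -0.146, -0.023, -0.021]
ft_force: [-0.2, 0.6, -0.8]
grip_width: 0.014
```

```bash
python3 - <<'E'
from h import *
d(.459,-.4032,.06,-18.84)
c=shot('wrist','w24.png')
E
```

```text
t55.05 p [ 0.4451 -0.3945  0.1115] toolx ang -16.77 F [-0.24  0.56 -0.85] w 0.0140
  toolz [-0.0397  0.048  -0.9981] J [-0.73   0.541  0.159  1.251  0.009  1.134]
tool delta [0.0184 0.0061 0.0504]
turn 2.0716001028665545
```

View pics/w24.png

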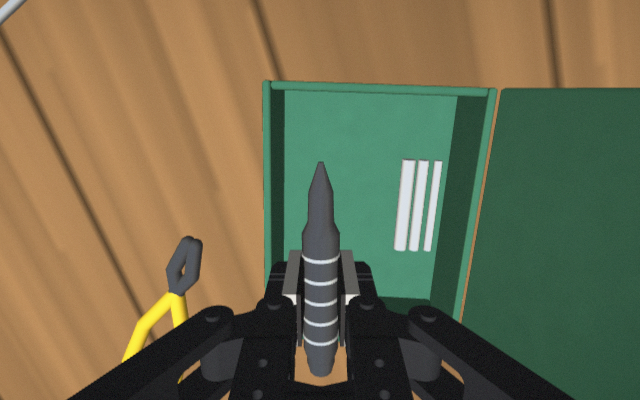

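>>> {"api": "send_rows", "payload": {
  "increments": [
    [[0.009,0.003,0,2],[0.009,0.003,0,0],[0,0,0,0],[0,0,0.01,0],[0,0,0.02,0],[0,0,0.02,0],[0,0,0,0],[0,0,0,0]]
  ]
}}

```text
clock: 55.9
eef_pos: [0.4577, -0.4027, 0.0592]
tool_rot: [0.986, -0.163, -0.023, -0.02]
ft_force: [-0.1, 0.1, -1.1]
grip_width: 0.014
```

```bash
python3 - <<'E'
from h import *
d(.459,-.4032,.01,-18.84)
c=shot('wrist','w25.png');P=cloud(c)
cen=np.array([.4685,-.4064]);a=np.radians(-18.84);X=np.array([np.cos(a),np.sin(a)]);Y=np.array([-X[1],X[0]])
for u,v in [(321,170),(321,230),(321,260),(321,300),(321,340),(320,370)]: p=P[v,u]; print(u,v,p.round(4),"case-local",((p[:2]-cen)@X).round(4),((p[:2]-cen)@Y).round(4))
E
```

```text
t55.90 p [ 0.4577 -0.4027  0.0592] toolx ang -18.73 F [-0.14  0.08 -1.08] w 0.0140
  toolz [-0.0387  0.0471 -0.9981] J [-0.726  0.611  0.136  1.156  0.009  1.172]
tool delta [0.0039 0.0016 0.049 ]
turn 0.11351181556976542
321 170 [ 0.4742 -0.3587  0.0783] case-local -0.01 0.047
321 230 [ 0.4667 -0.3812  0.0816] case-local -0.0098 0.0233
321 260 [ 0.4629 -0.3927  0.0837] case-local -0.0097 0.0111
321 300 [ 0.4569 -0.4104  0.0834] case-local -0.0097 -0.0075
321 340 [ 0.4503 -0.4299  0.0825] case-local -0.0097 -0.0281
320 370 [ 0.4441 -0.4465  0.0808] case-local -0.0102 -0.0459
```

View pics/w25.png

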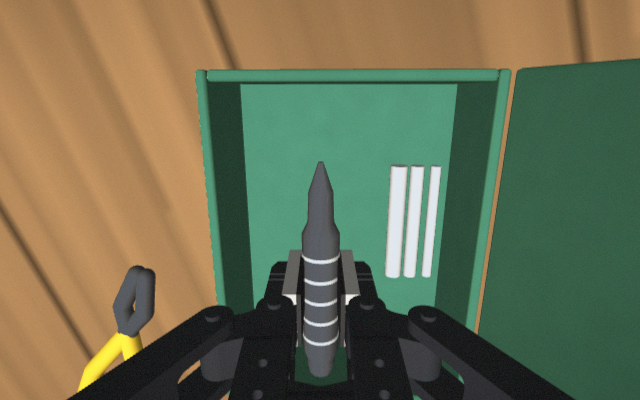

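>>> {"api": "send_rows", "payload": {
  "increments": [
    [[0.001,0,0.01,0],[0.001,0,0.015,0],[0,0,0.015,0],[0,0,0.008,0],[0,0,0.002,0],[0,0,0,0],[0,0,0,0],[0,0,0,0]]
  ]
}}

```text
clock: 56.75
eef_pos: [0.4609, -0.4037, 0.0115]
tool_rot: [0.986, -0.163, -0.019, -0.017]
ft_force: [-0.3, -0.6, -1.9]
grip_width: 0.0141
```

```bash
python3 - <<'E'
from h import *
st();c=shot('wrist','w26.png');P=cloud(c)
cen=np.array([.4685,-.4064]);a=np.radians(-18.84);X=np.array([np.cos(a),np.sin(a)]);Y=np.array([-X[1],X[0]])
for u,v in [(321,170),(321,230),(321,260),(321,300),(321,340),(320,370)]: p=P[v,u]; print(u,v,p.round(4),"case-local",((p[:2]-cen)@X).round(4),((p[:2]-cen)@Y).round(4))
E
```

```text
t56.75 p [ 0.4609 -0.4037  0.0115] toolx ang -18.73 F [-0.28 -0.6  -1.92] w 0.0141
  toolz [-0.0313  0.0406 -0.9987] J [-0.724  0.656  0.08   1.046  0.01   1.174]
321 170 [ 0.4772 -0.3594  0.0311] case-local -0.0069 0.0473
321 230 [ 0.4699 -0.3816  0.0352] case-local -0.0067 0.0239
321 260 [ 0.4659 -0.3936  0.0361] case-local -0.0066 0.0113
321 300 [ 0.4598 -0.4113  0.0357] case-local -0.0066 -0.0075
321 340 [ 0.4531 -0.431   0.0346] case-local -0.0066 -0.0283
320 370 [ 0.4473 -0.4466  0.0342] case-local -0.0071 -0.0449
```

>>> {"api": "send_rows", "payload": {
  "increments": [
    [[0,0,0.005,0],[0,0,0.005,0],[0,0,0.002,0],[0,0,0.001,0],[0,0,0.001,0],[0,0,0,0],[0,0,0,0],[0,0,0,0]]
  ]
}}

```text
clock: 57.6
eef_pos: [0.4609, -0.4036, -0.0028]
tool_rot: [0.986, -0.163, -0.018, -0.017]
ft_force: [-0.3, -0.5, -0.6]
grip_width: 0.0138
```

>>> {"api": "send_rows", "payload": {
  "increments": [
    [[0,0,0,0],[0,0,0,0],[0,0,0,0],[0,0,0,0],[0,0,0,0],[0,0,0,0],[0,0,-0.01,0],[0,0,-0.03,0]]
  ],
  "hand": 0.3
}}

```text
clock: 58.4
eef_pos: [0.4598, -0.4031, 0.0351]
tool_rot: [0.986, -0.163, -0.021, -0.019]
ft_force: [-0.4, -0.4, -0.4]
grip_width: 0.0296
```

>>> {"api": "send_rows", "payload": {
  "increments": [
    [[0,0,-0.04,0],[0,0,-0.04,0],[0,0,-0.04,0],[0,0,-0.04,0],[0,0,0,0],[0,0,0,0],[0,0,0,0],[0,0,0,0]]
  ],
  "hand": 1
}}

```text
clock: 59.2
eef_pos: [0.4663, -0.4111, 0.2093]
tool_rot: [0.986, -0.163, -0.017, -0.017]
ft_force: [0.3, 1.1, 0.2]
grip_width: -0.0003
```

```bash
python3 - <<'E'
from h import *
st();c=shot('wrist','w27.png')
c=shot('scene','s27.png',(190,70,330,190),5)
P=cloud(c); 
E
```

```text
t59.20 p [ 0.4663 -0.4111  0.2093] toolx ang -18.73 F [0.32 1.06 0.16] w -0.0003
  toolz [-0.029   0.0385 -0.9988] J [-0.727  0.536  0.409  1.491  0.009  1.171]
```

View pics/w27.png

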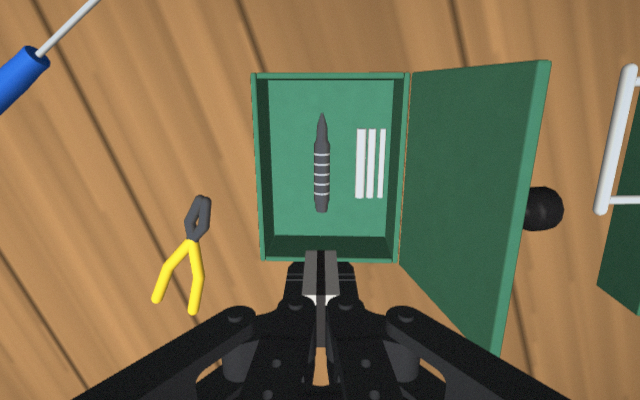

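View pics/s27.png

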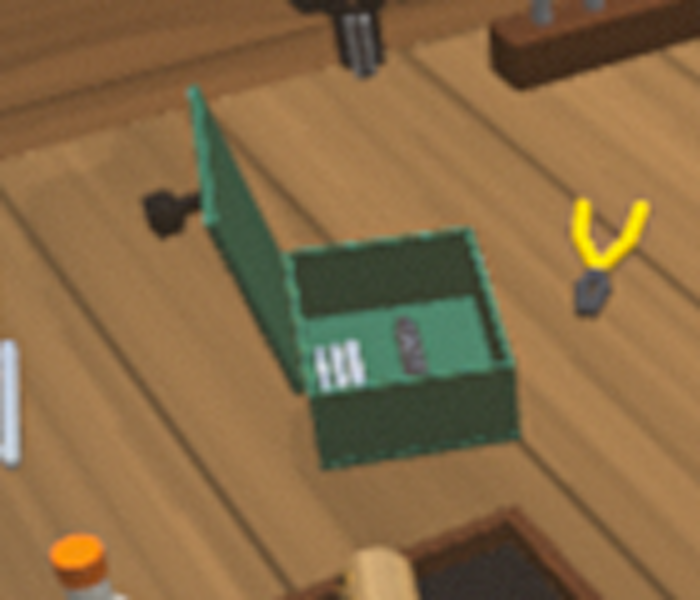

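```bash
python3 - <<'E'
from h import *
c=viewer.camera('top');Pt=cloud(c);np.savez('last_top.npz',**c)
cen=np.array([.4685,-.4064]);a=np.radians(-18.84);X=np.array([np.cos(a),np.sin(a)]);Y=np.array([-X[1],X[0]])
for nm,P in(("top",Pt.reshape(-1,3)),("scene",cloud(dict(np.load('last_scene.npz'))).reshape(-1,3)),("wrist",cloud(dict(np.load('last_wrist.npz'))).reshape(-1,3))):
    P=P[np.isfinite(P[:,2])]; l=np.c_[(P[:,:2]-cen)@X,(P[:,:2]-cen)@Y,P[:,2]]
    m=(l[:,0]>.062)&(l[:,0]<.13)&(np.abs(l[:,1])<.08)&(l[:,2]>.07)
    q=l[m]; 
    if len(q)>20:
        for z0 in np.arange(.08,.20,.02):
            w=q[np.abs(q[:,2]-z0)<.01]; 
            if len(w)>3: print(nm,"z %.2f"%z0,len(w),"x med %.4f"%np.median(w[:,0]),np.percentile(w[:,0],[5,95]).round(4))
        print(nm,"zmax",np.percentile(q[:,2],99.5))
    m=(P[:,0]>.6)&(P[:,0]<.85)&(P[:,1]<-.28)&(P[:,1]>-.6)&(P[:,2]>.02)
    q=P[m]; l2=l[m]; o=(l2[:,0]>.135)
    if o.sum(): print(nm,"beyond: min x",q[o][:,0].min(), "local min",l2[o].min(0).round(3),l2[o].max(0).round(3))
E
```

```text
top z 0.08 108 x med 0.0685 [0.0641 0.0725]
top z 0.10 119 x med 0.0739 [0.0698 0.0784]
top z 0.12 99 x med 0.0791 [0.0752 0.0826]
top z 0.14 127 x med 0.0845 [0.0805 0.1196]
top z 0.16 142 x med 0.0906 [0.0858 0.1262]
top z 0.18 164 x med 0.0958 [0.091  0.1027]
top zmax 0.6366103639998036
top beyond: min x 0.6005838806483949 local min [ 0.137 -0.107  0.021] [0.422 0.19  0.211]
scene z 0.08 49 x med 0.0686 [0.0659 0.0707]
scene z 0.10 48 x med 0.0736 [0.0711 0.0758]
scene z 0.12 53 x med 0.0788 [0.0765 0.0813]
scene z 0.14 68 x med 0.0851 [0.082  0.1264]
scene z 0.16 92 x med 0.0910 [0.0871 0.1278]
scene z 0.18 114 x med 0.0971 [0.0925 0.1028]
scene zmax 0.18777004484898957
scene beyond: min x 0.6004728938867328 local min [ 0.135 -0.107  0.02 ] [0.423 0.194 0.203]
wrist z 0.08 2353 x med 0.0710 [0.0685 0.0734]
wrist z 0.10 2911 x med 0.0763 [0.0738 0.0786]
wrist z 0.12 3616 x med 0.0815 [0.079  0.0839]
wrist z 0.14 4665 x med 0.0868 [0.0843 0.0892]
wrist z 0.16 6733 x med 0.0923 [0.0895 0.126 ]
wrist z 0.18 9443 x med 0.0977 [0.0948 0.1043]
wrist zmax 0.18642277096859144
wrist beyond: min x 0.6000282057679993 local min [ 0.135 -0.107  0.02 ] [0.287 0.092 0.16 ]
```

>>> {"api": "send_rows", "payload": {
  "increments": [
    [[0,0,-0.02,0],[0.01,-0.015,0,0],[0.03,-0.015,0,0],[0.03,-0.015,0,0],[0.025,-0.015,0,0],[0,0,0,0],[0,0,0,0],[0,0,0,0]]
  ],
  "hand": 0
}}

```text
clock: 60.15
eef_pos: [0.5796, -0.3784, 0.215]
tool_rot: [0.986, -0.163, -0.025, -0.022]
ft_force: [-0.4, -0.2, 0.1]
grip_width: 0.0428
```

```bash
cat >> h.py <<'E'
CEN=np.array([.4685,-.4064]);_a=np.radians(-18.84);CX=np.array([np.cos(_a),np.sin(_a)]);CY=np.array([-CX[1],CX[0]])
def loc(p): p=np.asarray(p)[...,:2]-CEN; return np.stack([p@CX,p@CY],-1)
def lidang(P):
    P=P.reshape(-1,3); P=P[np.isfinite(P[:,2])]; l=np.c_[loc(P),P[:,2]]
    return l
E
python3 - <<'E'
from h import *
d(.5863,-.3832,.153,-18.84); print(loc(bot.get_obs()["eef_pos"]))
c=shot('wrist','w28.png');c=shot('scene','s28.png',(190,30,330,150),5)
E
```

```text
t60.15 p [ 0.5796 -0.3784  0.215 ] toolx ang -18.68 F [-0.43 -0.2   0.14] w 0.0428
  toolz [-0.0428  0.0509 -0.9978] J [-0.587  0.726  0.754  1.663  0.019  1.311]
tool delta [0.0114 0.0045 0.0613]
turn 0.1550075736468557
[0.0960737  0.06240816]
```

View pics/w28.png

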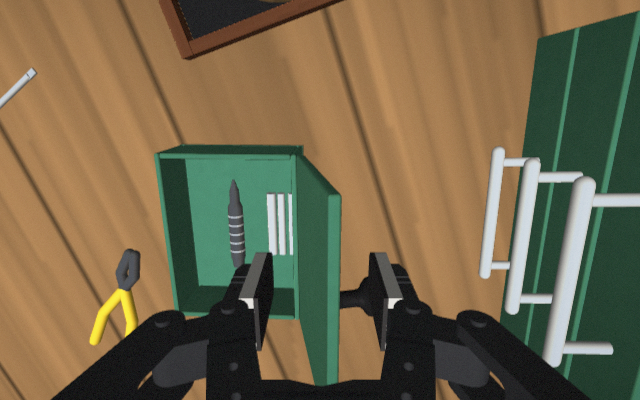

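View pics/s28.png

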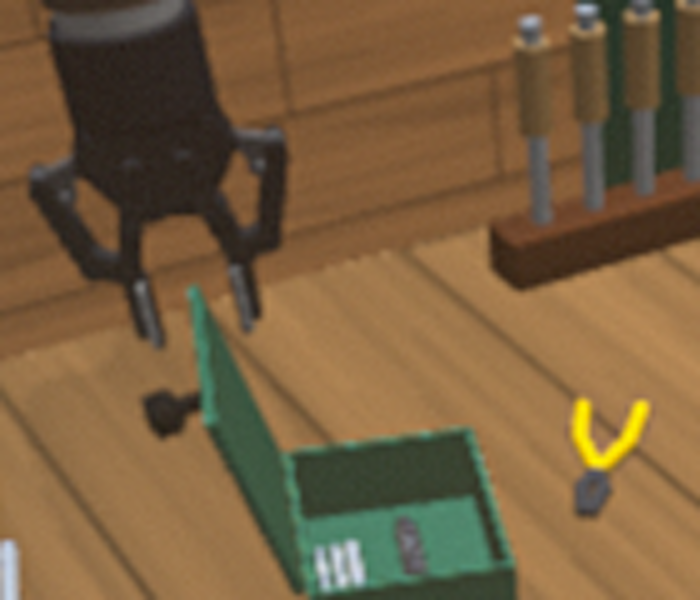

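>>> {"api": "send_rows", "payload": {
  "increments": [
    [[0.005,0.002,0,0],[0.004,0.002,0.01,0],[0,0,0.015,0],[0,0,0.015,0],[0,0,0.01,0],[0,0,0,0],[0,0,0,0],[0,0,0,0]]
  ]
}}

```text
clock: 61.05
eef_pos: [0.5823, -0.3878, 0.1646]
tool_rot: [0.986, -0.166, -0.023, -0.02]
ft_force: [0.0, 0.5, 0.8]
grip_width: 0.0429
```

```bash
python3 - <<'E'
from h import *
d(.5863,-.3832,.153,-18.84); print(loc(bot.get_obs()["eef_pos"]))
c=shot('wrist','w29.png');c=shot('scene','s29.png',(190,30,330,150),5)
E
```

```text
t61.05 p [ 0.5823 -0.3878  0.1646] toolx ang -19.12 F [0.   0.54 0.8 ] w 0.0429
  toolz [-0.0387  0.0479 -0.9981] J [-0.596  0.742  0.655  1.543  0.018  1.309]
tool delta [ 0.0029 -0.0053  0.0116]
turn -0.2833264945725489
[0.10166788 0.0543381 ]
```

View pics/s29.png

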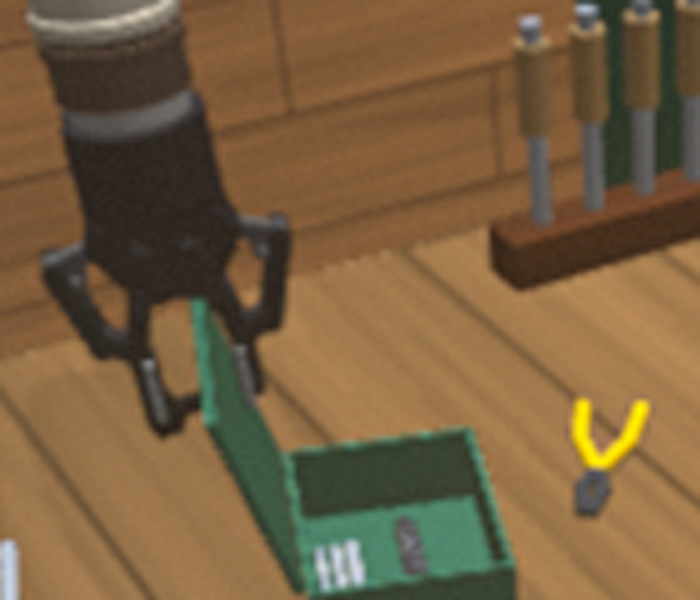

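>>> {"api": "send_rows", "payload": {
  "increments": [
    [[0,0,-0.008,0],[-0.01,0,0,0],[-0.01,0,0,0],[-0.01,0,0,0],[-0.01,0,0,0],[-0.01,0,0,0],[0,0,0,0],[0,0,0,0]]
  ]
}}

```text
clock: 61.95
eef_pos: [0.5381, -0.3732, 0.185]
tool_rot: [0.986, -0.166, -0.017, -0.017]
ft_force: [-0.2, 0.9, 0.3]
grip_width: 0.0429
```

```bash
python3 - <<'E'
from h import *
st(); print(loc(bot.get_obs()["eef_pos"]))
c=shot('scene','s30.png',(190,30,330,150),5)
E
```

```text
t61.95 p [ 0.5381 -0.3732  0.185 ] toolx ang -19.05 F [-0.21  0.95  0.32] w 0.0429
  toolz [-0.0269  0.0397 -0.9988] J [-0.614  0.615  0.48   1.481  0.017  1.289]
[0.05511425 0.0539293 ]
```

View pics/s30.png

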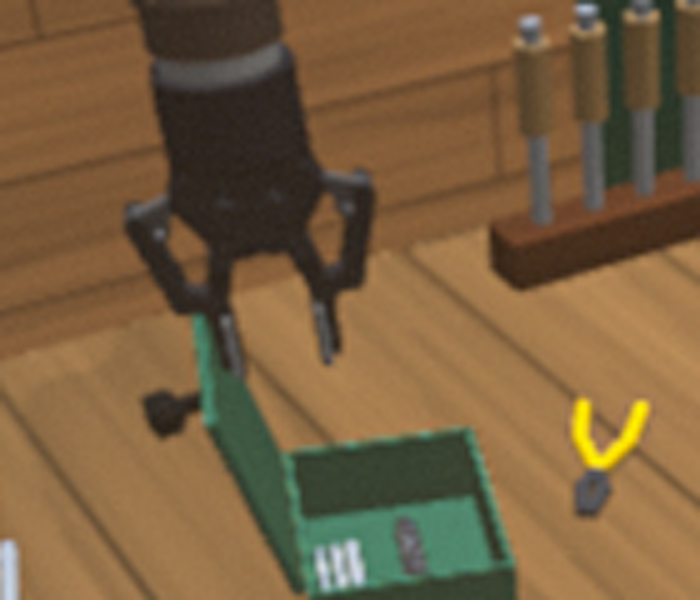

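>>> {"api": "send_rows", "payload": {
  "increments": [
    [[0,0,-0.02,0],[0.0,0,0,0],[0.025,0,0,0],[0.02,0,0,0],[0,0,0,0],[0,0,0.02,0],[0,0,0.02,0],[0,0,0,0]]
  ]
}}

```text
clock: 62.8
eef_pos: [0.5812, -0.3865, 0.1573]
tool_rot: [0.986, -0.165, -0.019, -0.018]
ft_force: [-0.3, 0.5, -0.7]
grip_width: 0.0425
```

```bash
python3 - <<'E'
from h import *
st(); print(loc(bot.get_obs()["eef_pos"]))
E
```

```text
t62.80 p [ 0.5812 -0.3865  0.1573] toolx ang -18.99 F [-0.33  0.52 -0.71] w 0.0425
  toolz [-0.0312  0.0423 -0.9986] J [-0.595  0.73   0.614  1.505  0.018  1.308]
[0.10020865 0.05516766]
```

>>> {"api": "send_rows", "payload": {
  "increments": [
    [[-0.008,0,0.002,0],[-0.01,0,0,0],[-0.01,0,0,0],[-0.01,0,0,0],[-0.01,0,0,0],[-0.01,0,0,0],[0,0,0,0],[0,0,0,0]]
  ]
}}

```text
clock: 63.6
eef_pos: [0.5257, -0.3678, 0.1636]
tool_rot: [0.986, -0.165, -0.014, -0.017]
ft_force: [0.2, -0.6, 0.4]
grip_width: 0.0424
```

```bash
python3 - <<'E'
from h import *
st(); print(loc(bot.get_obs()["eef_pos"]))
c=shot('scene','s31.png',(190,30,330,150),5)
E
```

```text
t63.60 p [ 0.5257 -0.3678  0.1636] toolx ang -18.98 F [ 0.17 -0.62  0.41] w 0.0424
  toolz [-0.0226  0.0378 -0.999 ] J [-0.619  0.588  0.379  1.402  0.018  1.283]
[0.04171728 0.05499845]
```

View pics/s31.png

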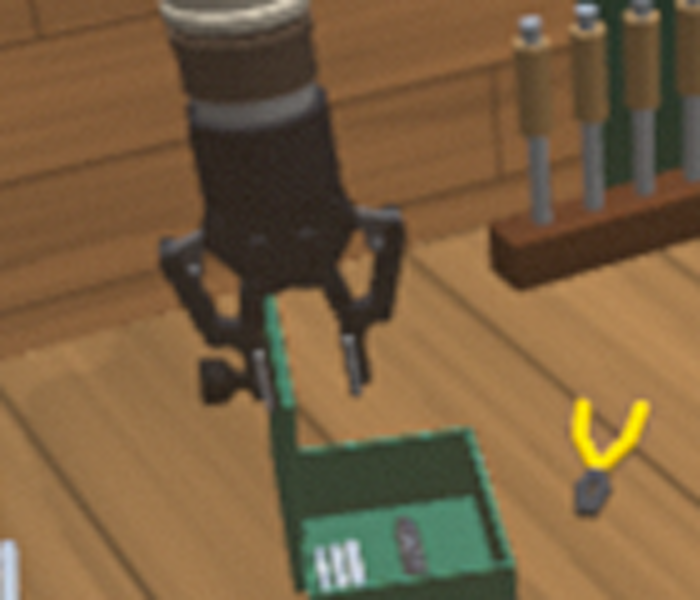

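>>> {"api": "send_rows", "payload": {
  "increments": [
    [[-0.008,0,0.002,0],[-0.01,0,0.001,0],[-0.01,0,0,0],[-0.007,0,0,0],[0,0,0,0],[0,0,-0.02,0],[0,0,-0.04,0],[0,0,-0.01,0]]
  ]
}}

```text
clock: 64.45
eef_pos: [0.4962, -0.3593, 0.2319]
tool_rot: [0.986, -0.164, -0.014, -0.017]
ft_force: [0.1, -0.6, 0.4]
grip_width: 0.0429
```

```bash
python3 - <<'E'
from h import *
st(); print(loc(bot.get_obs()["eef_pos"]))
c=shot('scene','s32.png',(190,30,330,150),5); P=cloud(c).reshape(-1,3); l=np.c_[loc(P),P[:,2]]
for z0 in np.arange(.08,.2,.02):
    w=l[(np.abs(l[:,2]-z0)<.008)&(np.abs(l[:,1])<.08)&(l[:,0]>-.03)&(l[:,0]<.1)]; print(z0,len(w),np.percentile(w[:,0],[5,50,95]).round(4) if len(w)>3 else '')
E
```

```text
t64.45 p [ 0.4962 -0.3593  0.2319] toolx ang -18.89 F [ 0.05 -0.62  0.37] w 0.0429
  toolz [-0.0222  0.0384 -0.999 ] J [-0.636  0.505  0.417  1.523  0.018  1.265]
[0.01100363 0.05353691]
0.08 49 [0.0624 0.0649 0.0677]
0.1 53 [0.054  0.057  0.0596]
0.12000000000000001 52 [0.0471 0.0497 0.0526]
0.14 46 [0.0396 0.0424 0.0449]
0.16000000000000003 97 [0.0323 0.0368 0.0723]
0.18000000000000002 143 [0.0195 0.0266 0.0714]
```

View pics/s32.png

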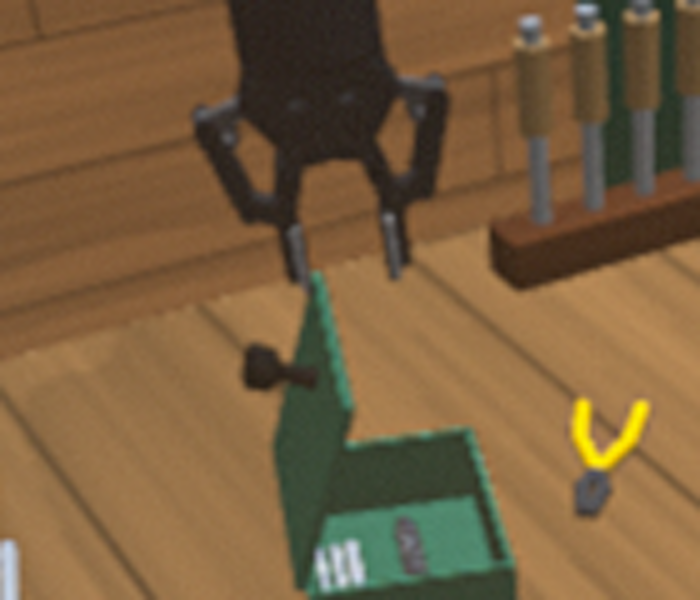

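>>> {"api": "send_rows", "payload": {
  "increments": [
    [[0.0,0,-0.005,0],[0.02,0,0,0],[0.025,0,0,0],[0,0,0,0],[0,0,0.02,0],[0,0,0.02,0],[0,0,0.015,0],[0,0,0,0]]
  ],
  "hand": 1
}}

```text
clock: 65.3
eef_pos: [0.5352, -0.3702, 0.1713]
tool_rot: [0.986, -0.164, -0.02, -0.019]
ft_force: [-0.4, 0.3, 0.8]
grip_width: -0.0005
```

```bash
python3 - <<'E'
from h import *
st(); print(loc(bot.get_obs()["eef_pos"]))
c=shot('scene','s33.png',(190,30,330,150),5)
E
```

```text
t65.30 p [ 0.5352 -0.3702  0.1713] toolx ang -18.88 F [-0.36  0.28  0.8 ] w -0.0005
  toolz [-0.0328  0.0448 -0.9985] J [-0.614  0.617  0.448  1.454  0.018  1.287]
[0.05139955 0.05581632]
```

View pics/s33.png

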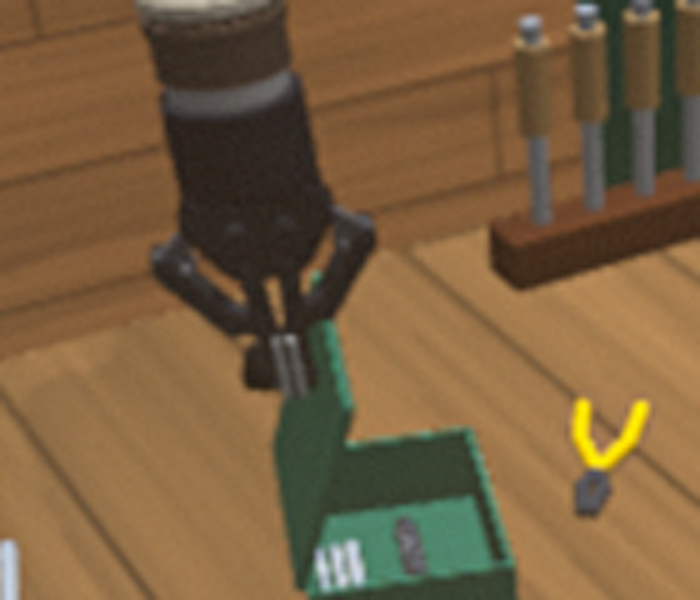

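>>> {"api": "send_rows", "payload": {
  "increments": [
    [[0.0,0,0.006,0],[-0.009,0,0.003,0],[-0.009,0,0.003,0],[-0.009,0,0.003,0],[-0.006,0,0.0036,0],[-0.006,0,0.0036,0],[-0.006,0,0.0036,0],[0,0,0,0]]
  ]
}}

```text
clock: 66.15
eef_pos: [0.4933, -0.3563, 0.1523]
tool_rot: [0.986, -0.164, -0.014, -0.017]
ft_force: [0.1, -0.4, -0.5]
grip_width: -0.0001
```

```bash
python3 - <<'E'
from h import *
st(); print(loc(bot.get_obs()["eef_pos"]))
c=shot('scene','s34.png',(190,30,330,150),5)
E
```

```text
t66.15 p [ 0.4933 -0.3563  0.1523] toolx ang -18.89 F [ 0.14 -0.42 -0.46] w -0.0001
  toolz [-0.0215  0.0373 -0.9991] J [-0.634  0.524  0.241  1.327  0.017  1.266]
[0.00728078 0.05546589]
```

View pics/s34.png

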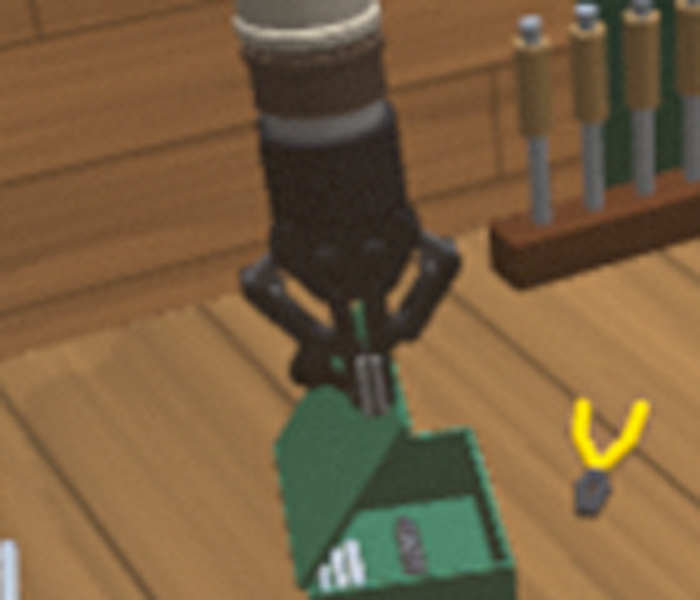

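>>> {"api": "send_rows", "payload": {
  "increments": [
    [[-0.005,0,0.005,0],[-0.006,0,0.006,0],[-0.006,0,0.006,0],[-0.004,0,0.005,0],[-0.004,0,0.005,0],[-0.004,0,0.005,0],[-0.002,0,0.003,0],[0,0,0,0]]
  ]
}}

```text
clock: 67.0
eef_pos: [0.4609, -0.3445, 0.1153]
tool_rot: [0.986, -0.164, -0.014, -0.016]
ft_force: [0.4, 0.3, -0.2]
grip_width: -0.0002
```

```bash
python3 - <<'E'
from h import *
st(); print(loc(bot.get_obs()["eef_pos"]))
c=shot('scene','s35.png',(190,30,330,150),5)
E
```

```text
t67.00 p [ 0.4609 -0.3445  0.1153] toolx ang -18.89 F [ 0.43  0.28 -0.24] w -0.0002
  toolz [-0.0214  0.0366 -0.9991] J [-0.651  0.483  0.075  1.201  0.016  1.25 ]
[-0.02716056  0.05618629]
```

View pics/s35.png

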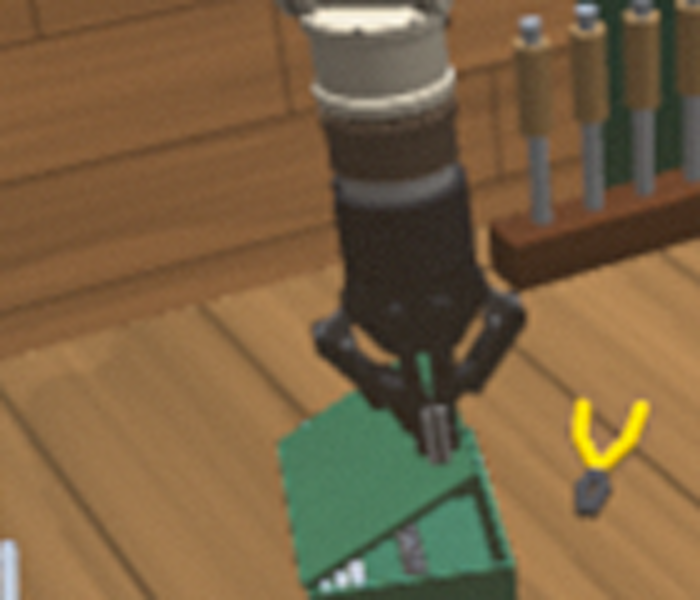

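>>> {"api": "send_rows", "payload": {
  "increments": [
    [[-0.002,0,0.0045,0],[-0.002,0,0.0045,0],[-0.002,0,0.0045,0],[-0.002,0,0.0045,0],[-0.001,0,0.0045,0],[-0.001,0,0.004,0],[-0.001,0,0.003,0],[0,0,0,0]]
  ]
}}

```text
clock: 67.85
eef_pos: [0.4494, -0.3396, 0.0838]
tool_rot: [0.986, -0.164, -0.014, -0.016]
ft_force: [-0.1, 1.1, 0.8]
grip_width: -0.0003
```

>>> {"api": "send_rows", "payload": {
  "increments": [
    [[0,0,0.003,0],[0,0,0.003,0],[0,0,0.003,0],[0,0,0.002,0],[0,0,0.002,0],[0,0,0,0],[0,0,0,0],[0,0,0,0]]
  ]
}}

```text
clock: 68.65
eef_pos: [0.4493, -0.339, 0.0697]
tool_rot: [0.986, -0.164, -0.013, -0.016]
ft_force: [-0.2, 0.9, 0.9]
grip_width: -0.0001
```

```bash
python3 - <<'E'
from h import *
st(); print(loc(bot.get_obs()["eef_pos"]))
c=shot('scene','s36.png',(190,30,330,150),5)
E
```

```text
t68.65 p [ 0.4493 -0.339   0.0697] toolx ang -18.87 F [-0.22  0.93  0.86] w -0.0001
  toolz [-0.0212  0.0365 -0.9991] J [-0.655  0.5   -0.026  1.083  0.016  1.245]
[-0.03994068  0.05760196]
```

View pics/s36.png

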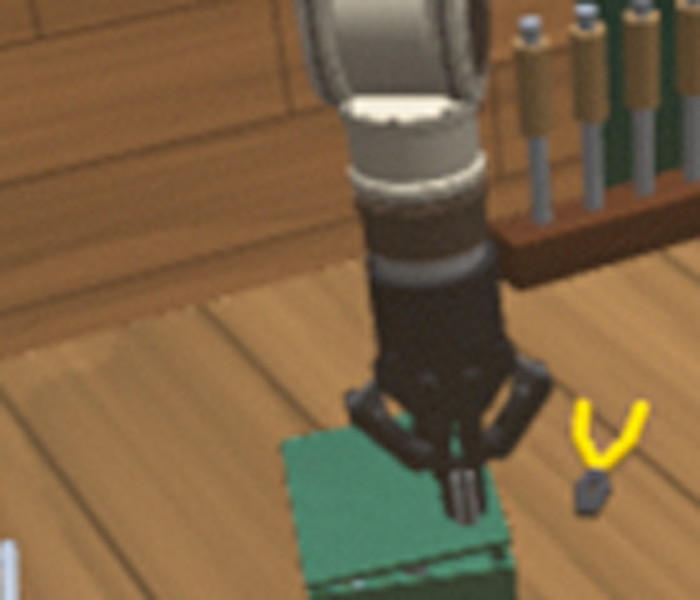

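Almost shut; finish slowly.

>>> {"api": "send_rows", "payload": {
  "increments": [
    [[0,0,0.002,0],[0,0,0.002,0],[0,0,0.002,0],[0,0,0.002,0],[0,0,0.001,0],[0,0,0,0],[0,0,0,0],[0,0,0,0]]
  ]
}}

```text
clock: 69.5
eef_pos: [0.4491, -0.3388, 0.0601]
tool_rot: [0.986, -0.164, -0.013, -0.016]
ft_force: [-0.3, 0.5, 0.6]
grip_width: -0.0
```

>>> {"api": "send_rows", "payload": {
  "increments": [
    [[0,0,0.002,0],[0,0,0.002,0],[0,0,0.002,0],[0,0,0.002,0],[0,0,0.002,0],[0,0,0,0],[0,0,0,0],[0,0,0,0]]
  ]
}}

```text
clock: 70.3
eef_pos: [0.4498, -0.3391, 0.06]
tool_rot: [0.986, -0.164, -0.01, -0.014]
ft_force: [0.5, -0.1, -0.8]
grip_width: 0.0001
```

```bash
python3 - <<'E'
from h import *
st(); print(loc(bot.get_obs()["eef_pos"]))
c=shot('scene','s37.png',(190,30,330,150),5)
P=cloud(c).reshape(-1,3); l=np.c_[loc(P),P[:,2]]
for x0 in (.05,.02,-.01,-.04,-.055):
    w=l[(np.abs(l[:,0]-x0)<.008)&(l[:,1]>-.08)&(l[:,1]<.08)&(l[:,2]<.1)&(l[:,2]>.05)]; print(x0,len(w),np.percentile(w[:,2],[25,50,75]).round(4) if len(w)>5 else '')
E
```

```text
t70.30 p [ 0.4498 -0.3391  0.06  ] toolx ang -18.89 F [ 0.55 -0.13 -0.81] w 0.0001
  toolz [-0.0149  0.0315 -0.9994] J [-0.655  0.505 -0.047  1.05   0.016  1.246]
[-0.03939116  0.05766719]
0.05 140 [0.0678 0.069  0.07  ]
0.02 134 [0.0682 0.0689 0.0699]
-0.01 90 [0.0682 0.069  0.0696]
-0.04 60 [0.0702 0.0786 0.0891]
-0.055 51 [0.0679 0.0691 0.0741]
```

View pics/s37.png

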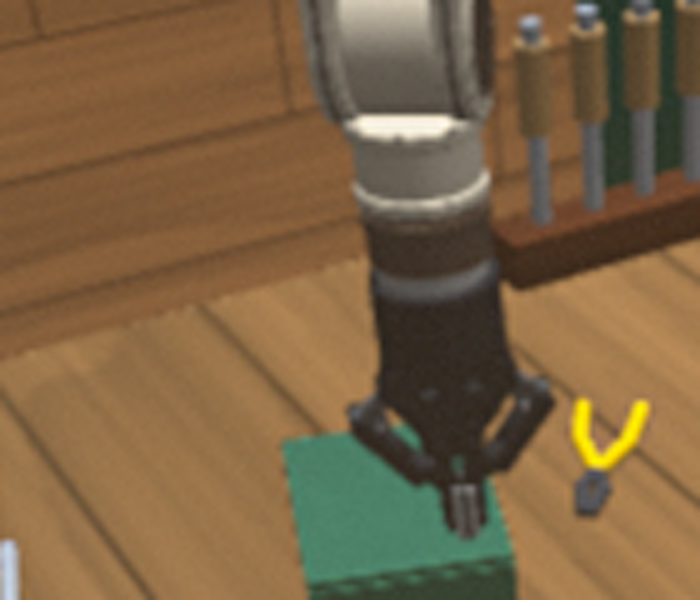

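>>> {"api": "send_rows", "payload": {
  "increments": [
    [[0,0,0.002,0],[0,0,0.002,0],[0,0,0,0],[0,0,-0.01,0],[0,0,-0.04,0],[0,0,-0.05,0],[0,0,-0.05,0],[0,0,-0.05,0]]
  ]
}}

```text
clock: 71.15
eef_pos: [0.4487, -0.342, 0.2558]
tool_rot: [0.986, -0.164, -0.019, -0.019]
ft_force: [0.7, -0.9, 0.0]
grip_width: 0.0001
```

>>> {"api": "send_rows", "payload": {
  "increments": [
    [[0,-0.02,-0.01,-8],[0,0,0,-8],[0,0,0,-8],[0,0,0,-8],[0,0,0,-8],[0,0,0,-8],[0,0,0,-8],[0,0,0,-8]]
  ]
}}

```text
clock: 71.95
eef_pos: [0.4602, -0.326, 0.2799]
tool_rot: [0.914, 0.404, 0.0, -0.017]
ft_force: [-0.3, 0.3, -1.0]
grip_width: -0.0001
```

```bash
python3 - <<'E'
from h import *
d(.35,.17,.27,70)
c=shot('wrist','w38.png');c=shot('scene','s38.png',(150,60,400,260),3)
E
```

```text
t71.95 p [ 0.4602 -0.326   0.2799] toolx ang 47.69 F [-0.32  0.27 -0.95] w -0.0001
  toolz [-0.0134  0.0317 -0.9994] J [-0.626  0.384  0.353  1.569  0.018  0.112]
tool delta [ 0.2924 -0.4147  0.0271]
turn -22.31492946274784
```

View pics/s38.png

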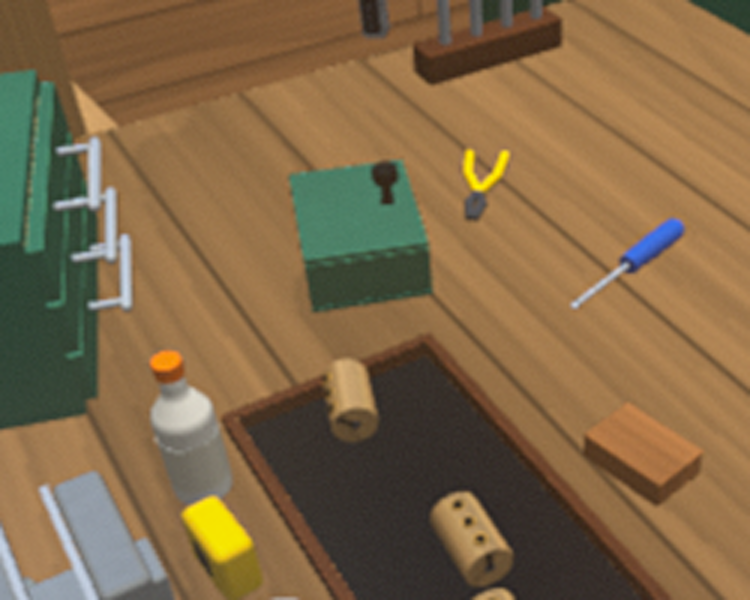

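```bash
python3 - <<'E'
from h import *
c=dict(np.load('last_scene.npz'))
hubfit(c,(.62,-.17,78)); hubfit(c,(.583,.028,85))
hubfit(c,(.60,-.17,78))
d(.53,-.14,.22,78)
E
```

```text
hub cen [ 0.5933 -0.1744] yaw 73.7 L 0.063 res 0.0011 dark 26 yel 0
  hole -21 dark n4 ax -0.0244 ang med 67.0 mid 70.4
  hole 0 dark n9 ax -0.0024 ang med 46.2 mid 5.1
  hole 21 dark n9 ax 0.0185 ang med 65.9 mid 3.9
hub cen [0.5817 0.0295] yaw 85.4 L 0.072 res 0.0012 dark 64 yel 0
  hole -21 dark n20 ax -0.0207 ang med 63.5 mid 14.1
  hole 0 dark n17 ax 0.0007 ang med 9.9 mid 8.0
  hole 21 dark n18 ax 0.0217 ang med 68.7 mid 12.2
hub cen [ 0.592  -0.1778] yaw 72.4 L 0.072 res 0.0011 dark 30 yel 0
  hole -21 dark n8 ax -0.0203 ang med 58.0 mid 0.8
  hole 0 dark n11 ax 0.0007 ang med 53.1 mid 2.4
  hole 21 dark n9 ax 0.0211 ang med 61.6 mid 2.6
t72.05 p [ 0.4602 -0.3261  0.2799] toolx ang 47.32 F [ 0.11  0.95 -0.43] w -0.0001
  toolz [-0.0133  0.0316 -0.9994] J [-0.626  0.384  0.353  1.569  0.018  0.118]
tool delta [ 0.1832 -0.0728  0.0648]
turn -30.677676730946985
```

>>> {"api": "send_rows", "payload": {
  "increments": [
    [[0.03,-0.01,0.01,0],[0.03,-0.01,0.01,0],[0.03,-0.01,0.01,0],[0.03,-0.01,0.01,0],[0.03,-0.01,0.0,-6],[0,0,0,-7],[0,0,0,-7],[0,0,0,-6]]
  ]
}}

```text
clock: 72.85
eef_pos: [0.5284, -0.1762, 0.2417]
tool_rot: [0.806, 0.592, 0.003, -0.017]
ft_force: [-0.1, 0.4, -0.1]
grip_width: -0.0001
```

```bash
python3 - <<'E'
from h import *
c,P=hubview('w39.png')
r=hubfit(c,(.592,-.176,73)); hubfit(c,(.583,.028,85))
d(r[0][0]+.008,r[0][1]-.002,.05,r[1])
E
```

```text
72.9 [ 0.5284 -0.1763  0.2416]
[577, 126, 63, 52, 2457] [0.6062 0.1169 0.0374] [array([610.6, 124.6]), array([64.5, 42.6]), np.float64(83.4)] 0.0449
[478, 128, 79, 53, 2954] [0.5784 0.0245 0.0383] [array([582.2,  26.6]), array([71.3, 42.8]), np.float64(85.3)] 0.045
[298, 200, 65, 40, 2437] [ 0.5877 -0.1792  0.0388] [array([ 592.5, -180.4]), array([69.6, 44.4]), np.float64(71.9)] 0.0443
hub cen [ 0.5927 -0.1808] yaw 71.5 L 0.074 res 0.0007 dark 17 yel 70
  hole -21 dark n6 ax -0.0205 ang med 67.9 mid 66.9
  hole -21 yel n23 ax -0.0200 ang med 41.2 mid 45.2
  hole 0 dark n6 ax 0.0006 ang med 66.1 mid 66.4
  hole 0 yel n24 ax 0.0006 ang med 42.1 mid 45.0
  hole 21 dark n5 ax 0.0215 ang med 68.4 mid 69.3
  hole 21 yel n23 ax 0.0204 ang med 42.8 mid 44.5
hub cen [0.5832 0.0266] yaw 85.4 L 0.071 res 0.0008 dark 132 yel 152
  hole -21 dark n44 ax -0.0207 ang med 2.2 mid 2.9
  hole -21 yel n48 ax -0.0219 ang med 0.9 mid 2.0
  hole 0 dark n41 ax 0.0001 ang med 2.4 mid 1.2
  hole 0 yel n52 ax -0.0011 ang med -1.3 mid 1.3
  hole 21 dark n46 ax 0.0211 ang med 1.8 mid -38.0
  hole 21 yel n52 ax 0.0201 ang med -1.4 mid 1.4
t72.90 p [ 0.5284 -0.1763  0.2416] toolx ang 72.67 F [ 0.48  0.13 -0.17] w -0.0001
  toolz [-0.0144  0.0315 -0.9994] J [-0.336  0.369  0.234  1.459  0.025 -0.034]
tool delta [0.0103 0.0755 0.1903]
turn 1.1257087459985655
```

View pics/w39.png

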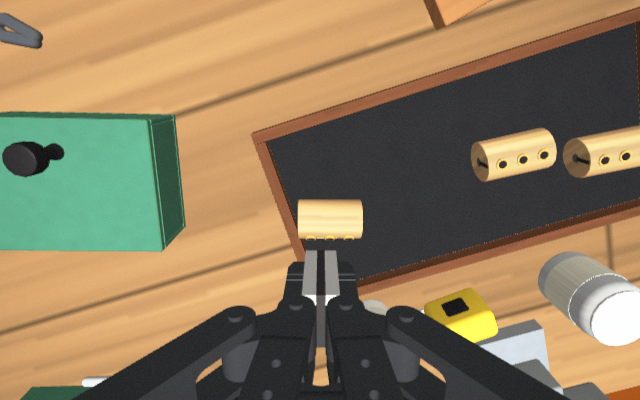

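>>> {"api": "send_rows", "payload": {
  "increments": [
    [[0.005,0.025,0,1],[0.003,0.025,0.0,0],[0.002,0.022,0.02,0],[0,0,0.04,0],[0,0,0.04,0],[0,0,0.04,0],[0,0,0.02,0],[0,0,0,0]]
  ]
}}

```text
clock: 73.7
eef_pos: [0.6018, -0.1858, 0.0764]
tool_rot: [0.822, 0.569, 0.004, -0.015]
ft_force: [-0.2, -0.4, -0.6]
grip_width: 0.0001
```

```bash
python3 - <<'E'
from h import *
d(.601,-.1837,.038,71.5)
E
```

```text
t73.70 p [ 0.6018 -0.1858  0.0764] toolx ang 69.36 F [-0.23 -0.35 -0.57] w 0.0001
  toolz [-0.01    0.0298 -0.9995] J [-0.312  0.601  0.168  1.156  0.025  0.048]
tool delta [ 0.0008 -0.0007  0.0384]
turn -2.1368527728564715
```

>>> {"api": "send_rows", "payload": {
  "increments": [
    [[0,0,0.01,-2],[0,0,0.012,0],[0,0,0.008,0],[0,0,0.002,0],[0,0,0,0],[0,0,0,0],[0,0,0,0],[0,0,0,0]]
  ]
}}

```text
clock: 74.5
eef_pos: [0.6052, -0.1866, 0.0489]
tool_rot: [0.815, 0.579, 0.007, -0.012]
ft_force: [0.8, -1.1, -0.1]
grip_width: -0.0
```

>>> {"api": "send_rows", "payload": {
  "increments": [
    [[0,-0.003,0.003,0],[0,0,0.004,0],[0,0,0.003,0],[0,0,0.001,0],[0,0,0,0],[0,0,0,0],[0,0,0,0],[0,0,0,0]]
  ]
}}

```text
clock: 75.3
eef_pos: [0.6022, -0.1852, 0.0373]
tool_rot: [0.816, 0.579, 0.007, -0.011]
ft_force: [0.3, -0.3, 0.1]
grip_width: -0.0001
```

>>> {"api": "send_rows", "payload": {
  "increments": [
    [[0,0,0.002,0],[0,-0.003,0.001,0],[0,-0.005,0.001,0],[0,-0.006,0.001,0],[0,-0.006,0.001,0],[0,-0.006,0.001,0],[0,-0.006,0.001,0],[0,-0.006,0.001,0]]
  ]
}}

```text
clock: 76.1
eef_pos: [0.5692, -0.1744, 0.0344]
tool_rot: [0.816, 0.578, 0.011, -0.005]
ft_force: [0.1, -0.7, 5.8]
grip_width: -0.0003
```

>>> {"api": "send_rows", "payload": {
  "increments": [
    [[0,0,-0.003,0],[0,0,-0.015,0],[0,0,-0.02,0],[0,0,-0.02,0],[0,0,-0.01,0],[0,0,0,0],[0,0,0,0],[0,0,0,0]]
  ]
}}

```text
clock: 76.9
eef_pos: [0.5627, -0.1732, 0.0998]
tool_rot: [0.816, 0.578, 0.008, -0.01]
ft_force: [0.1, -0.3, 0.7]
grip_width: 0.0
```

```bash
python3 - <<'E'
from h import *
c,P=hubview('w40.png')
r=hubfit(c,(.577,-.176,71.5))
d(r[0][0]+.007,r[0][1]-.002,.045,r[1])
E
```

```text
76.95 [ 0.5624 -0.1732  0.0996]
[562, 97, 78, 82, 4934] [0.5767 0.007  0.0372] [array([581.5,  15.2]), array([49. , 43.4]), np.float64(85.1)] 0.0448
[268, 191, 110, 64, 6342] [ 0.5696 -0.1732  0.0392] [array([ 573.6, -174.4]), array([70.9, 40.1]), np.float64(71.4)] 0.0452
hub cen [ 0.5751 -0.178 ] yaw 71.6 L 0.080 res 0.0007 dark 281 yel 105
  hole -21 dark n93 ax -0.0181 ang med 8.1 mid 8.8
  hole -21 yel n31 ax -0.0184 ang med -3.9 mid 4.6
  hole 0 dark n93 ax 0.0031 ang med 7.6 mid 7.9
  hole 0 yel n33 ax 0.0025 ang med -3.8 mid 4.9
  hole 21 dark n95 ax 0.0240 ang med 7.5 mid 7.4
  hole 21 yel n38 ax 0.0231 ang med -3.1 mid 4.7
t76.95 p [ 0.5624 -0.1732  0.0996] toolx ang 70.69 F [ 0.2   0.37 -0.01] w -0.0001
  toolz [ 2.000e-04  2.600e-02 -9.997e-01] J [-0.312  0.496  0.052  1.135  0.025  0.025]
tool delta [-0.0012  0.0213  0.0544]
turn -0.9415502046219331
```

View pics/w40.png

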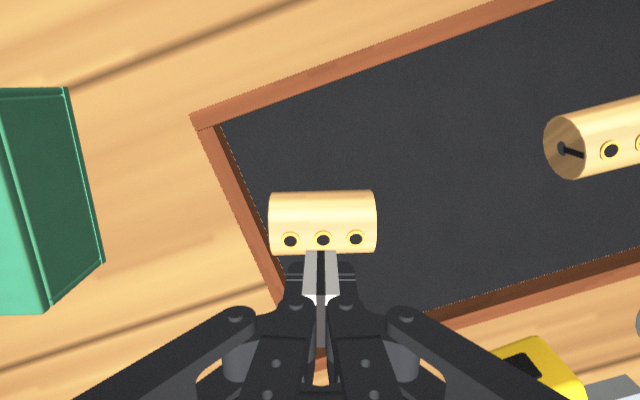

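>>> {"api": "send_rows", "payload": {
  "increments": [
    [[0,0.01,0,0],[0,0.008,0.01,0],[0,0,0.02,0],[0,0,0.017,0],[0,0,0.003,0],[0,0,0,0],[0,0,0,0],[0,0,0,0]]
  ]
}}

```text
clock: 77.75
eef_pos: [0.5822, -0.1787, 0.0425]
tool_rot: [0.816, 0.578, 0.007, -0.012]
ft_force: [-0.2, -0.2, -1.0]
grip_width: -0.0001
```

>>> {"api": "send_rows", "payload": {
  "increments": [
    [[0,0,0.003,0],[0,0,0.002,0],[0,0,0.001,0],[0,0,0.001,0],[0,-0.003,0.001,0],[0,-0.004,0.001,0],[0,0,0,0],[0,0,0,0]]
  ]
}}

```text
clock: 78.55
eef_pos: [0.5763, -0.1764, 0.0355]
tool_rot: [0.816, 0.578, 0.008, -0.01]
ft_force: [-0.3, 0.6, -0.1]
grip_width: -0.0002
```

```bash
python3 - <<'E'
from h import *
st();c=shot('wrist','w41.png')
r=hubfit(c,(.573,-.175,71.5))
E
```

```text
t78.55 p [ 0.5763 -0.1764  0.0355] toolx ang 70.68 F [-0.27  0.57 -0.07] w -0.0002
  toolz [ 0.0011  0.0257 -0.9997] J [-0.31   0.581  0.015  1.011  0.025  0.027]
hub cen [ 0.5761 -0.1753] yaw 71.6 L 0.078 res 0.0007 dark 375 yel 103
  hole -21 dark n192 ax -0.0208 ang med 8.3 mid 8.0
  hole -21 yel n51 ax -0.0206 ang med -6.6 mid -4.8
  hole 21 dark n183 ax 0.0213 ang med 7.2 mid 7.6
  hole 21 yel n52 ax 0.0199 ang med -7.1 mid -2.7
```

>>> {"api": "send_rows", "payload": {
  "increments": [
    [[0,0.0,0.001,0],[0,0,0.001,0],[0,-0.001,0.001,0],[0,-0.003,0.001,0],[0,-0.003,0.001,0],[0,0,0,0],[0,0,0,0],[0,0,0,0]]
  ]
}}

```text
clock: 79.4
eef_pos: [0.5736, -0.1755, 0.0346]
tool_rot: [0.816, 0.578, 0.011, -0.006]
ft_force: [0.0, 0.0, 3.7]
grip_width: -0.0002
```

```bash
python3 - <<'E'
from h import *
st();c=shot('wrist','w42.png')
r=hubfit(c,(.573,-.175,71.5))
E
```

```text
t79.40 p [ 0.5736 -0.1755  0.0346] toolx ang 70.68 F [0.04 0.01 3.69] w -0.0002
  toolz [ 0.0108  0.0221 -0.9997] J [-0.31   0.57  -0.008  0.989  0.024  0.028]
hub cen [ 0.5745 -0.1751] yaw 71.6 L 0.079 res 0.0007 dark 403 yel 93
  hole -21 dark n206 ax -0.0205 ang med 3.8 mid 3.8
  hole -21 yel n46 ax -0.0204 ang med -10.4 mid -7.9
  hole 21 dark n197 ax 0.0214 ang med 2.8 mid 3.7
  hole 21 yel n47 ax 0.0209 ang med -11.5 mid -6.7
```

>>> {"api": "send_rows", "payload": {
  "increments": [
    [[0,-0.003,0.001,0],[0,-0.001,0,0],[0,0,-0.003,0],[0,0,-0.015,0],[0,0,-0.04,0],[0,0,-0.05,0],[0,0,-0.05,0],[0,-0.04,-0.03,0]]
  ]
}}

```text
clock: 80.25
eef_pos: [0.5284, -0.1645, 0.2173]
tool_rot: [0.816, 0.578, 0.005, -0.014]
ft_force: [-1.0, 0.4, 0.8]
grip_width: 0.0001
```

```bash
python3 - <<'E'
from h import *
c,P=hubview('w43.png')
hubfit(c,(.573,-.175,71.5));hubfit(c,(.583,.028,85));hubfit(c,(.612,.128,84))
d(.36,.15,.29,70)
E
```

```text
80.3 [ 0.5223 -0.1624  0.2223]
[585, 123, 55, 54, 2294] [0.6055 0.1108 0.037 ] [array([610.5, 119. ]), array([53.6, 42.7]), np.float64(83.9)] 0.0448
[478, 125, 86, 59, 3399] [0.5782 0.0245 0.0384] [array([582. ,  26.8]), array([71.6, 43. ]), np.float64(86.3)] 0.0451
[286, 189, 73, 43, 2840] [ 0.5676 -0.1726  0.039 ] [array([ 571.8, -173.9]), array([71.3, 42.6]), np.float64(71.9)] 0.0453
hub cen [ 0.5724 -0.1752] yaw 71.7 L 0.080 res 0.0008 dark 123 yel 112
  hole -21 dark n42 ax -0.0198 ang med 0.6 mid 1.2
  hole -21 yel n35 ax -0.0199 ang med -6.9 mid -0.7
  hole 0 dark n41 ax 0.0009 ang med 0.1 mid -0.5
  hole 0 yel n36 ax 0.0009 ang med -8.3 mid -0.7
  hole 21 dark n40 ax 0.0220 ang med 0.2 mid 0.2
  hole 21 yel n41 ax 0.0215 ang med -7.1 mid -1.3
hub cen [0.5833 0.0266] yaw 85.5 L 0.071 res 0.0008 dark 148 yel 150
  hole -21 dark n47 ax -0.0206 ang med 2.2 mid 2.3
  hole -21 yel n43 ax -0.0227 ang med -3.3 mid 0.9
  hole 0 dark n48 ax 0.0006 ang med 1.9 mid 1.5
  hole 0 yel n51 ax -0.0018 ang med -2.7 mid 0.7
  hole 21 dark n53 ax 0.0215 ang med 1.9 mid -15.1
  hole 21 yel n56 ax 0.0196 ang med -3.6 mid 0.4
hub cen [0.6115 0.1187] yaw 84.6 L 0.061 res 0.0009 dark 144 yel 91
  hole -21 dark n70 ax -0.0249 ang med -0.1 mid -1.8
  hole -21 yel n19 ax -0.0158 ang med -2.3 mid -0.2
  hole 0 dark n9 ax 0.0069 ang med 2.6 mid 2.3
  hole 0 yel n33 ax 0.0051 ang med 1.5 mid 1.3
t80.30 p [ 0.5223 -0.1624  0.2223] toolx ang 70.68 F [-6.96  1.5   2.37] w 0.0002
  toolz [-0.0085  0.0287 -0.9996] J [-0.316  0.348  0.154  1.393  0.025  0.021]
tool delta [ 0.2426 -0.2576 -0.0573]
turn 0.6754477681066504
```

View pics/w43.png

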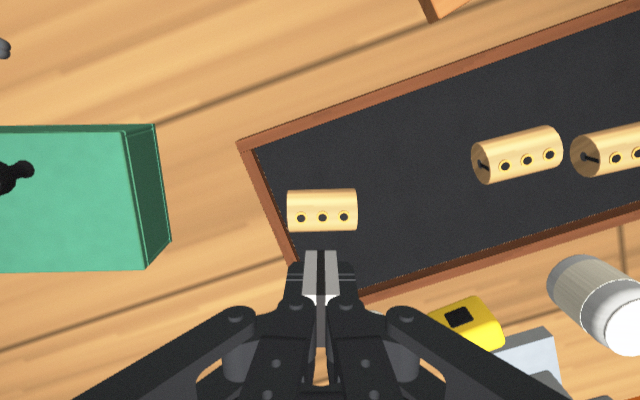

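>>> {"api": "send_rows", "payload": {
  "increments": [
    [[0.028,-0.03,-0.01,0],[0.03,-0.032,-0.01,0],[0.03,-0.032,-0.01,0],[0.03,-0.032,-0.01,0],[0.03,-0.032,-0.01,0],[0.03,-0.032,-0.005,0],[0.03,-0.032,0,0],[0,0,0,0]]
  ],
  "hand": -1
}}

```text
clock: 81.1
eef_pos: [0.3739, 0.1144, 0.2868]
tool_rot: [0.817, 0.577, 0.004, -0.016]
ft_force: [0.7, 0.0, -0.1]
grip_width: 0.0852
```

```bash
python3 - <<'E'
from h import *
st();c=shot('wrist','w44.png');P=cloud(c)
E
```

```text
t81.10 p [0.3739 0.1144 0.2868] toolx ang 70.44 F [ 0.71  0.03 -0.11] w 0.0852
  toolz [-0.0122  0.0312 -0.9994] J [ 0.27   0.004 -0.1    1.47   0.033  0.611]
```

View pics/w44.png

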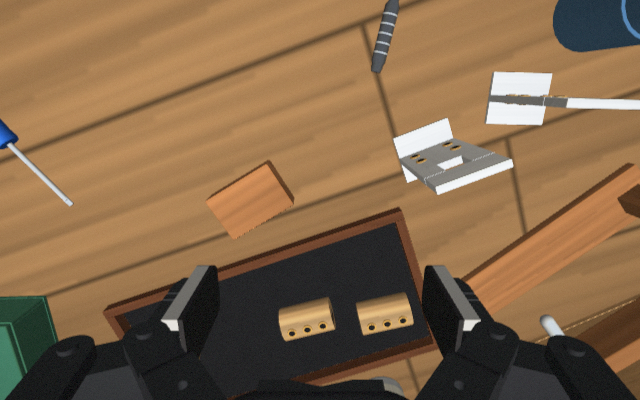

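```bash
python3 - <<'E'
from h import *
cs=viewer.camera('scene');np.savez('last_scene.npz',**cs)
ct=viewer.camera('top');np.savez('last_top.npz',**ct)
for nm,c in(("wrist",dict(np.load('last_wrist.npz'))),("scene",cs),("top",ct)):
    P=cloud(c); base=(P[...,0]>.3)&(P[...,0]<.72)&(P[...,1]>.12)&(P[...,1]<.6)
    def comps(m,tag,mn=12):
        n,l,s,_=cv2.connectedComponentsWithStats((m&base).astype(np.uint8))
        for i in range(1,n):
            if s[i,4]>=mn: Q=P[l==i]; r=cv2.minAreaRect((Q[:,:2]*1000).astype(np.float32)); print(nm,tag,s[i].tolist(),Q.mean(0).round(4),[np.round(x,1) for x in r])
    comps((np.abs(P[...,2]-.140)<.005)&(P[...,0]<.5),"jigtop")
    comps((np.abs(P[...,2]-.006)<.004)&(P[...,0]<.47),"foot",40)
    comps((P[...,2]>.150)&(P[...,2]<.19)&(P[...,0]>.45),"rail")
E
```

```text
wrist jigtop [563, 98, 77, 11, 757] [0.3926 0.3608 0.1393] [array([393.3, 362.5]), array([66.2,  8. ]), np.float64(69.0)]
wrist jigtop [434, 158, 80, 36, 806] [0.4171 0.2456 0.1391] [array([417.7, 245.8]), array([ 8.8, 69.9]), np.float64(1.5)]
wrist foot [553, 0, 32, 52, 251] [0.3346 0.4247 0.006 ] [array([338.9, 429.2]), array([65.6, 17.9]), np.float64(16.9)]
wrist foot [485, 71, 68, 54, 2515] [0.3928 0.3642 0.0054] [array([394.6, 365.2]), array([71.4, 61.1]), np.float64(69.4)]
wrist foot [393, 117, 61, 65, 1414] [0.4042 0.2427 0.0055] [array([417.5, 245.8]), array([60. , 70.5]), np.float64(1.8)]
wrist rail [583, 306, 57, 67, 2092] [0.6112 0.3318 0.1669] [array([615.3, 341.3]), array([24.8, 60.3]), np.float64(22.0)]
wrist rail [540, 314, 25, 23, 316] [0.5664 0.2708 0.1715] [array([571.6, 272.8]), array([32. , 11.7]), np.float64(20.4)]
scene jigtop [414, 227, 27, 24, 140] [0.4187 0.2486 0.1394] [array([417.6, 247.5]), array([ 9.9, 70.7]), np.float64(1.4)]
scene jigtop [470, 259, 22, 32, 172] [0.3959 0.3687 0.1392] [array([394.2, 367.2]), array([71.1,  9.6]), np.float64(69.6)]
scene f
[... 609 characters left out ...]
196, 249, 22, 9, 48] [0.3918 0.366  0.139 ] [array([391.4, 365.1]), array([71.4,  7.5]), np.float64(69.0)]
top foot [204, 246, 27, 22, 233] [0.3911 0.3631 0.0056] [array([389.8, 363.3]), array([78.6, 64.8]), np.float64(71.2)]
top foot [239, 251, 15, 15, 74] [0.3918 0.2623 0.0053] [array([391.8, 260.2]), array([41.1, 45.5]), np.float64(44.4)]
top foot [177, 266, 15, 19, 136] [0.3302 0.4715 0.0051] [array([329.4, 472. ]), array([53.7, 53.8]), np.float64(33.6)]
top rail [149, 150, 12, 5, 38] [0.7178 0.5354 0.1702] [array([717.5, 535.4]), array([ 5.2, 30.9]), np.float64(7.8)]
top rail [161, 165, 93, 52, 1034] [0.5964 0.3591 0.1722] [array([574.1, 349.3]), array([ 93.7, 300.4]), np.float64(21.1)]
```

>>> {"api": "send_rows", "payload": {
  "increments": [
    [[0.025,0,0,0],[0.035,0,0,0],[0.035,0,0,0],[0.03,0,0,0],[0,0,0,8],[0,0,0,8],[0,0,0,8],[0,0,0,8]]
  ],
  "hand": 0
}}

```text
clock: 82.05
eef_pos: [0.429, 0.2204, 0.2827]
tool_rot: [0.953, 0.304, -0.006, -0.013]
ft_force: [-0.9, -0.5, -0.2]
grip_width: 0.0429
```

>>> {"api": "send_rows", "payload": {
  "increments": [
    [[0,0,0,8],[0,0,0,8],[0,0,0,8],[0,0,0,8],[0,0,0,3],[0,0,0,0],[0,0,0,0],[0,0,0,0]]
  ]
}}

```text
clock: 82.85
eef_pos: [0.4368, 0.2071, 0.276]
tool_rot: [1.0, -0.023, -0.015, -0.007]
ft_force: [-0.3, -0.2, 0.6]
grip_width: 0.0428
```

```bash
cat >> h.py <<'E'
def jigtops(c):
    P=cloud(c); m=(np.abs(P[...,2]-.140)<.005)&(P[...,0]>.3)&(P[...,0]<.5)&(P[...,1]>.12)&(P[...,1]<.5)
    n,l,s,_=cv2.connectedComponentsWithStats(m.astype(np.uint8))
    for i in range(1,n):
        if s[i,4]>=40: Q=P[l==i]; r=cv2.minAreaRect((Q[:,:2]*1000).astype(np.float32)); print('jigtop',s[i].tolist(),Q.mean(0).round(4),[np.round(x,1) for x in r])
E
python3 - <<'E'
from h import *
d(.4176,.246,.105,1.5)
c=shot('wrist','w45.png'); jigtops(c)
E
```

```text
t82.85 p [0.4368 0.2071 0.276 ] toolx ang -2.58 F [-0.27 -0.23  0.56] w 0.0428
  toolz [-0.0287  0.0153 -0.9995] J [0.426 0.207 0.102 1.485 0.026 2.042]
tool delta [-0.0159 -0.0355  0.172 ]
turn -4.079474215583659
jigtop [241, 0, 17, 24, 278] [0.3859 0.3402 0.1393] [array([385.6, 341. ]), array([16.8,  8.4]), np.float64(68.7)]
jigtop [292, 92, 18, 87, 875] [0.4185 0.2478 0.1396] [array([418.4, 246.2]), array([ 8.2, 70.1]), np.float64(1.9)]
```

View pics/w45.png

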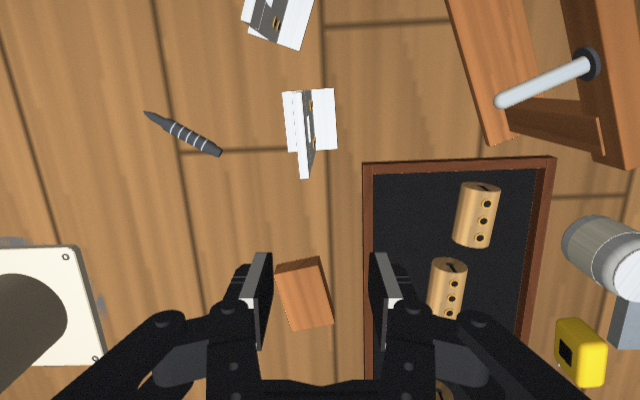

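>>> {"api": "send_rows", "payload": {
  "increments": [
    [[-0.01,-0.02,0,-4],[-0.005,-0.015,0.01,0],[0,0,0.03,0],[0,0,0.03,0],[0,0,0.02,0],[0,0,0,0],[0,0,0,0],[0,0,0,0]]
  ]
}}

```text
clock: 83.7
eef_pos: [0.4215, 0.2455, 0.1867]
tool_rot: [1.0, 0.015, -0.012, -0.009]
ft_force: [0.2, -0.3, 0.6]
grip_width: 0.0428
```

```bash
python3 - <<'E'
from h import *
d(.4184,.2462,.105,1.9)
c=shot('wrist','w46.png'); jigtops(c)
E
```

```text
t83.70 p [0.4215 0.2455 0.1867] toolx ang 1.75 F [ 0.17 -0.25  0.65] w 0.0428
  toolz [-0.0238  0.0179 -0.9996] J [ 0.51   0.245 -0.083  1.255  0.027  2.05 ]
tool delta [-0.0012  0.0007  0.0818]
turn -0.15460123253565428
jigtop [248, 0, 39, 68, 1168] [0.3891 0.3493 0.1395] [array([388.9, 350.1]), array([35.9,  8.4]), np.float64(68.9)]
jigtop [310, 162, 14, 110, 1448] [0.4183 0.2485 0.1398] [array([418.2, 246.4]), array([ 7.7, 70. ]), np.float64(1.8)]
```

View pics/w46.png

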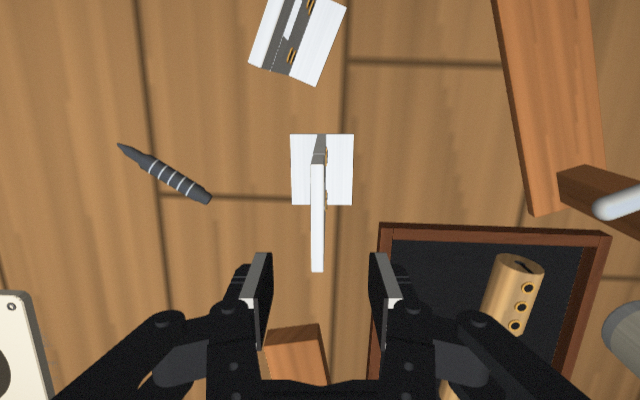

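>>> {"api": "send_rows", "payload": {
  "increments": [
    [[-0.001,0,0.02,0],[0,0,0.03,0],[0,0,0.02,0],[0,0,0.005,0],[0,0,0,0],[0,0,0,0],[0,0,0,0],[0,0,0,0]]
  ]
}}

```text
clock: 84.55
eef_pos: [0.4278, 0.2512, 0.1213]
tool_rot: [1.0, 0.015, -0.001, -0.015]
ft_force: [0.1, -0.5, -0.3]
grip_width: 0.0429
```

```bash
python3 - <<'E'
from h import *
d(.4184,.2462,.105,1.9)
c=shot('scene','s46.png',(370,170,490,290),5)
E
```

```text
t84.55 p [0.4278 0.2512 0.1213] toolx ang 1.71 F [ 0.07 -0.51 -0.27] w 0.0429
  toolz [-0.0034  0.0293 -0.9996] J [ 0.514  0.293 -0.198  1.068  0.027  2.055]
tool delta [-0.0095  0.0052  0.0162]
turn -0.18991408237660323
```

View pics/s46.png

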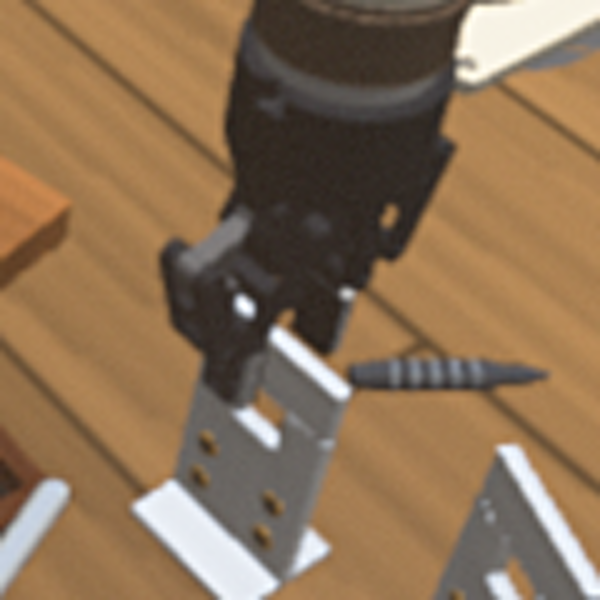

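>>> {"api": "send_rows", "payload": {
  "increments": [
    [[-0.008,0.004,0.0,0],[0,0,0.005,0],[0,0,0.005,0],[0,0,0.003,0],[0,0,0,0],[0,0,0,0],[0,0,0,0],[0,0,0,0]]
  ]
}}

```text
clock: 85.4
eef_pos: [0.4192, 0.2471, 0.1076]
tool_rot: [1.0, 0.015, -0.001, -0.015]
ft_force: [-0.6, -0.2, -0.7]
grip_width: 0.0431
```

```bash
python3 - <<'E'
from h import *
d(.4184,.2462,.105,1.9)
c=shot('wrist','w47.png')
E
```

```text
t85.40 p [0.4192 0.2471 0.1076] toolx ang 1.72 F [-0.64 -0.2  -0.67] w 0.0431
  toolz [-0.0027  0.0297 -0.9996] J [ 0.515  0.288 -0.244  1.026  0.027  2.056]
tool delta [-0.0009  0.001   0.0025]
turn -0.18374527882572522
```

View pics/w47.png

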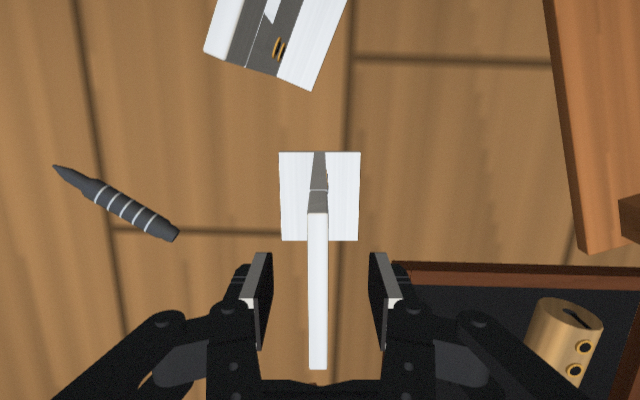

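>>> {"api": "send_rows", "payload": {
  "increments": [
    [[0,0,0.001,0],[0,0,0,0],[0,0,0,0],[0,0,0,0],[0,0,0,0],[0,0,0,0],[0,0,0,0],[0,0,0,0]]
  ],
  "hand": 1
}}

```text
clock: 86.25
eef_pos: [0.4192, 0.2473, 0.1067]
tool_rot: [1.0, 0.015, -0.001, -0.015]
ft_force: [-0.6, -0.2, -0.2]
grip_width: 0.0066
```

>>> {"api": "send_rows", "payload": {
  "increments": [
    [[0,0,-0.003,0],[0,0,-0.01,0],[0,0,-0.02,0],[0,0,-0.03,0],[0,0,-0.02,0],[0,0,0,0],[0,0,0,0],[0,0,0,0]]
  ]
}}

```text
clock: 87.05
eef_pos: [0.4176, 0.2433, 0.192]
tool_rot: [1.0, 0.015, -0.003, -0.013]
ft_force: [0.4, 0.6, -2.8]
grip_width: 0.0066
```

```bash
python3 - <<'E'
from h import *
d(.55,.27,.19,20.5)
c=shot('scene','s48.png',(340,140,500,290),4)
P=cloud(c); m=(P[...,0]>.37)&(P[...,0]<.5)&(P[...,1]>.18)&(P[...,1]<.31)&(P[...,2]>.03); Q=P[m]; print(np.percentile(Q[:,2],[0.5,1,2,5]))
E
```

```text
t87.05 p [0.4176 0.2433 0.192 ] toolx ang 1.71 F [ 0.38  0.6  -2.75] w 0.0066
  toolz [-0.0074  0.0266 -0.9996] J [ 0.51   0.218 -0.104  1.243  0.027  2.051]
tool delta [ 0.1332 -0.0227  0.0018]
turn -18.791959306947405
[0.08940935 0.09038548 0.09147167 0.12070947]
```

View pics/s48.png

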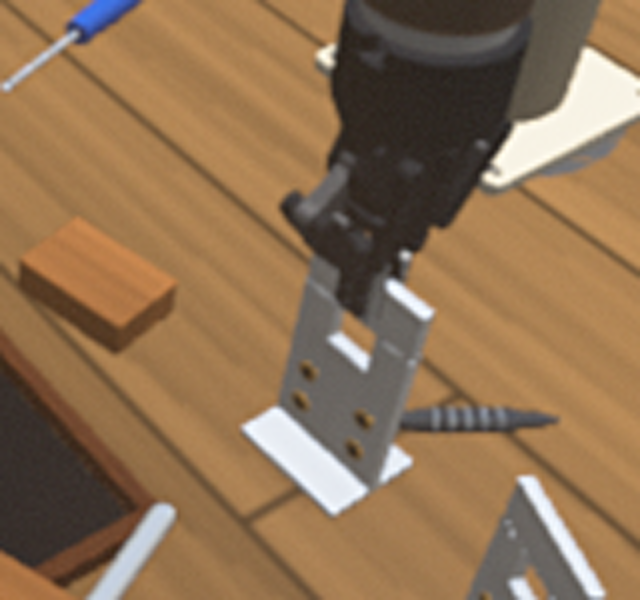

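>>> {"api": "send_rows", "payload": {
  "increments": [
    [[0.01,0,0,-4],[0.01,0,0,-5],[0.01,0,0,-5],[0.01,0,0,-4.5],[0,0,0,0],[0,0,0,0],[0,0,0,0],[0,0,0,0]]
  ]
}}

```text
clock: 87.9
eef_pos: [0.4515, 0.2464, 0.1823]
tool_rot: [0.984, 0.18, -0.011, -0.011]
ft_force: [0.3, -0.9, -3.0]
grip_width: 0.0066
```

```bash
python3 - <<'E'
from h import *
d(.5296,.2588,.1827,20.5)
E
```

```text
t87.90 p [0.4515 0.2464 0.1823] toolx ang 20.74 F [ 0.31 -0.86 -2.99] w 0.0066
  toolz [-0.025   0.0174 -0.9995] J [ 0.483  0.3   -0.019  1.265  0.027  1.692]
tool delta [ 0.0774  0.016  -0.0022]
turn 0.2439677426179543
```

>>> {"api": "send_rows", "payload": {
  "increments": [
    [[0.015,0.004,-0.001,0],[0.016,0.004,0,0],[0.016,0.004,0,0],[0.015,0.003,0,0],[0,0,0,0],[0,0,0,0],[0,0,0,0],[0,0,0,0]]
  ]
}}

```text
clock: 88.7
eef_pos: [0.5121, 0.2539, 0.182]
tool_rot: [0.984, 0.179, -0.012, -0.011]
ft_force: [0.2, -0.4, -2.2]
grip_width: 0.0064
```

```bash
cat >> h.py <<'E'
RO=np.array([.5969,.3587]);_r=np.radians(20.5);RX=np.array([np.cos(_r),np.sin(_r)]);RY=np.array([-RX[1],RX[0]])
def rl(p): p=np.asarray(p)[...,:2]-RO; return np.stack([p@RX,p@RY],-1)
E
python3 - <<'E'
from h import *
d(.5296,.2588,.1827,20.5); print("rail-local",rl(bot.get_obs()["eef_pos"]))
c=shot('wrist','w50.png');P=cloud(c)
# pegs by wrist
m=(P[...,2]>.155)&(P[...,2]<.185)&(P[...,0]>.54)
L=np.dstack([rl(P),P[...,2]])
for y0 in(-.07,.07):
    q=L[m&(np.abs(L[...,1]-y0)<.02)&(L[...,0]<-.002)&(L[...,0]>-.08)]
    if len(q)>20: print(y0,len(q),q.mean(0).round(4),q.min(0).round(4),q.max(0).round(4))
c=shot('scene','s50.png',(310,150,470,300),4)
E
```

```text
t88.70 p [0.5121 0.2539 0.182 ] toolx ang 20.66 F [ 0.19 -0.37 -2.16] w 0.0064
  toolz [-0.0282  0.0165 -0.9995] J [0.445 0.416 0.149 1.322 0.027 1.656]
tool delta [ 0.0181  0.0015 -0.0011]
turn 0.15506881811595008
rail-local [-0.11613373 -0.0684788 ]
-0.07 2920 [-0.0356 -0.0694  0.1692] [-0.0688 -0.0815  0.1553] [-0.002  -0.059   0.1759]
```

View pics/w50.png

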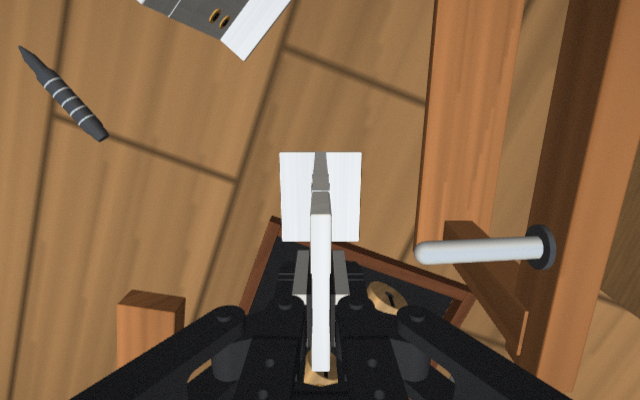

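View pics/s50.png

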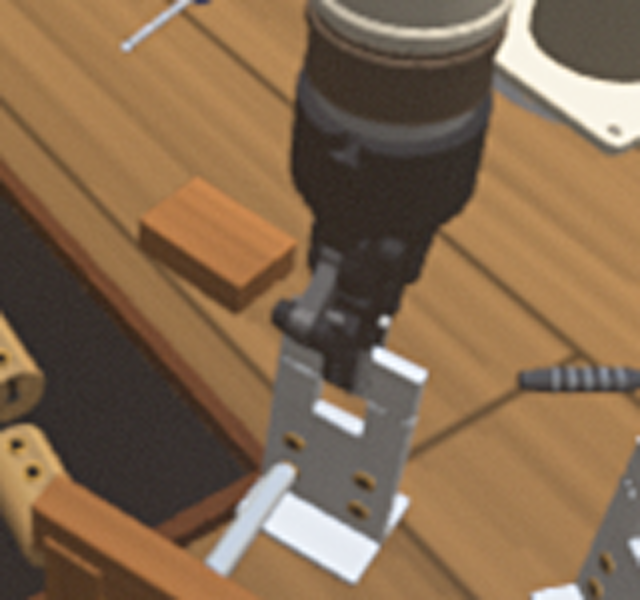

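```bash
cat >> h.py <<'E'
def plate():
    c=dict(np.load('last_wrist.npz'));P=cloud(c);o=bot.get_obs();z=o["eef_pos"][2]
    L=np.dstack([rl(P),P[...,2]]); t=rl(o["eef_pos"])
    m=(np.abs(L[...,0]-t[0])<.012)&(np.abs(L[...,1]-t[1])<.05)&(np.abs(P[...,2]-(z+.033))<.008)
    u=np.argwhere(m); q=L[m]; print("plate top pts",len(q),"x",np.percentile(q[:,0],[3,50,97]).round(4),"y",np.percentile(q[:,1],[.5,99.5]).round(4),"z",np.percentile(q[:,2],[5,50,95]).round(4))
    r=cv2.minAreaRect((q[:,:2]*1000).astype(np.float32)); print(r)
E
python3 - <<'E'
from h import *
plate()
E
```

```text
plate top pts 4111 x [-0.1254 -0.1155 -0.1067] y [-0.1033 -0.0342] z [0.2103 0.2152 0.2198]
((-114.57611083984375, -68.99972534179688), (23.475950241088867, 69.86603546142578), 12.153864860534668)
```

>>> {"api": "send_rows", "payload": {
  "increments": [
    [[0.01,0.001,0,0],[0.01,0,0,0],[0.01,0,0,0],[0.01,0,0,0],[0,0,0,0],[0,0,0,0],[0,0,0,0],[0,0,0,0]]
  ]
}}

```text
clock: 89.6
eef_pos: [0.5538, 0.2686, 0.181]
tool_rot: [0.984, 0.179, -0.012, -0.011]
ft_force: [-0.4, -0.1, -2.9]
grip_width: 0.0069
```

```bash
python3 - <<'E'
from h import *
st(); print("rail-local",rl(bot.get_obs()["eef_pos"]))
c=shot('wrist','w51.png');plate()
c=shot('scene','s51.png',(310,150,470,300),4)
E
```

```text
t89.60 p [0.5538 0.2686 0.181 ] toolx ang 20.66 F [-0.41 -0.1  -2.91] w 0.0069
  toolz [-0.027   0.0171 -0.9995] J [0.438 0.505 0.287 1.369 0.027 1.648]
rail-local [-0.07191737 -0.06927579]
plate top pts 4121 x [-0.0819 -0.0713 -0.0628] y [-0.104 -0.035] z [0.2092 0.2142 0.2188]
((-70.52645111083984, -69.84100341796875), (23.602218627929688, 70.06094360351562), 12.650276184082031)
```

View pics/s51.png

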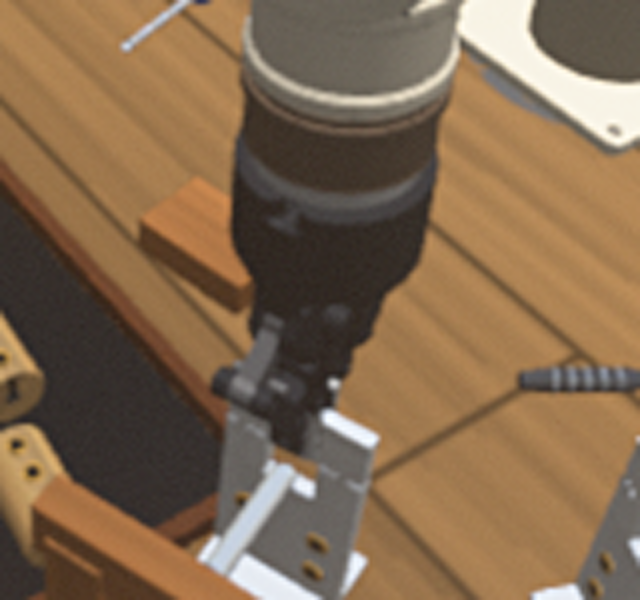

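>>> {"api": "send_rows", "payload": {
  "increments": [
    [[0.008,0,0.0005,0],[0.008,0,0.001,0],[0.009,0,0.001,0],[0.009,0,0.001,0],[0,0,0,0],[0,0,0,0],[0,0,0,0],[0,0,0,0]]
  ]
}}

```text
clock: 90.5
eef_pos: [0.5882, 0.2817, 0.1768]
tool_rot: [0.984, 0.179, -0.011, -0.011]
ft_force: [0.5, 0.3, -1.6]
grip_width: 0.0067
```

```bash
python3 - <<'E'
from h import *
st(); print("rail-local",rl(bot.get_obs()["eef_pos"]))
c=shot('wrist','w52.png');plate()
c=shot('scene','s52.png',(310,150,470,300),4)
E
```

```text
t90.50 p [0.5882 0.2817 0.1768] toolx ang 20.67 F [ 0.54  0.35 -1.57] w 0.0067
  toolz [-0.0261  0.0173 -0.9995] J [0.434 0.585 0.408 1.41  0.027 1.644]
rail-local [-0.03510571 -0.06903483]
plate top pts 4109 x [-0.045  -0.0345 -0.0259] y [-0.1038 -0.0348] z [0.2051 0.21   0.2144]
((-33.76126480102539, -69.36929321289062), (23.52248764038086, 69.54977416992188), 12.184636116027832)
```

View pics/s52.png

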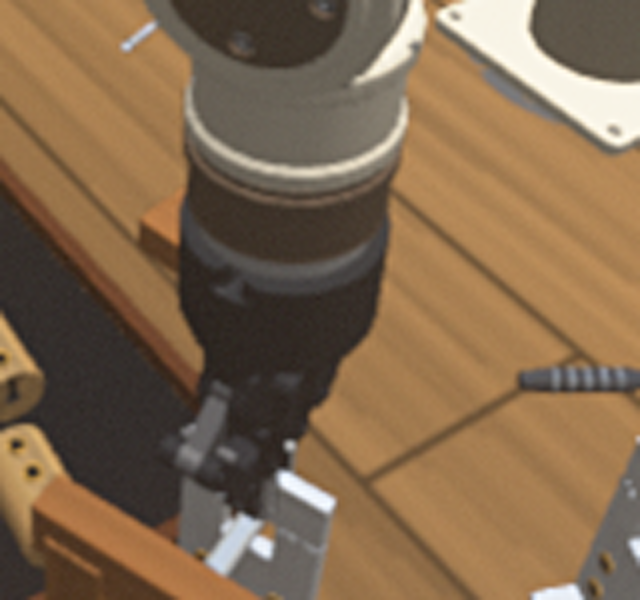

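>>> {"api": "send_rows", "payload": {
  "increments": [
    [[0,0,0.002,0],[0,0,0.002,0],[0,0,0.001,0],[0,0,0.001,0],[0,0,0.001,0],[0,0,0,0],[0,0,0,0],[0,0,0,0]]
  ]
}}

```text
clock: 91.4
eef_pos: [0.5877, 0.2818, 0.1703]
tool_rot: [0.984, 0.179, -0.011, -0.011]
ft_force: [0.6, -0.8, -1.1]
grip_width: 0.0067
```

```bash
python3 - <<'E'
from h import *
st(); print("rail-local",rl(bot.get_obs()["eef_pos"]))
E
```

```text
t91.40 p [0.5877 0.2818 0.1703] toolx ang 20.68 F [ 0.63 -0.8  -1.12] w 0.0067
  toolz [-0.0251  0.0179 -0.9995] J [0.434 0.585 0.391 1.392 0.027 1.644]
rail-local [-0.03553516 -0.06878918]
```

>>> {"api": "send_rows", "payload": {
  "increments": [
    [[0,0,0.001,0],[0,0,0.001,0],[0,0,0,0],[0,0,0,0],[0,0,0,0],[0,0,0,0],[0,0,0,0],[0,0,0,0]]
  ]
}}

```text
clock: 92.2
eef_pos: [0.5878, 0.2819, 0.17]
tool_rot: [0.984, 0.179, -0.01, -0.011]
ft_force: [0.0, 0.3, 0.2]
grip_width: 0.007
```

>>> {"api": "send_rows", "payload": {
  "increments": [
    [[0,0,0,0],[0,0,0,0],[0,0,0,0],[0,0,0,0],[0,0,0,0],[0,0,-0.01,0],[0,0,-0.03,0],[0,0,-0.03,0]]
  ],
  "hand": 0.3
}}

```text
clock: 93.0
eef_pos: [0.5875, 0.2798, 0.2373]
tool_rot: [0.984, 0.179, -0.014, -0.01]
ft_force: [0.9, 0.5, 1.3]
grip_width: 0.0302
```

```bash
python3 - <<'E'
from h import *
st()
c=shot('wrist','w53.png')
c=shot('scene','s53.png',(290,150,470,300),4)
E
```

```text
t93.00 p [0.5875 0.2798 0.2373] toolx ang 20.69 F [0.9  0.53 1.34] w 0.0302
  toolz [-0.0317  0.0149 -0.9994] J [0.432 0.576 0.548 1.565 0.027 1.641]
```

View pics/w53.png

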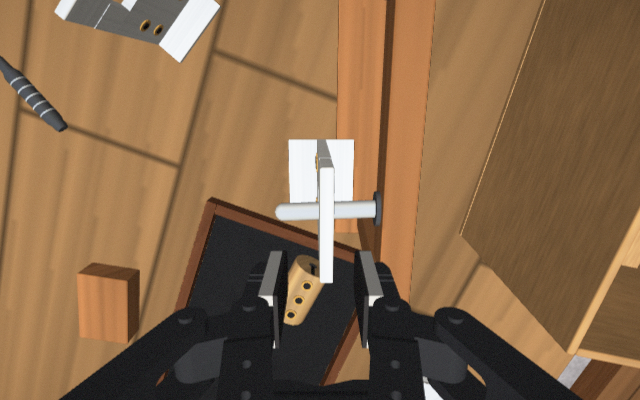

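View pics/s53.png

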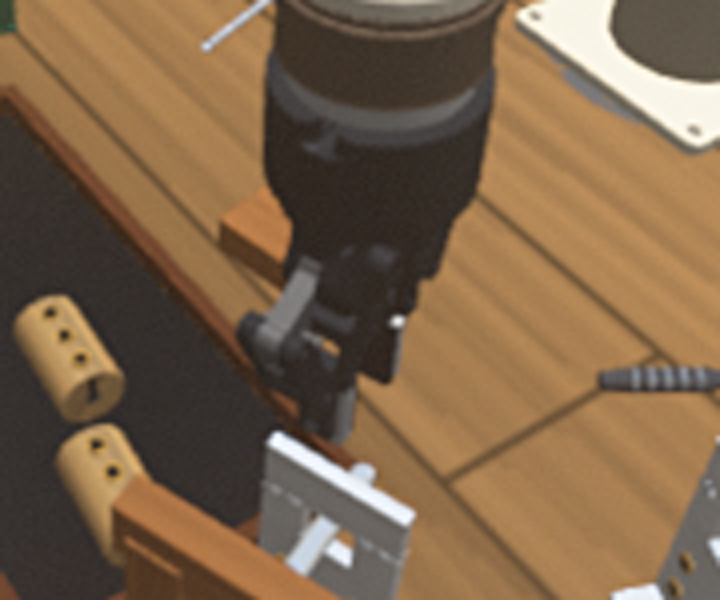

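>>> {"api": "send_rows", "payload": {
  "increments": [
    [[0,0,-0.03,0],[-0.02,-0.02,-0.02,0],[-0.03,-0.03,0,0],[-0.03,-0.03,0,0],[-0.03,-0.03,0,0],[-0.03,-0.03,0,0],[0,0,0,8],[0,0,0,8]]
  ],
  "hand": 0
}}

```text
clock: 93.9
eef_pos: [0.4045, 0.3634, 0.2999]
tool_rot: [0.999, 0.035, -0.011, -0.011]
ft_force: [1.0, 0.4, -1.1]
grip_width: 0.0427
```

>>> {"api": "send_rows", "payload": {
  "increments": [
    [[0,0,0,8],[0,0,0,8],[0,0,0,8],[0,0,0,0],[0,0,0,0],[0,0,0,0],[0,0,0,0],[0,0,0,0]]
  ]
}}

```text
clock: 94.7
eef_pos: [0.4026, 0.3639, 0.3011]
tool_rot: [0.984, -0.178, -0.012, -0.009]
ft_force: [0.6, 0.2, 0.4]
grip_width: 0.0426
```

```bash
python3 - <<'E'
from h import *
d(.394,.366,.16,-20.7)
c=shot('wrist','w54.png'); jigtops(c)
E
```

```text
t94.70 p [0.4026 0.3639 0.3011] toolx ang -20.45 F [0.58 0.18 0.39] w 0.0426
  toolz [-0.0211  0.0226 -0.9995] J [0.717 0.312 0.305 1.565 0.031 2.645]
tool delta [-0.0049  0.003   0.1412]
turn 0.250353135460756
jigtop [312, 137, 10, 75, 631] [0.3958 0.3675 0.1398] [array([395.1, 366. ]), array([70.1,  7.7]), np.float64(68.4)]
```

View pics/w54.png

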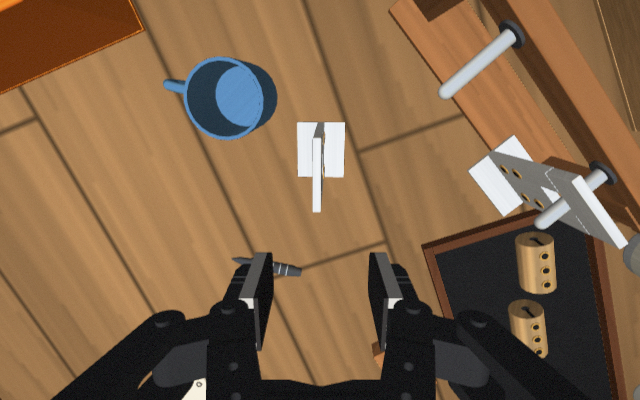

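>>> {"api": "send_rows", "payload": {
  "increments": [
    [[-0.004,0.003,0.01,0.5],[0,0,0.03,0],[0,0,0.04,0],[0,0,0.03,0],[0,0,0.015,0],[0,0,0,0],[0,0,0,0],[0,0,0,0]]
  ]
}}

```text
clock: 95.55
eef_pos: [0.3968, 0.3665, 0.1746]
tool_rot: [0.983, -0.181, -0.011, -0.012]
ft_force: [0.6, 0.2, 1.1]
grip_width: 0.0426
```

```bash
python3 - <<'E'
from h import *
c=shot('wrist','w55.png'); jigtops(c)
d(.395,.3662,.108,-21)
E
```

```text
jigtop [312, 170, 15, 115, 1603] [0.3961 0.3689 0.1397] [array([395.1, 366.4]), array([70.3,  8. ]), np.float64(69.1)]
t95.60 p [0.397  0.3667 0.175 ] toolx ang -20.82 F [0.65 0.69 0.62] w 0.0424
  toolz [-0.0159  0.0271 -0.9995] J [0.728 0.339 0.016 1.242 0.031 2.662]
tool delta [-0.0001  0.0025  0.067 ]
turn 0.17781278019248248
```

>>> {"api": "send_rows", "payload": {
  "increments": [
    [[0,0.002,0.008,0],[0,0,0.012,0],[0,0,0.012,0],[0,0,0.012,0],[0,0,0.01,0],[0,0,0.005,0],[0,0,0,0],[0,0,0,0]]
  ]
}}

```text
clock: 96.4
eef_pos: [0.397, 0.3677, 0.1141]
tool_rot: [0.983, -0.181, -0.008, -0.014]
ft_force: [0.4, 0.4, 0.1]
grip_width: 0.0425
```

```bash
python3 - <<'E'
from h import *
c=shot('wrist','w56.png'); jigtops(c)
d(.395,.3662,.108,-21)
E
```

```text
jigtop [305, 207, 21, 154, 2965] [0.3963 0.3694 0.1398] [array([395. , 366.1]), array([70.8,  8. ]), np.float64(69.1)]
jigtop [233, 256, 39, 59, 558] [0.3757 0.3818 0.1402] [array([377. , 377.1]), array([13.8, 22.5]), np.float64(16.9)]
jigtop [371, 258, 40, 60, 577] [0.4239 0.3635 0.1402] [array([424. , 357.2]), array([23.1, 14. ]), np.float64(69.5)]
t96.45 p [0.397  0.3677 0.1142] toolx ang -20.82 F [-0.05 -0.09 -0.07] w 0.0426
  toolz [-0.011   0.0315 -0.9994] J [ 0.729  0.381 -0.09   1.088  0.031  2.664]
tool delta [-0.0012  0.0023  0.0062]
turn 0.17610181626071153
```

View pics/w56.png

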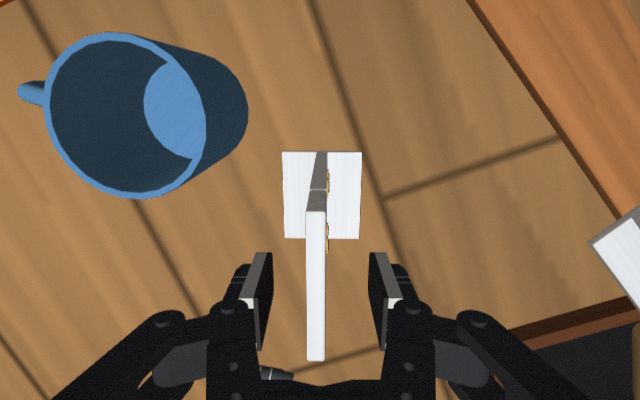

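>>> {"api": "send_rows", "payload": {
  "increments": [
    [[-0.001,0.002,0.003,0],[0,0,0.003,0],[0,0,0.001,0],[0,0,0,0],[0,0,0,0],[0,0,0,0],[0,0,0,0],[0,0,0,0]]
  ]
}}

```text
clock: 97.25
eef_pos: [0.3962, 0.3673, 0.1085]
tool_rot: [0.983, -0.181, -0.007, -0.016]
ft_force: [0.0, 0.8, -0.3]
grip_width: 0.0427
```

>>> {"api": "send_rows", "payload": {
  "increments": [
    [[0,0,0,0],[0,0,0,0],[0,0,0,0],[0,0,0,0],[0,0,0,0],[0,0,0,0],[0,0,0,0],[0,0,0,0]]
  ],
  "hand": 1
}}

```text
clock: 98.05
eef_pos: [0.3966, 0.3674, 0.1089]
tool_rot: [0.983, -0.181, -0.007, -0.016]
ft_force: [-0.6, -0.6, 1.1]
grip_width: 0.0068
```

>>> {"api": "send_rows", "payload": {
  "increments": [
    [[0,0,-0.003,0],[0,0,-0.01,0],[0,0,-0.02,0],[0,0,-0.03,0],[0,0,-0.025,0],[0,0,0,0],[0,0,0,0],[0,0,0,0]]
  ]
}}

```text
clock: 98.85
eef_pos: [0.3951, 0.3623, 0.1981]
tool_rot: [0.983, -0.181, -0.009, -0.013]
ft_force: [0.3, -0.5, -2.0]
grip_width: 0.0069
```

```bash
python3 - <<'E'
from h import *
p=RO+RX*-.115+RY*.07; print(p); d(p[0],p[1],.182,20.5)
E
```

```text
[0.46466818 0.3839932 ]
t98.85 p [0.3951 0.3623 0.1981] toolx ang -20.83 F [ 0.28 -0.45 -1.97] w 0.0069
  toolz [-0.0134  0.0291 -0.9995] J [0.724 0.315 0.043 1.29  0.031 2.659]
tool delta [ 0.0577 -0.0447  0.0158]
turn -41.32968560350838
```

>>> {"api": "send_rows", "payload": {
  "increments": [
    [[0,0,0,-6],[0,0,0,-6],[0,0,0,-6],[0,0,0,-6],[0,0,0,-6],[0,0,0,-6],[0,0,0,-5],[0,0,0,0]]
  ]
}}

```text
clock: 99.65
eef_pos: [0.3886, 0.357, 0.1837]
tool_rot: [0.982, 0.189, -0.015, -0.009]
ft_force: [-0.7, 0.3, -2.1]
grip_width: 0.0066
```

```bash
python3 - <<'E'
from h import *
p=RO+RX*-.115+RY*.07; d(p[0],p[1],.184,20.5)
E
```

```text
t99.65 p [0.3886 0.357  0.1837] toolx ang 21.84 F [-0.7   0.34 -2.05] w 0.0066
  toolz [-0.0327  0.012  -0.9994] J [0.725 0.328 0.023 1.282 0.031 1.914]
tool delta [ 0.0806  0.0032 -0.0025]
turn 1.3392970519933272
```

>>> {"api": "send_rows", "payload": {
  "increments": [
    [[0.012,0.001,-0.002,1],[0.016,0.001,-0.001,0],[0.016,0.001,0,0],[0.015,0,0,0],[0.01,0,0,0],[0,0,0,0],[0,0,0,0],[0,0,0,0]]
  ]
}}

```text
clock: 100.45
eef_pos: [0.4514, 0.3761, 0.1757]
tool_rot: [0.984, 0.175, -0.023, -0.005]
ft_force: [0.0, -0.2, -1.9]
grip_width: 0.0069
```

```bash
python3 - <<'E'
from h import *
st(); print("rail-local",rl(bot.get_obs()["eef_pos"]))
c=shot('wrist','w57.png');plate();P=cloud(c)
m=(P[...,2]>.155)&(P[...,2]<.185)
L=np.dstack([rl(P),P[...,2]])
q=L[m&(np.abs(L[...,1]-.07)<.02)&(L[...,0]<-.002)&(L[...,0]>-.08)]
if len(q)>20: print(len(q),q.mean(0).round(4),q.min(0).round(4),q.max(0).round(4))
c=shot('scene','s57.png',(330,170,510,340),4)
E
```

```text
t100.45 p [0.4514 0.3761 0.1757] toolx ang 20.13 F [ 0.   -0.19 -1.9 ] w 0.0069
  toolz [-0.0462  0.0015 -0.9989] J [0.679 0.466 0.208 1.349 0.03  1.898]
rail-local [-0.1301868   0.06722012]
plate top pts 4014 x [-0.1403 -0.1289 -0.1208] y [0.0322 0.1009] z [0.2037 0.2072 0.2138]
((-131.87782287597656, 66.18577575683594), (70.6724853515625, 23.08434295654297), 81.60307312011719)
3290 [-0.0356  0.0706  0.1692] [-0.0683  0.0576  0.1562] [-0.002   0.0809  0.1763]
```

View pics/w57.png

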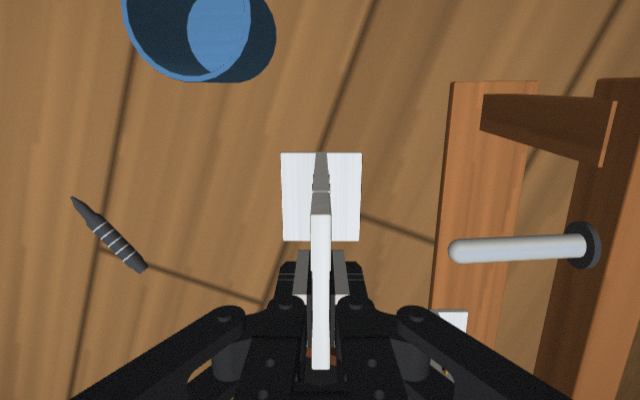

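View pics/s57.png

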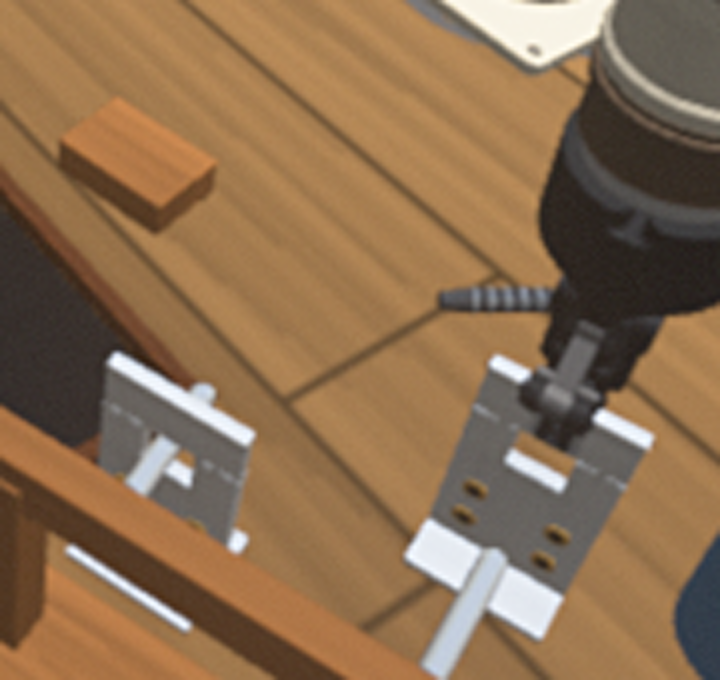

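>>> {"api": "send_rows", "payload": {
  "increments": [
    [[0,-0.003,-0.005,0],[0,-0.001,-0.003,0.0],[0.008,0,0,0],[0.01,0,0,0],[0.01,0,0,0],[0.01,0,0,0],[0,0,0,0],[0,0,0,0]]
  ]
}}

```text
clock: 101.35
eef_pos: [0.4884, 0.3953, 0.1857]
tool_rot: [0.984, 0.175, -0.02, -0.006]
ft_force: [-1.2, 0.1, -2.8]
grip_width: 0.0065
```

```bash
python3 - <<'E'
from h import *
st(); print("rail-local",rl(bot.get_obs()["eef_pos"]))
c=shot('wrist','w58.png');plate()
c=shot('scene','s58.png',(330,170,510,340),4)
E
```

```text
t101.35 p [0.4884 0.3953 0.1857] toolx ang 20.22 F [-1.17  0.09 -2.76] w 0.0065
  toolz [-0.0417  0.0048 -0.9991] J [0.666 0.542 0.358 1.417 0.03  1.884]
rail-local [-0.08875576  0.07229739]
plate top pts 3994 x [-0.0987 -0.0876 -0.0793] y [0.037  0.1059] z [0.2137 0.2172 0.2239]
((-90.04032897949219, 71.38082122802734), (70.17890930175781, 23.612529754638672), 80.48870849609375)
```

View pics/s58.png

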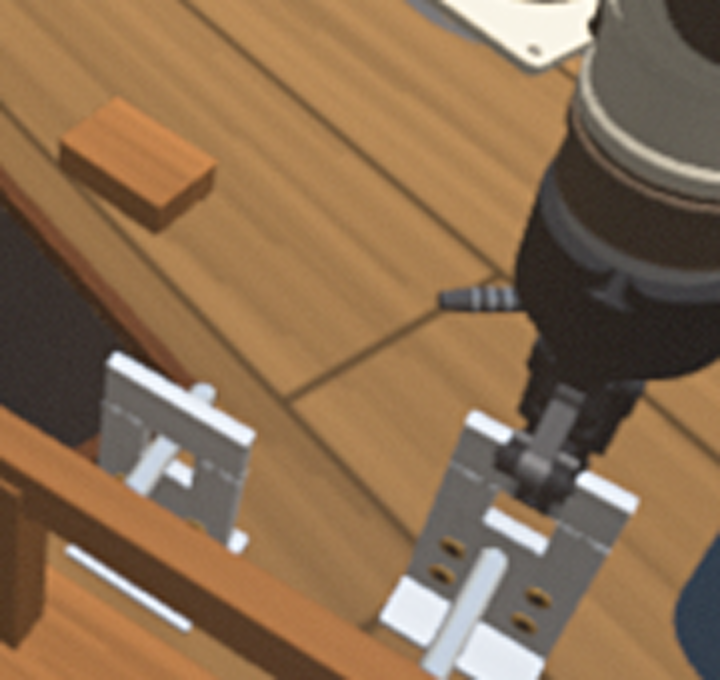

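>>> {"api": "send_rows", "payload": {
  "increments": [
    [[0.006,0.001,0.001,0],[0.006,0,0.001,0],[0.006,0,0.001,0],[0,0,0,0],[0,0,0,0],[0,0,0,0],[0,0,0,0],[0,0,0,0]]
  ]
}}

```text
clock: 102.25
eef_pos: [0.5059, 0.4007, 0.1818]
tool_rot: [0.984, 0.176, -0.021, -0.006]
ft_force: [0.2, 0.1, -2.6]
grip_width: 0.0064
```

```bash
python3 - <<'E'
from h import *
st(); print("rail-local",rl(bot.get_obs()["eef_pos"]))
c=shot('wrist','w59.png');plate()
c=shot('scene','s59.png',(330,170,510,340),4)
E
```

```text
t102.25 p [0.5059 0.4007 0.1818] toolx ang 20.25 F [ 0.23  0.15 -2.64] w 0.0064
  toolz [-0.0424  0.0043 -0.9991] J [0.656 0.581 0.414 1.435 0.029 1.873]
rail-local [-0.07058212  0.07117921]
plate top pts 3997 x [-0.0805 -0.0694 -0.0612] y [0.0358 0.1048] z [0.2101 0.2133 0.22  ]
((-68.71519470214844, 70.21534729003906), (23.823047637939453, 69.12345123291016), 13.225752830505371)
```

View pics/s59.png

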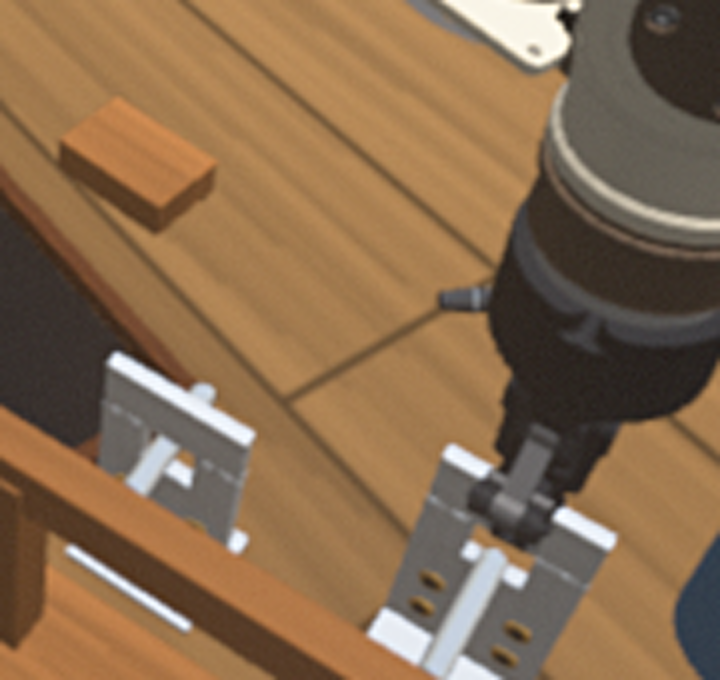

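>>> {"api": "send_rows", "payload": {
  "increments": [
    [[0.007,0,0.0,0],[0.008,0,0.001,0],[0.008,0,0.001,0],[0.008,0,0.0005,0],[0.002,0,0,0],[0,0,0,0],[0,0,0,0],[0,0,0,0]]
  ]
}}

```text
clock: 103.15
eef_pos: [0.5402, 0.4132, 0.1769]
tool_rot: [0.984, 0.175, -0.02, -0.006]
ft_force: [0.0, -0.1, -2.9]
grip_width: 0.0068
```

```bash
python3 - <<'E'
from h import *
st(); print("rail-local",rl(bot.get_obs()["eef_pos"]))
c=shot('wrist','w60.png');plate()
E
```

```text
t103.15 p [0.5402 0.4132 0.1769] toolx ang 20.22 F [ 0.01 -0.07 -2.89] w 0.0068
  toolz [-0.0423  0.0043 -0.9991] J [0.64  0.663 0.544 1.483 0.029 1.858]
rail-local [-0.03400644  0.0709241 ]
plate top pts 3992 x [-0.044  -0.0329 -0.0247] y [0.0356 0.1045] z [0.2049 0.2083 0.2151]
((-35.353084564208984, 70.11373138427734), (69.94542694091797, 23.79372215270996), 80.22352600097656)
```

View pics/w60.png

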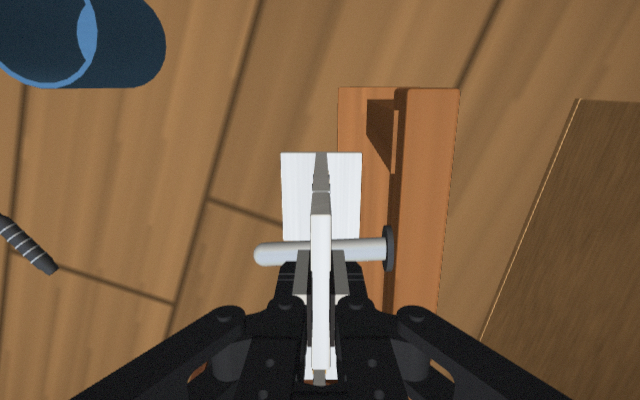

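Well onto the peg. Lower to rest, then release.

>>> {"api": "send_rows", "payload": {
  "increments": [
    [[0,0,0.002,0],[0,0,0.002,0],[0,0,0.001,0],[0,0,0.001,0],[0,0,0.001,0],[0,0,0.001,0],[0,0,0,0],[0,0,0,0]]
  ]
}}

```text
clock: 104.0
eef_pos: [0.5395, 0.4133, 0.1717]
tool_rot: [0.984, 0.176, -0.019, -0.006]
ft_force: [-0.7, -0.7, -0.5]
grip_width: 0.0067
```

>>> {"api": "send_rows", "payload": {
  "increments": [
    [[0,0,0.001,0],[0,0,0.001,0],[0,0,0,0],[0,0,0,0],[0,0,0,0],[0,0,0,0],[0,0,0,0],[0,0,0,0]]
  ]
}}

```text
clock: 104.8
eef_pos: [0.5396, 0.4133, 0.1716]
tool_rot: [0.984, 0.176, -0.018, -0.007]
ft_force: [-1.0, -0.8, 2.1]
grip_width: 0.0068
```

>>> {"api": "send_rows", "payload": {
  "increments": [
    [[0,0,0,0],[0,0,0,0],[0,0,0,0],[0,0,0,0],[0,0,0,0],[0,0,-0.005,0],[0,0,-0.02,0],[0,0,-0.03,0]]
  ],
  "hand": 0.3
}}

```text
clock: 105.6
eef_pos: [0.5398, 0.4119, 0.2213]
tool_rot: [0.984, 0.176, -0.023, -0.005]
ft_force: [-0.2, 0.4, 0.0]
grip_width: 0.03
```

>>> {"api": "send_rows", "payload": {
  "increments": [
    [[0,0,-0.03,0],[-0.02,0,-0.02,0],[-0.04,0,0,0],[-0.04,0,0,0],[-0.04,0,0,0],[-0.03,0,0,0],[0,0,0,0],[0,0,0,0]]
  ]
}}

```text
clock: 106.4
eef_pos: [0.3804, 0.3524, 0.2869]
tool_rot: [0.984, 0.175, -0.016, -0.008]
ft_force: [-0.3, 0.1, 0.7]
grip_width: 0.0297
```

```bash
python3 - <<'E'
from h import *
st()
c=shot('wrist','w61.png')
c=shot('scene','s61.png',(180,80,500,330),2.5)
c=dict(np.load('last_scene.npz'))
for g in((.573,-.174,71.5),(.583,.028,85),(.612,.128,84)): hubfit(c,g)
P=cloud(c); L=np.dstack([rl(P),P[...,2]])
for y0 in(-.07,.07):
    q=L[(np.abs(L[...,1]-y0)<.045)&(L[...,2]>.195)&(L[...,2]<.22)&(np.abs(L[...,0]+.035)<.04)]
    print(y0,len(q),np.percentile(q,[2,50,98],axis=0).round(4).tolist())
E
```

```text
t106.40 p [0.3804 0.3524 0.2869] toolx ang 20.20 F [-0.31  0.14  0.66] w 0.0297
  toolz [-0.0351  0.0109 -0.9993] J [0.728 0.277 0.221 1.533 0.032 1.946]
hub cen [ 0.5714 -0.1724] yaw 72.7 L 0.079 res 0.0011 dark 28 yel 0
  hole -21 dark n6 ax -0.0209 ang med 4.3 mid -7.4
  hole 0 dark n8 ax -0.0041 ang med 4.5 mid 0.7
  hole 21 dark n8 ax 0.0212 ang med 9.6 mid 19.7
hub cen [0.5817 0.0298] yaw 85.1 L 0.073 res 0.0011 dark 63 yel 0
  hole -21 dark n17 ax -0.0205 ang med 67.1 mid 27.9
  hole 0 dark n18 ax 0.0005 ang med 11.0 mid 8.7
  hole 21 dark n17 ax 0.0212 ang med 12.3 mid 8.1
hub cen [0.6106 0.13  ] yaw 84.4 L 0.070 res 0.0011 dark 59 yel 0
  hole -21 dark n21 ax -0.0203 ang med 67.4 mid 11.7
  hole 0 dark n18 ax -0.0003 ang med 73.7 mid 11.1
  hole 21 dark n9 ax 0.0214 ang med 74.8 mid 73.0
-0.07 253 [[-0.0375, -0.1009, 0.1954], [-0.0318, -0.067, 0.2022], [-0.0296, -0.0337, 0.2046]]
0.07 323 [[-0.0365, 0.0378, 0.1954], [-0.0307, 0.0718, 0.2023], [-0.0284, 0.1046, 0.2045]]
```

View pics/s61.png

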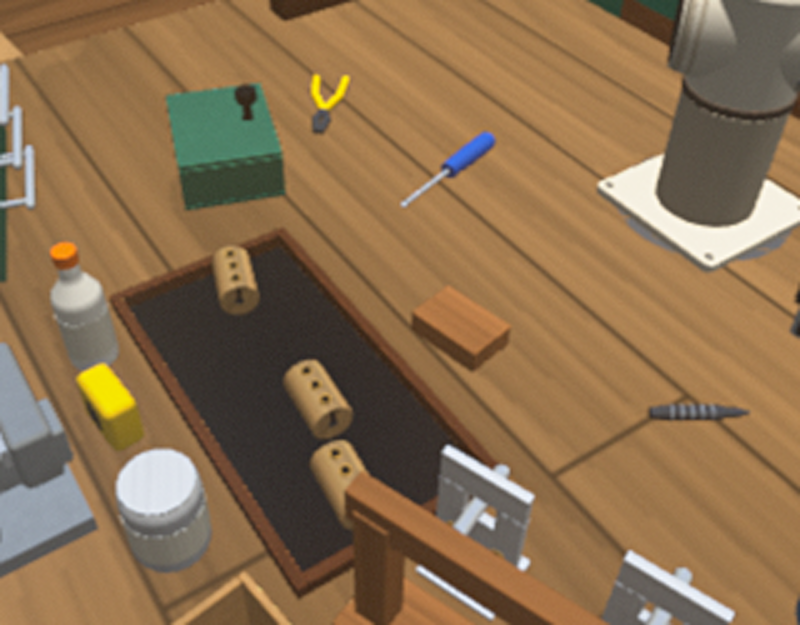

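View pics/w61.png

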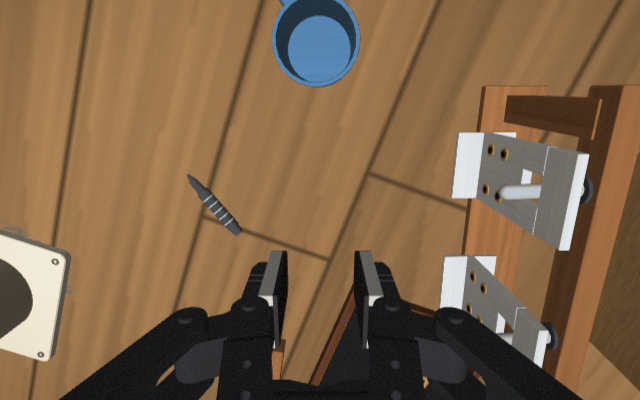

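>>> {"api": "send_rows", "payload": {
  "increments": [
    [[0,0.02,0,0],[0,0.03,0,0],[0,0.03,0,0],[0,0.03,0,0],[0,0.03,0,0],[0,0.03,0,0],[0,0.03,0,0],[0,0,0,0]]
  ]
}}

```text
clock: 107.3
eef_pos: [0.4636, 0.1613, 0.2781]
tool_rot: [0.985, 0.174, -0.016, -0.008]
ft_force: [-0.1, -0.5, 0.2]
grip_width: 0.03
```

```bash
python3 - <<'E'
from h import *
st()
c=shot('wrist','w62.png')
for g in((.573,-.174,71.5),(.583,.028,85),(.612,.128,84)): hubfit(c,g)
E
```

```text
t107.30 p [0.4636 0.1613 0.2781] toolx ang 20.07 F [-0.11 -0.47  0.18] w 0.0300
  toolz [-0.0351  0.0102 -0.9993] J [0.322 0.231 0.137 1.507 0.021 1.542]
hub cen [ 0.5753 -0.16  ] yaw 0.0 L 0.032 res 0.0017 dark 51 yel 0
  hole -21 dark n6 ax -0.0141 ang med -83.7 mid -82.3
  hole 0 dark n38 ax 0.0009 ang med -77.4 mid -75.2
hub cen [0.5831 0.0282] yaw 86.2 L 0.070 res 0.0008 dark 2 yel 0
hub cen [0.6126 0.1295] yaw 83.9 L 0.071 res 0.0008 dark 119 yel 104
  hole -21 dark n34 ax -0.0220 ang med 2.3 mid 0.9
  hole -21 yel n35 ax -0.0214 ang med 0.6 mid 1.8
  hole 0 dark n38 ax -0.0005 ang med 0.0 mid -39.0
  hole 0 yel n33 ax -0.0004 ang med 0.6 mid 1.9
  hole 21 dark n42 ax 0.0204 ang med 0.1 mid -38.7
  hole 21 yel n36 ax 0.0205 ang med -1.7 mid 2.1
```

View pics/w62.png

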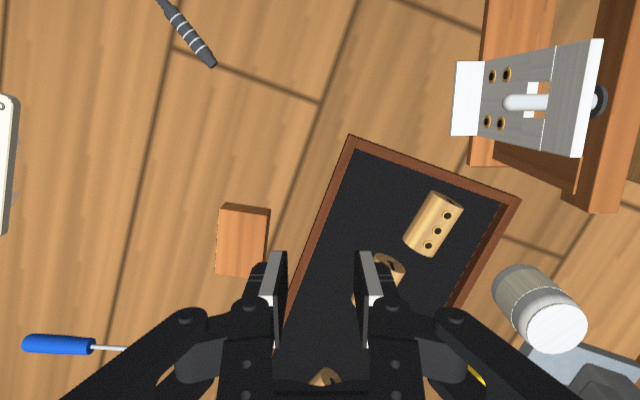

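```bash
python3 -c "
from h import *
order.job_done(); print('handed in',bot.get_obs()['clock'])"
```

```text
the job is handed in; nothing more can be done
the job is handed in; nothing more can be done
```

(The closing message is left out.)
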